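Unlock the cup dock with a pen and hang the washed cups to dry

TASK

The washed steel tumblers are lying on the desk and the cup drying dock is latched shut: push the black pen into the small slot in the dock's front to press the hidden catch, so that the clear cover springs open, and take the pen out again. Lay the pen down in the wooden pen tray and put every tumbler upside down over a drying peg of its own, resting level on the dock. Leave the cover open and the other things on the desk where they are.

Things in the scene. Friction and masses are not known exactly. Their poses are not given: they have to be found in the camera images.
- dock: the drying dock, fixed to the desk: a grey plinth 124 mm deep (x), 345 mm wide (y), 50 mm high, with four white upright pegs in a row along y, 82 mm apart and a clear cover over them. Origin: on the desk under the middle of the row of pegs; x points away from the slotted front, z up. The front face is at x = -0.062.
- peg1 (a point): foot of the right-hand peg, on the plinth's top (50 mm over the desk). Pegs are 26 mm thick, 55 mm high, with the top 16 mm tapered; a tumbler put over one upside down rests with its rim on the plinth, its bottom 130 mm over the desk.
- peg2 (a point): foot of the second peg from the right, likewise
- peg3 (a point): foot of the third peg from the right, likewise
- peg4 (a point): foot of the left-hand peg, likewise
- slot (a point): centre of the slot's mouth in the dock's front face, 32 mm over the desk in the middle of the dock's width. The slot is 16 mm wide (y) and 19.5 mm high and runs straight back along the dock's x; 20 mm behind its mouth stands the hidden catch tab. Fingers do not fit in.
- latch: the hidden catch tab, a steel plate 26 x 26 mm inside the dock that slides along the dock's x; origin: middle of its front face, which the pen presses: at dock x = -0.042 at rest, -0.032 fully pressed. It springs back (1 N at first, 3.5 N at the end) and lets the cover go when pressed in by 5 to 6 mm.
- cover (a joint): opening angle of the clear cover, rad: 0 shut and latched, 1.65 fully open (leaning back beyond upright). It is a hood 345 mm wide, 97 mm deep and 63 mm high (top 113 mm over the desk, front 47 mm before the pegs), hinged at the rear edge of the plinth's top; a spring throws it up and back in about half a second once the catch is pressed and keeps it open. It swings up and back, never forward of its front; keep the hand from over it.
- pen: a slim black pen, 142 mm long, 10 mm thick, 20 g, lying on the desk. Its length runs along its own y axis; origin: mid-length, on its underside, and 2 mm to the -x side of its centre line (the pen's body spans x -3 to +7 mm, y -71 to +71 mm, z 0 to 10 mm). Either end can press the catch.
- tray: a flat light wooden pen tray lying on the desk, open on top, 80 mm (own x) by 190 mm (own y) outside, 14 mm high, walls 4 mm, fixed to the desk. Origin: centre of its underside.
- cup1: an empty square steel drinking tumbler with straight walls, 46 x 46 mm outside, 80 mm long, walls 3 mm, floor 5 mm, 90 g. Origin: centre of the outside of its closed bottom; its z axis runs along its length from the closed bottom to the open mouth. At the start it lies on one of its flat sides on the desk, with its mouth turned roughly to the left (+y, within about 20 degrees). One of the four may be absent.
- cup2: an empty square steel drinking tumbler with straight walls, 46 x 46 mm outside, 80 mm long, walls 3 mm, floor 5 mm, 90 g. Origin: centre of the outside of its closed bottom; its z axis runs along its length from the closed bottom to the open mouth. At the start it lies on one of its flat sides on the desk, with its mouth turned roughly to the left (+y, within about 20 degrees). One of the four may be absent.
- cup3: an empty square steel drinking tumbler with straight walls, 46 x 46 mm outside, 80 mm long, walls 3 mm, floor 5 mm, 90 g. Origin: centre of the outside of its closed bottom; its z axis runs along its length from the closed bottom to the open mouth. At the start it lies on one of its flat sides on the desk, with its mouth turned roughly to the left (+y, within about 20 degrees). One of the four may be absent.
- cup4: an empty square steel drinking tumbler with straight walls, 46 x 46 mm outside, 80 mm long, walls 3 mm, floor 5 mm, 90 g. Origin: centre of the outside of its closed bottom; its z axis runs along its length from the closed bottom to the open mouth. At the start it lies on one of its flat sides on the desk, with its mouth turned roughly to the left (+y, within about 20 degrees). One of the four may be absent.
- mug: a white mug standing on the desk's left beyond the tumblers (bystander)
- usb_stick: a small dark memory stick lying near the desk's front edge (bystander)
- corr_tape: a turquoise correction tape lying near the desk's front edge, 16 mm high (bystander)
Not all that is in view belongs to the job. What is shaped like the cup3 but pink or turquoise is not meant.

How it is judged (in metres and radians):
On the way, in this order (a step that is already met when the one before it is completed fails the run):
1. the pen, pushed in through the slot, presses the hidden catch (x of latch in the frame of dock above -0.038 m and contact force between pen and latch above 0.3 N), for 0.02 s.
2. the cover has sprung open and the pen is out of the slot again (value of joint cover above 1.3 rad and distance between pen and slot above 0.09 m), for 0.2 s.
At the end, for the whole second after the job is handed in: Every tumbler present stands upside down (within 8 degrees) over a peg, its axis within 20 mm of the peg's, its bottom 122 to 138 mm over the desk, at rest; the cover is open by more than 1.3 rad; the pen lies in the pen tray (its origin inside the tray), under 12 mm over the desk, at rest ((horizontal distance between cup1 and peg1 below 0.02 m or horizontal distance between cup1 and peg2 below 0.02 m or horizontal distance between cup1 and peg3 below 0.02 m or horizontal distance between cup1 and peg4 below 0.02 m) and angle between each of cup1, cup2, cup3, cup4's own z axis and vertical above 3 rad and z of cup1 in the frame of dock between 0.122 and 0.138 m and linear speed of each of cup1, cup2, cup3, cup4, pen below 0.03 m/s and (horizontal distance between cup2 and peg1 below 0.02 m or horizontal distance between cup2 and peg2 below 0.02 m or horizontal distance between cup2 and peg3 below 0.02 m or horizontal distance between cup2 and peg4 below 0.02 m) and z of cup2 in the frame of dock between 0.122 and 0.138 m and (horizontal distance between cup3 and peg1 below 0.02 m or horizontal distance between cup3 and peg2 below 0.02 m or horizontal distance between cup3 and peg3 below 0.02 m or horizontal distance between cup3 and peg4 below 0.02 m) and z of cup3 in the frame of dock between 0.122 and 0.138 m and (horizontal distance between cup4 and peg1 below 0.02 m or horizontal distance between cup4 and peg2 below 0.02 m or horizontal distance between cup4 and peg3 below 0.02 m or horizontal distance between cup4 and peg4 below 0.02 m) and z of cup4 in the frame of dock between 0.122 and 0.138 m and value of joint cover above 1.3 rad and x of pen in the frame of tray between -0.038 and 0.038 m and y of pen in the frame of tray between -0.093 and 0.093 m and z of pen in the frame of tray below 0.012 m); the robot touches nothing.
It fails at once if a bystander is shoved away by more than 3 cm (distance of any of mug, usb_stick, corr_tape from where it was at the start of the episode above 0.03 m).
Of cup1, cup2, cup3, cup4 only 3 to 4 are there at a start; the rules pass over those that are not, and their reading is None.
At some moment in a run one of pen, cup1, cup2, cup3, cup4 may be knocked a few centimetres aside while the robot is not near it.
It also fails if it takes over 210 s, if anything falls off the work surface, if the arm or the gripper's body presses on something with over 40 N, if the wrist force passes 120 N, or if a joint passes its speed limit or range.

ROBOT

A 6-joint arm with a two-finger parallel gripper is mounted at the origin on a cart in front of the work surface, level with it; the furniture and walls round the work are solid. World frame = base frame: x ahead of the robot, y to its left, z up, the work surface at z = 0. Lengths are in mm, angles in rad, forces in N, time in s.
With the tool pointing down it reaches from about 350 to 775 mm from the base axis. Payload 7.3 kg.
Tool frame: the origin (TCP) lies at the centre of the arm's flange, where the gripper is bolted on; the fingertips stand 178 mm ahead of it and the grasp point (between the pads) lies 159 mm ahead of it; z points along the fingers, y is the direction in which the jaws open and shut (so a half turn about z gives the same grasp; the last joint's range is limited). The gripper opens to 92 mm and grips with 3 to 60 N. Pads are 19 mm wide; open, the fingers measure 130 mm over their backs; the gripper's body (75 mm by 190 mm) begins 47 mm behind the grasp point.
Start: joints at [-0.146, 0.342, 1.524, -0, 1.275, -0.146], TCP at [525.003, 0.022, 404.741] pointing down, gripper open.
Joint ranges: [-2.53, 2.53], [-0.77, 2.02], [0.04, 2.7], [-1, 4.14], [0.28, 2.66], [-3.11, 3.11]. Speed limits (rad/s): [2.57, 2.57, 3.14, 3.14, 3.14, 3.14].

INTERFACE

Orientations are given as [roll, pitch, yaw] about the fixed x, y, z axes, in that order (R = Rz(yaw) Ry(pitch) Rx(roll)).
In Python, from plant import status, viewer, ticket gives the robot as it stands.
- The arm moves only by the tool play_rows, never from a script. Its argument "commands" is a list of rows, each an object with "offset": the shift along the tool's x, y, z in m, a list of three; "twist": the turn about the tool's z in degrees. A call has 1 to 5 rows; each row shifts and turns the commanded pose from where the row before left it, along the tool's axes as they then stand; what a row does not reach is not made up. A row lasts 1/10 s, in which the tool goes at most 50 mm and 8.59 degrees, less where a joint would pass 70% of its speed; a pose out of reach is approached as far as the arm can. A call with a gripper value outside its range is refused whole. "jaw" is the closure in counts, from 0 (fully open) to 255 (shut), set as the call begins (left out, the last holds). The fingers move at their own pace and stop on an object; the grip force is fixed at half the most. Time passes only in rows, so rows that do not move let the fingers close. It gives the time, the measured TCP pose, the force and the opening at its end, in the units of the state.
- status.get_obs(): the state, without advancing time (a new reading comes with each control period).
- viewer.capture(name): name is "scene" or "side" or "wrist"; returns the picture (420x560x3 uint8, red, green, blue); there is no depth.
- viewer.camera_params(name): a dict with "fov_y" (degrees; the focal length in pixels is half the picture's height over the tangent of half this angle, whatever the lens; pixels are square), "cx", "cy" (the principal point, pixels), "rvec" (rotation vector, rad) and "tvec" (3), from world to camera coordinates, as OpenCV has them; the wrist camera has in their place "T_tool_cam" (4x4, takes a point from camera to tool coordinates, whose origin is the TCP and whose axes are the flange's). Camera axes: x right, y down, z forward; pixel columns grow to the right and rows downward; lengths in mm; the calibration is good to about 2 mm. The wrist camera is an equidistant fisheye: a pixel r from the principal point sees the ray r / f radians off the axis. A picture is of the moment at which its call begins: read the wrist's pose just before it. camera_params takes no time and is no camera call.
- ticket.close_job(): hands the job in, once; it reports no verdict.
The state is a dict: "time": time; "joint_positions": joint angles; "dq": joint speeds; "tau": joint torques, N m; "tool_pos": TCP position; "tcp_rot": TCP orientation; "contact_force": force on the tool from outside, world axes, zero at the start; "moment": the same for the moment, N m; "grip_width": finger opening in mm.
Only numpy, scipy, OpenCV 4.12 (cv2) and the standard library are available. Lean on these libraries where they do the work, as an engineer would, in place of code of your own. Each camera call takes 0.05 s, during which the arm holds its last target.

## Working session

There is one attempt and no reset: what is moved stays moved. The work goes in short steps, Python scripts to look and compute and a tool call to move; the robot and the scene stay as the last step left them, time stands still between calls to the robot, and variables do not carry over. Pictures are saved under pics/ and viewed, and the job is handed in when it is done.

Besides the shell and the picture viewer there is one more tool, called after "Emit:" by a JSON object that holds its "fn" and its "kwargs", one argument or row to a line. play_rows: Moves the arm, as the interface text tells. Its arguments: {"type":"object","properties":{"commands":{"type":"array"},"jaw":{"type":"number"}},"required":["commands"]}

```bash
ls -la; mkdir -p pics
python3 - <<'E'
from plant import status, viewer, ticket
import cv2
o=status.get_obs(); print(o)
for n in ("scene","side","wrist"):
    print(n,viewer.camera_params(n))
    cv2.imwrite(f"pics/{n}0.png",viewer.capture(n)[:,:,::-1])
E
```

```text
total 12
drwxr-xr-x  3 agent agent 4096 Dec  7 15:10 .
drwxr-xr-x 23 root  root  4096 Dec  7 15:10 ..
drwxr-xr-x  2 agent agent 4096 Dec  7 15:10 pics
{'time': 0.0, 'joint_positions': array([-1.46007522e-01,  3.42702411e-01,  1.52501495e+00, -8.53562845e-06,
        1.27540012e+00, -1.46006513e-01]), 'dq': array([ 0.0006482 , -0.00134124,  0.00031489, -0.00049909, -0.00021541,
        0.00060839]), 'tau': array([ 7.61924657e-04, -4.31245601e+01, -2.44219762e+01,  7.17750052e-02,
        5.59406646e-02, -1.04314388e-04]), 'tool_pos': array([5.24861242e+02, 3.75582803e-02, 4.04056024e+02]), 'tcp_rot': array([-3.14008287e+00, -2.13768423e-04,  1.57079765e+00]), 'contact_force': array([-0.02011945, -0.86980578, -0.2312871 ]), 'moment': array([ 0.0430545 , -0.00014024, -0.03121385]), 'grip_width': 91.55532256154618}
scene {'fov_y': 47.14369519123751, 'cx': 272.69514982917025, 'cy': 213.22801051010947, 'rvec': array([ 1.16746255, -2.25339831,  1.0624032 ]), 'tvec': array([ 291.51180897,  307.14175482, 1560.18613082])}
side {'fov_y': 57.44554075767891, 'cx': 279.5740056155473, 'cy': 201.96760305794868, 'rvec': array([ 2.29517384, -0.44372204,  0.21171499]), 'tvec': array([-448.62745176,  187.72064823, 1022.61855155])}
wrist {'fov_y': 65.70646984690485, 'cx': 279.8659613341929, 'cy': 211.45095037445893, 'T_tool_cam': array([[ 4.24716615e-04, -9.67925940e-01, -2.51235337e-01,
         6.71329577e+01],
       [ 9.99999779e-01,  5.39454948e-04, -3.87827274e-04,
        -6.41041455e-01],
       [ 5.10918225e-04, -2.51235117e-01,  9.67925955e-01,
         1.86528033e+01],
       [ 0.00000000e+00,  0.00000000e+00,  0.00000000e+00,
         1.00000000e+00]])}
```

View pics/scene0.png

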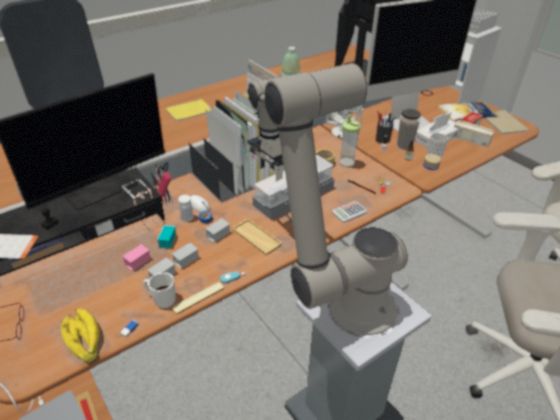

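View pics/side0.png

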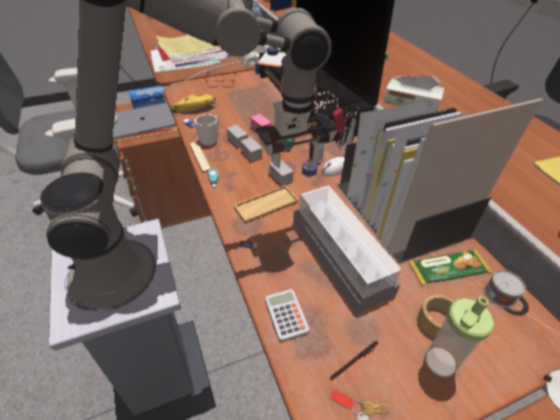

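View pics/wrist0.png

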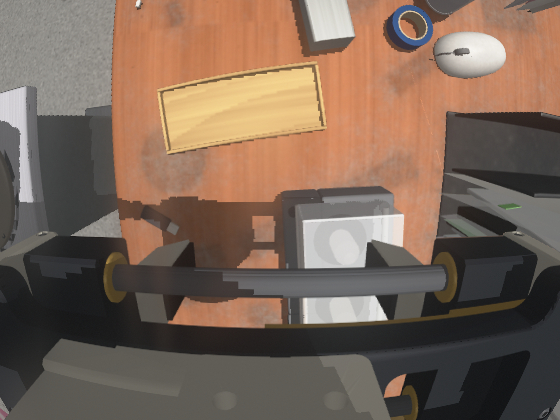

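The desk is seen from three sides. There are three grey tumblers, at scene pixels (161,270), (186,256) and (217,231). The pink and turquoise blocks at (137,257) and (167,236) are decoys. The tray is at (258,236), the dock at (293,185) and the pen probably at (362,186). Next I'll enlarge crops to confirm.

```bash
cat > h.py <<'E'
import numpy as np, cv2
from plant import status, viewer
from scipy.spatial.transform import Rotation as Rn
def fpx(p): return 210/np.tan(np.radians(p['fov_y'])/2)
def ray(name,u,v,obs=None):
    p=viewer.camera_params(name); f=fpx(p); a=(u-p['cx']);b=(v-p['cy'])
    if name=='wrist':
        r=np.hypot(a,b); th=r/f; d=np.array([np.sin(th)*a/max(r,1e-9),np.sin(th)*b/max(r,1e-9),np.cos(th)])
        T=p['T_tool_cam']; R=Rn.from_euler('xyz',obs['tcp_rot']).as_matrix()
        return R@T[:3,3]+obs['tool_pos'], R@T[:3,:3]@d
    R=cv2.Rodrigues(p['rvec'])[0]
    return -R.T@p['tvec'], R.T@(np.array([a/f,b/f,1]))
def onz(name,u,v,z,obs=None):
    o,d=ray(name,u,v,obs); return o+d*(z-o[2])/d[2]
def proj(name,P,obs=None):
    p=viewer.camera_params(name); f=fpx(p); P=np.asarray(P,float)
    if name=='wrist':
        R=Rn.from_euler('xyz',obs['tcp_rot']).as_matrix(); T=p['T_tool_cam']
        q=T[:3,:3].T@(R.T@(P-obs['tool_pos'])-T[:3,3]); r=np.hypot(q[0],q[1]); th=np.arctan2(r,q[2])
        return np.array([p['cx']+f*th*q[0]/r,p['cy']+f*th*q[1]/r])
    q=cv2.Rodrigues(p['rvec'])[0]@P+p['tvec']; return np.array([p['cx']+f*q[0]/q[2],p['cy']+f*q[1]/q[2]])
def tri(o1,d1,o2,d2):
    A=np.stack([d1,-d2],1); s=np.linalg.lstsq(A,o2-o1,rcond=None)[0]
    a=o1+s[0]*d1;b=o2+s[1]*d2; return (a+b)/2,np.linalg.norm(a-b)
def snap(name,fn,box=None,k=1):
    o=status.get_obs(); im=viewer.capture(name)[:,:,::-1].copy(); cv2.imwrite(f'pics/{fn}_raw.png',im)
    crop(im,fn,box,k); return o,im
def crop(im,fn,box=None,k=1):
    if box: im=im[box[1]:box[3],box[0]:box[2]]
    im=cv2.resize(im,None,fx=k,fy=k,interpolation=cv2.INTER_CUBIC); cv2.imwrite(f'pics/{fn}.png',im)
E
python3 - <<'E'
from h import *
s=cv2.imread('pics/scene0.png'); d=cv2.imread('pics/side0.png')
crop(s,'s_cups',(110,190,310,340),4); crop(d,'d_cups',(180,80,330,230),4)
crop(d,'d_dock',(230,180,430,330),4); crop(d,'d_pen',(250,280,410,400),4)
for n,u,v in (('scene',362,186),('side',354,358),('side',242,131),('side',252,149),('side',281,170),('scene',161,270),('scene',186,256),('scene',217,231)):
    print(n,u,v,onz(n,u,v,23).round())
E
```

```text
scene 362 186 [ 468. -437.   23.]
side 354 358 [ 475. -453.   23.]
side 242 131 [528. 491.  23.]
side 252 149 [525. 365.  23.]
side 281 170 [577. 213.  23.]
scene 161 270 [509. 468.  23.]
scene 186 256 [520. 366.  23.]
scene 217 231 [573. 208.  23.]
```

View pics/s_cups.png

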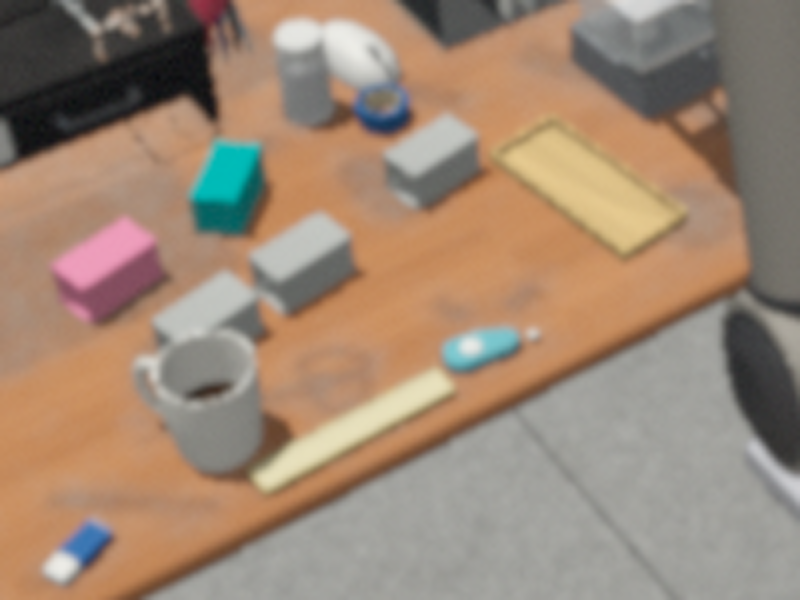

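View pics/d_cups.png

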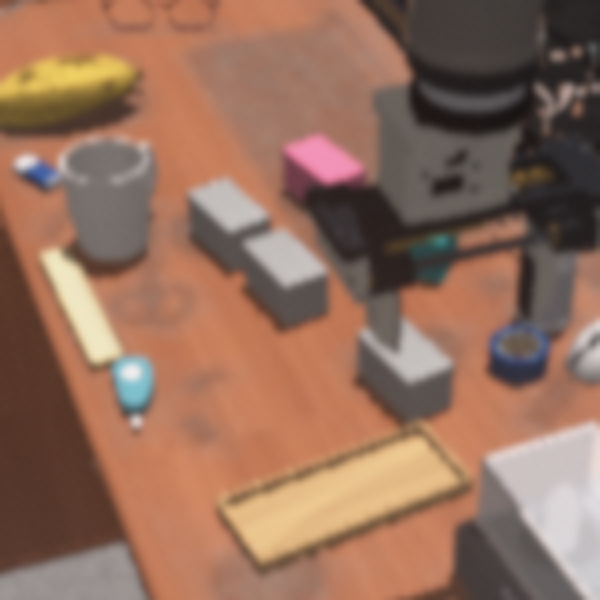

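View pics/d_dock.png

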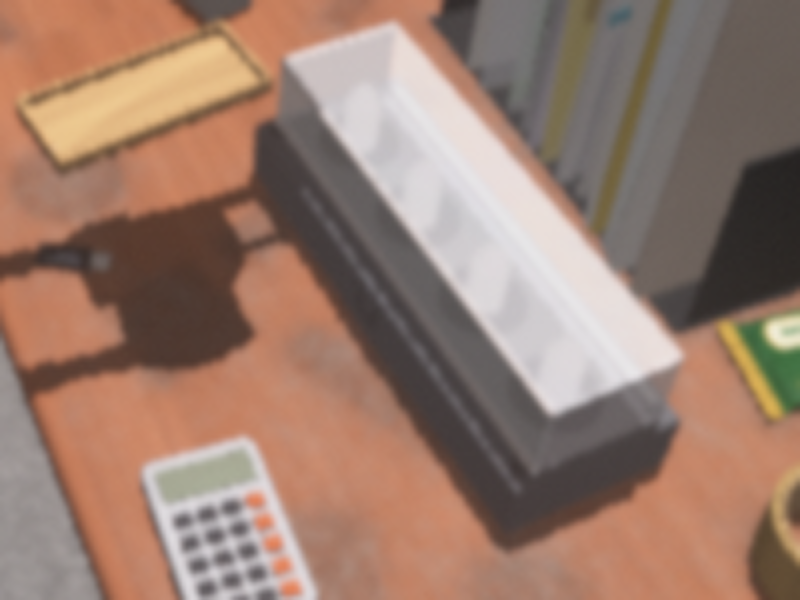

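View pics/d_pen.png

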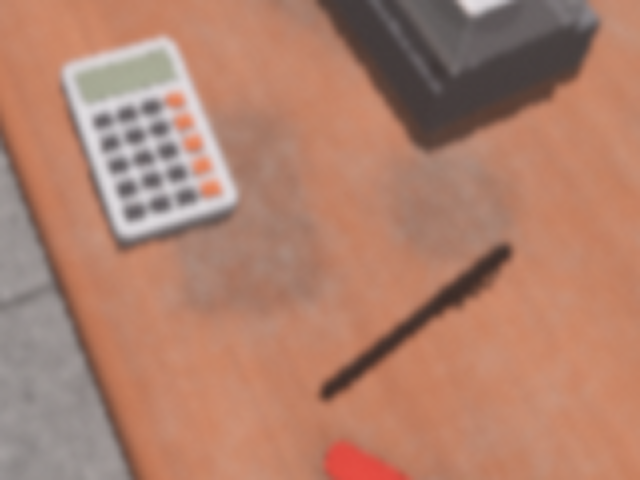

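Exactly three grey tumblers are visible, all lying down. The pen runs from side (331,379) to (376,342). The dark memory stick is at side (247,244), and the correction tape is the turquoise item at side (213,177). Next I'll work out coordinates for all of these.

Run:
```python
from h import *
P=lambda n,u,v,z:print(n,u,v,z,onz(n,u,v,z).round(1))
P('side',331,379,5);P('side',376,342,5)
print('dock top front corners? plinth top 50');P('side',230+262/4,180+130/4,50);P('side',230+510/4,180+490/4,50)
P('side',230+262/4,180+185/4,0);P('side',230+510/4,180+545/4,0)
P('side',230+672/4,180+420/4,50)
print('tray corners');
for u,v in ((220,500),(420,425),(470,480),(265,567)):P('side',180+u/4,80+v/4,14)
print('usb');P('side',247,244,4)
print('corr');P('side',180+130/4,80+385/4,8)
print('mug');P('side',180+113/4,80+250/4,0)
d=cv2.imread('pics/d_pen.png')
# wrist usb
o=dict(tool_pos=np.array([524.9,0,404.1]),tcp_rot=np.array([-3.14008,-.0002,1.5708]))
for u,v,z in ((160,220,4),(282,190,50),(168,153,14),(325,128,14),(317,65,14),(160,90,14)):print('w',u,v,onz('wrist',u,v,z,o).round(1))
```

```text
side 331 379 5 [ 412.6 -468.1    5. ]
side 376 342 5 [ 548.6 -432.7    5. ]
dock top front corners? plinth top 50
side 295.5 212.5 50 [527.3 -17.8  50. ]
side 357.5 302.5 50 [ 541.5 -348.    50. ]
side 295.5 226.25 0 [525.8 -26.4   0. ]
side 357.5 316.25 0 [ 545.  -357.2    0. ]
side 398.0 285.0 50 [ 660.4 -342.3   50. ]
tray corners
side 235.0 205.0 14 [380.7 113.9  14. ]
side 285.0 186.25 14 [561.  139.4  14. ]
side 297.5 200.0 14 [572.2  63.6  14. ]
side 246.25 221.75 14 [390.2  32.5  14. ]
usb
side 247 244 4 [366.7 -42.3   4. ]
corr
side 212.5 176.25 8 [353.4 283.3   8. ]
mug
side 208.25 142.5 0 [392.7 495.3   0. ]
w 160 220 [370.  -43.2   4. ]
w 282 190 [525.8   3.4  50. ]
w 168 153 [390.8  42.3  14. ]
w 325 128 [574.8  68.8  14. ]
w 317 65 [565.4 141.9  14. ]
w 160 90 [382.4 118.3  14. ]
```

Run:
```python
from h import *
for n,u,v in (('side',440,372),('scene',347,163)): print(onz(n,u,v,0).round())
```

```text
[ 644. -543.    0.]
[ 659. -528.    0.]
```

Emit:
{"fn": "play_rows", "kwargs": {
  "commands": [
    {"offset":[-0.05,0,0]},
    {"offset":[-0.05,0,0]},
    {"offset":[-0.05,0,0]},
    {"offset":[-0.05,0,0]},
    {"offset":[-0.05,0,0]}
  ]
}}

```text
$.commands[0]: bad value
```

Emit:
{"fn": "play_rows", "kwargs": {
  "commands": [
    {"offset":[-0.05,0.0,0.0],"twist":0.0},
    {"offset":[-0.05,0.0,0.0],"twist":0.0},
    {"offset":[-0.05,0.0,0.0],"twist":0.0},
    {"offset":[-0.05,0.0,0.0],"twist":0.0},
    {"offset":[-0.05,0.0,0.0],"twist":0.0}
  ]
}}

```text
time: 0.65
tool_pos: [524.6, -251.9, 404.5]
tcp_rot: [-3.141, -0.0, 1.571]
contact_force: [1.4, 0.9, -0.9]
grip_width: 91.8
```

Emit:
{"fn": "play_rows", "kwargs": {
  "commands": [
    {"offset":[-0.045,-0.02,0.0],"twist":0.0},
    {"offset":[-0.045,-0.02,0.0],"twist":0.0},
    {"offset":[-0.045,0.0,0.0],"twist":0.0},
    {"offset":[-0.045,0.0,0.0],"twist":0.0},
    {"offset":[-0.02,0.0,0.0],"twist":8.5}
  ]
}}

```text
time: 1.15
tool_pos: [483.8, -453.7, 403.7]
tcp_rot: [-3.141, 0.0, 1.418]
contact_force: [-0.4, 0.8, 0.4]
grip_width: 92.1
```

Emit:
{"fn": "play_rows", "kwargs": {
  "commands": [
    {"offset":[0.0,0.0,0.02],"twist":8.5},
    {"offset":[0.0,0.0,0.02],"twist":8.5},
    {"offset":[0.0,0.0,0.02],"twist":8.5},
    {"offset":[0.0,0.0,0.02],"twist":8.5},
    {"offset":[0.0,0.0,0.02],"twist":8.5}
  ]
}}

```text
time: 1.65
tool_pos: [484.9, -449.9, 303.4]
tcp_rot: [-3.141, -0.0, 0.674]
contact_force: [0.6, -0.2, -0.8]
grip_width: 91.7
```

Emit:
{"fn": "play_rows", "kwargs": {
  "commands": [
    {"offset":[0.0,0.0,0.0],"twist":8.0},
    {"offset":[0.0,0.0,0.0],"twist":8.0},
    {"offset":[0.0,0.0,0.0],"twist":8.0},
    {"offset":[0.0,0.0,0.0],"twist":0.0},
    {"offset":[0.0,0.0,0.0],"twist":0.0}
  ]
}}

```text
time: 2.15
tool_pos: [485.0, -449.9, 304.5]
tcp_rot: [-3.141, 0.0, 0.266]
contact_force: [0.3, 0.1, -0.1]
grip_width: 92.0
```

Run:
```python
from h import *
o,im=snap('wrist','w1'); print(o['tool_pos'],o['tcp_rot'])
```

```text
[ 484.98167276 -449.94668745  304.45192656] [-3.14112010e+00  1.38463955e-04  2.65561497e-01]
```

View pics/w1.png

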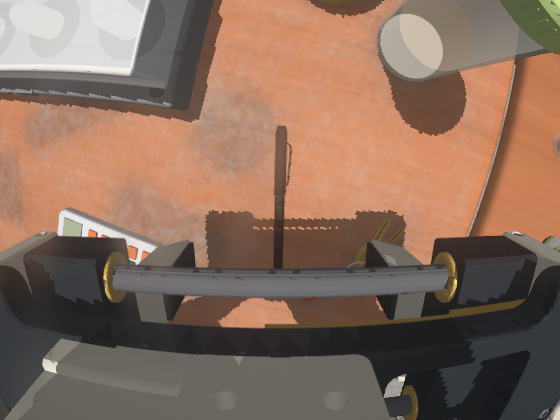

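The pen is visible from (281,127) to about (279,265), with a small clip on its right side. It is nearly aligned with the tool's x axis.

```bash
cat > m1.py <<'E'
from h import *
o=dict(tool_pos=np.array([484.98,-449.95,304.45]),tcp_rot=np.array([-3.14112,.00014,.26556]))
im=cv2.imread('pics/w1_raw.png')
crop(im,'w1c',(230,110,330,270),4)
g=im.max(2)
for v in (130,150,170,190,210): 
    u=np.where(g[v,265:300]<75)[0]+265; print(v,u.min(),u.max(),onz('wrist',(u.min()+u.max())/2,v,5,o).round(1))
for p in ((281,126,8),(279,265,8)): print(onz('wrist',*p,o))
E
python3 m1.py
```

```text
Traceback (most recent call last):
  File "m1.py", line 7, in <module>
    u=np.where(g[v,265:300]<75)[0]+265; print(v,u.min(),u.max(),onz('wrist',(u.min()+u.max())/2,v,5,o).round(1))
                                                ~~~~~^^
ValueError: zero-size array to reduction operation minimum which has no identity
```

View pics/w1c.png

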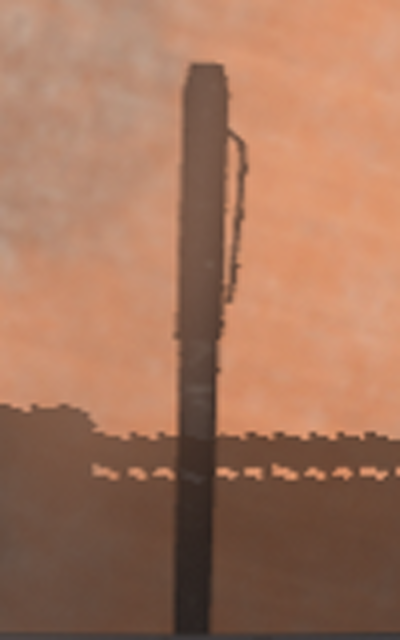

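Run:
```python
from h import *
o=dict(tool_pos=np.array([484.98,-449.95,304.45]),tcp_rot=np.array([-3.14112,.00014,.26556]))
R=Rn.from_euler('xyz',o['tcp_rot']).as_matrix()
for u,v in ((281.2,126),(280.5,150),(279.5,200),(278.5,240),(278.3,264)):
    P=onz('wrist',u,v,5,o); print(P.round(1),(R.T@(P-o['tool_pos'])).round(1))
```

```text
[ 551.7 -432.8    5. ] [ 69.    1.1 299.4]
[ 531.5 -437.6    5. ] [ 48.2   0.5 299.4]
[ 488.7 -448.4    5. ] [  4.1  -0.4 299.4]
[ 452.3 -457.4    5. ] [-33.4  -1.3 299.5]
[ 429.1 -463.5    5. ] [-57.4  -1.5 299.5]
```

Emit:
{"fn": "play_rows", "kwargs": {
  "commands": [
    {"offset":[-0.02,0.0,0.0],"twist":1.2},
    {"offset":[0.0,0.0,0.04],"twist":0.0},
    {"offset":[0.0,0.0,0.04],"twist":0.0},
    {"offset":[0.0,0.0,0.03],"twist":0.0},
    {"offset":[0.0,0.0,0.014],"twist":0.0}
  ]
}}

```text
time: 2.7
tool_pos: [465.0, -454.4, 177.8]
tcp_rot: [-3.137, 0.002, 0.243]
contact_force: [-12.5, 18.8, 102.6]
grip_width: 92.1
```

Emit:
{"fn": "play_rows", "kwargs": {
  "commands": [
    {"offset":[0.0,0.0,0.0],"twist":0.0},
    {"offset":[0.0,0.0,0.0],"twist":0.0},
    {"offset":[0.0,0.0,0.0],"twist":0.0},
    {"offset":[0.0,0.0,0.0],"twist":0.0},
    {"offset":[0.0,0.0,0.0],"twist":0.0}
  ],
  "jaw": 255
}}

```text
time: 3.2
tool_pos: [465.8, -455.2, 181.2]
tcp_rot: [3.141, -0.0, 0.241]
contact_force: [0.3, 0.6, 0.1]
grip_width: 56.2
```

Emit:
{"fn": "play_rows", "kwargs": {
  "commands": [
    {"offset":[0.0,0.0,0.0],"twist":0.0},
    {"offset":[0.0,0.0,0.0],"twist":0.0},
    {"offset":[0.0,0.0,0.0],"twist":0.0},
    {"offset":[0.0,0.0,0.0],"twist":0.0}
  ]
}}

```text
time: 3.6
tool_pos: [465.7, -455.2, 180.7]
tcp_rot: [-3.142, -0.0, 0.241]
contact_force: [-0.3, -0.2, -0.5]
grip_width: 24.5
```

The descent overshot and spiked to 103 N, so I'll come down gently near surfaces from now on.

Emit:
{"fn": "play_rows", "kwargs": {
  "commands": [
    {"offset":[0.0,0.0,0.0],"twist":0.0},
    {"offset":[0.0,0.0,0.0],"twist":0.0},
    {"offset":[0.0,0.0,0.0],"twist":0.0},
    {"offset":[0.0,0.0,0.0],"twist":0.0}
  ]
}}

```text
time: 4.0
tool_pos: [465.7, -455.1, 180.7]
tcp_rot: [3.142, -0.0, 0.241]
contact_force: [-0.2, -0.1, -0.4]
grip_width: 9.5
```

Emit:
{"fn": "play_rows", "kwargs": {
  "commands": [
    {"offset":[0.0,0.0,-0.01],"twist":0.0},
    {"offset":[0.0,0.0,-0.02],"twist":0.0},
    {"offset":[0.0,0.0,-0.03],"twist":0.0},
    {"offset":[-0.02,0.0,-0.03],"twist":0.0},
    {"offset":[0.0,0.0,0.0],"twist":0.0}
  ]
}}

```text
time: 4.5
tool_pos: [445.7, -461.3, 276.3]
tcp_rot: [3.133, -0.003, 0.24]
contact_force: [0.2, -0.8, 0.4]
grip_width: 9.7
```

Run:
```python
from h import *
o,im=snap('wrist','w2'); print(o['tool_pos'],o['tcp_rot'],o['grip_width'])
snap('side','d2',(230,150,430,380),2.6)
```

```text
[ 445.66987752 -461.33738649  276.28895991] [ 3.13345758e+00 -2.84396348e-03  2.39913423e-01] 9.684667428609318
```

View pics/w2.png

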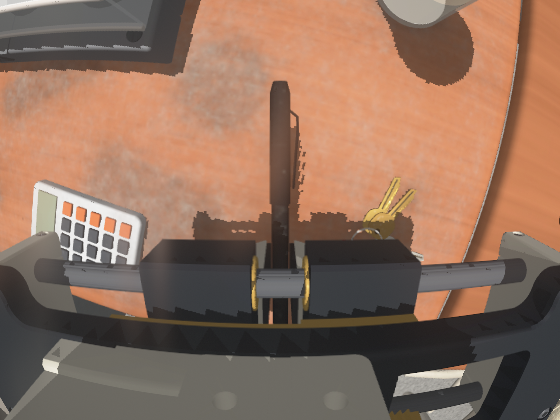

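View pics/d2.png

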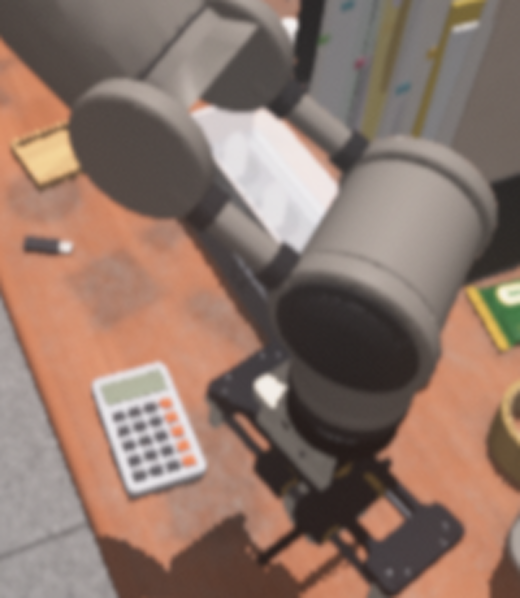

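Emit:
{"fn": "play_rows", "kwargs": {
  "commands": [
    {"offset":[0.0,-0.02,-0.03],"twist":0.0},
    {"offset":[0.01,-0.04,-0.03],"twist":0.0},
    {"offset":[0.01,-0.045,-0.02],"twist":0.0},
    {"offset":[0.01,-0.045,-0.02],"twist":0.0},
    {"offset":[0.01,-0.045,-0.02],"twist":0.0}
  ]
}}

```text
time: 5.1
tool_pos: [438.4, -260.5, 389.4]
tcp_rot: [-3.14, 0.001, 0.241]
contact_force: [1.2, 1.3, 0.1]
grip_width: 9.7
```

Emit:
{"fn": "play_rows", "kwargs": {
  "commands": [
    {"offset":[0.01,-0.045,0.0],"twist":0.0},
    {"offset":[0.0,-0.04,0.0],"twist":5.0},
    {"offset":[0.0,0.0,0.0],"twist":6.0},
    {"offset":[0.0,0.0,0.0],"twist":0.0},
    {"offset":[0.0,0.0,0.0],"twist":0.0}
  ]
}}

```text
time: 5.6
tool_pos: [428.3, -177.7, 389.3]
tcp_rot: [-3.141, 0.001, 0.052]
contact_force: [0.3, -0.9, -0.3]
grip_width: 9.4
```

Run:
```python
from h import *
o,im=snap('wrist','w3'); print(o['tool_pos'],o['tcp_rot'],o['grip_width'])
```

```text
[ 428.33537943 -177.65369376  389.34382728] [-3.14111117e+00  6.47034950e-04  5.18339196e-02] 9.416905322148859
```

View pics/w3.png

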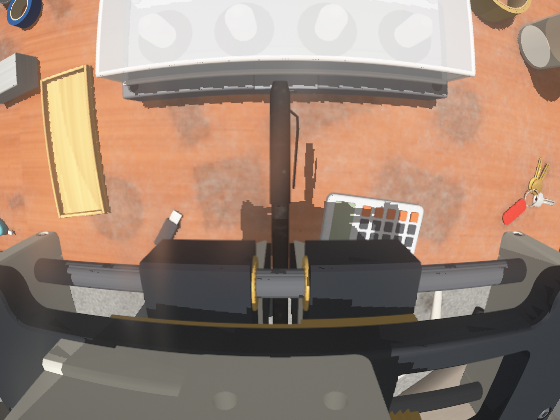

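Run:
```python
from h import *
im=cv2.imread('pics/w3_raw.png')
a=cv2.resize(im[60:110,85:185],None,fx=7,fy=5.5,interpolation=2);b=cv2.resize(im[60:110,390:490],None,fx=7,fy=5.5,interpolation=2)
cv2.imwrite('pics/w3c.png',np.vstack([a,b]))
```

```text
(no output)
```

View pics/w3c.png

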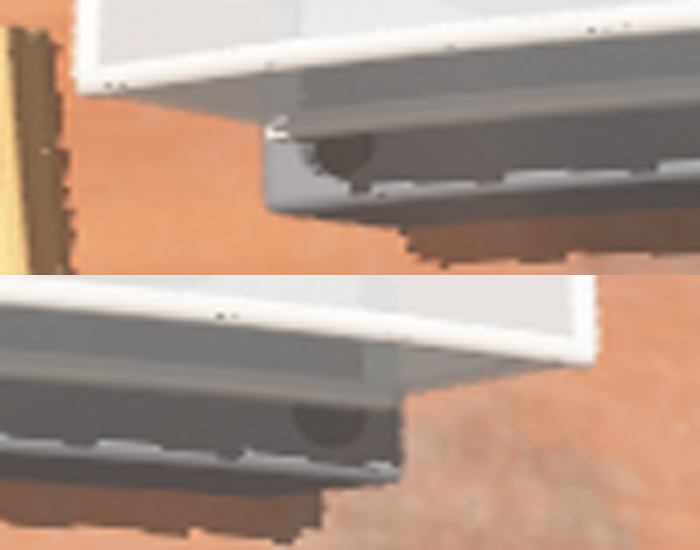

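Run:
```python
from h import *
o=dict(tool_pos=np.array([428.335,-177.654,389.344]),tcp_rot=np.array([-3.1411,.00065,.05183]))
for a,b,z in (((123,96.5),(447.2,95.5),50),((96.1,76.7),(474.7,75.8),113)):
    A=onz('wrist',*a,z,o);B=onz('wrist',*b,z,o);m=(A+B)/2;d=A-B
    print(A.round(1),B.round(1),m.round(1),np.hypot(*d[:2]),'yaw',np.degrees(np.arctan2(-d[0],d[1])))
R=Rn.from_euler('xyz',o['tcp_rot']).as_matrix()
for u,v in((280.5,82),(281,140),(281,200)):
    oo,d=ray('wrist',u,v,o);q=R.T@(oo-o['tool_pos']);e=R.T@d; print('pen tool',(q+e*(175.5-q[2])/e[2]).round(1))
```

```text
[527.4  -7.4  50. ] [ 547.8 -349.4   50. ] [ 537.6 -178.4   50. ] 342.6378127534471 yaw 3.4192020577901023
[540.7 -11.2 113. ] [ 560.7 -343.5  113. ] [ 550.7 -177.4  113. ] 332.85796402526137 yaw 3.454272241604569
pen tool [ 89.3   0.4 175.5]
pen tool [ 61.2   0.6 175.5]
pen tool [ 31.7   0.7 175.5]
```

Emit:
{"fn": "play_rows", "kwargs": {
  "commands": [
    {"offset":[-0.005,0.0065,0.03],"twist":-0.5},
    {"offset":[0.0,0.0,0.05],"twist":0.0},
    {"offset":[0.0,0.0,0.045],"twist":0.0},
    {"offset":[0.0,0.0,0.025],"twist":0.0},
    {"offset":[0.0,0.0,0.01],"twist":0.0}
  ]
}}

```text
time: 6.15
tool_pos: [422.7, -184.7, 227.0]
tcp_rot: [-3.138, 0.004, 0.058]
contact_force: [0.3, -0.7, 0.2]
grip_width: 9.6
```

Emit:
{"fn": "play_rows", "kwargs": {
  "commands": [
    {"offset":[0.0,0.0,0.01],"twist":0.0},
    {"offset":[0.0,0.0,0.01],"twist":0.0},
    {"offset":[0.0,0.0,0.002],"twist":0.0},
    {"offset":[0.0,0.0,0.0],"twist":0.0}
  ]
}}

```text
time: 6.55
tool_pos: [423.6, -184.4, 208.2]
tcp_rot: [3.141, -0.001, 0.058]
contact_force: [-0.2, 1.2, 0.3]
grip_width: 9.7
```

Run:
```python
from h import *
o,im=snap('wrist','w4',(180,0,380,130),4); print(o['tool_pos'],o['tcp_rot'],o['grip_width'])
```

```text
[ 423.60624687 -184.4476823   208.22096067] [ 3.14107393e+00 -7.90116367e-04  5.78083814e-02] 9.655085333390875
```

View pics/w4.png

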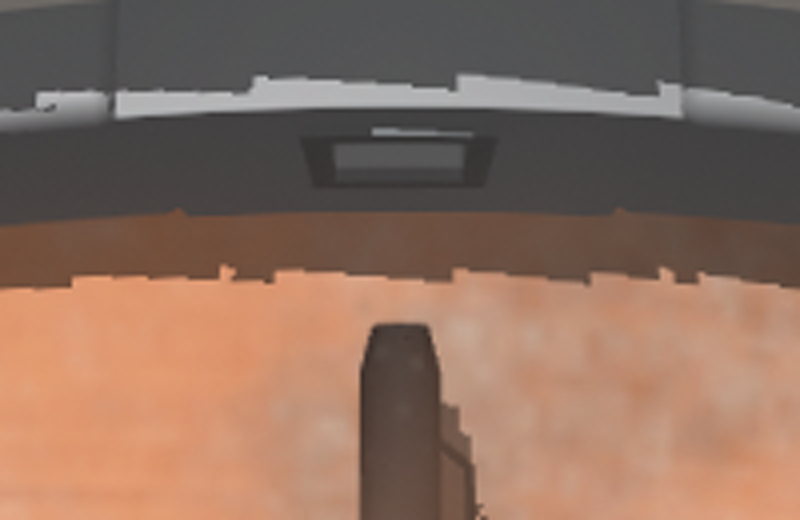

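Run:
```python
from h import *
o=dict(tool_pos=np.array([423.606,-184.448,208.221]),tcp_rot=np.array([3.14107,-.00079,.05781]))
u=np.array([.9982,.0598,0]);v=np.array([-.0598,.9982,0]);F=np.array([537.6,-178.2,32])
for a,b in ((300,135),(497,135),(315,187),(487,187),(335,140),(465,140),(335,182),(465,182)):
    oo,d=ray('wrist',180+a/4,b/4,o); t=((F-oo)@u)/(d@u);P=oo+d*t; print(a,b,((P-F)@v).round(1),P[2].round(1))
oo,d=ray('wrist',180+100,325/4,o); P=onz('wrist',280,325/4,35,o); print('tip',(P-F)@u,(P-F)@v)
print(onz('wrist',280,215/4,0,o)-F, (onz('wrist',280,110/4,50,o)-F)@u)
```

```text
300 135 12.1 32.5
497 135 -11.5 32.4
315 187 12.0 6.2
487 187 -12.1 6.1
335 140 8.1 30.0
465 140 -7.8 29.9
335 182 9.1 8.8
465 182 -8.8 8.7
tip -24.689883596762456 0.17427887849231244
[ -2.88010716  -0.07006457 -32.        ] -2.5069689055849307
```

The slot is straight ahead of the pen, both at u≈280. It measures 16 by 20 mm and sits at about pen height, so I'm inserting.

Emit:
{"fn": "play_rows", "kwargs": {
  "commands": [
    {"offset":[0.005,0.0,0.0],"twist":0.0},
    {"offset":[0.008,0.0,0.0],"twist":0.0},
    {"offset":[0.008,0.0,0.0],"twist":0.0},
    {"offset":[0.006,0.0,0.0],"twist":0.0},
    {"offset":[0.003,0.0,0.0],"twist":0.0}
  ]
}}

```text
time: 7.1
tool_pos: [454.2, -182.5, 207.9]
tcp_rot: [3.141, -0.001, 0.058]
contact_force: [0.7, 1.0, -0.7]
grip_width: 9.9
```

Run:
```python
from h import *
o,im=snap('wrist','w5',(180,0,380,130),4); print(o['tool_pos'],o['tcp_rot'],o['contact_force'])
```

```text
[ 454.17793077 -182.47913738  207.90464822] [ 3.14125484e+00 -6.09819282e-04  5.81876287e-02] [ 0.65210371  1.00632387 -0.66455572]
```

View pics/w5.png

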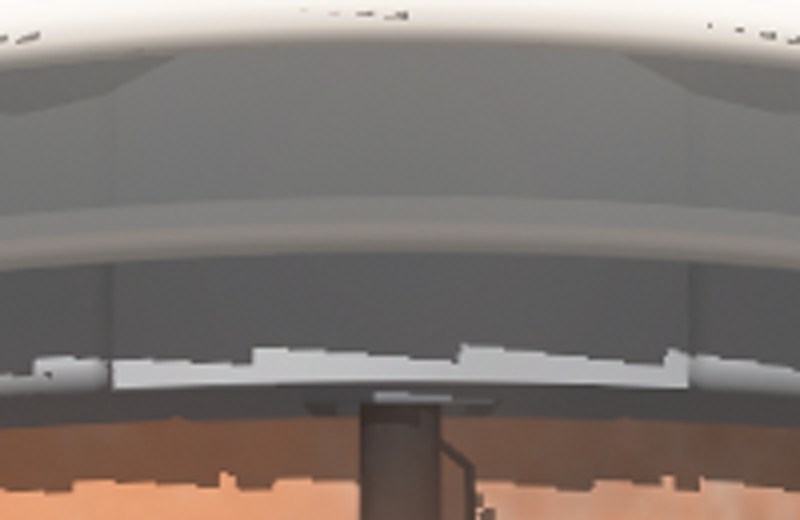

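Emit:
{"fn": "play_rows", "kwargs": {
  "commands": [
    {"offset":[0.004,0.0,0.0],"twist":0.0},
    {"offset":[0.004,0.0,0.0],"twist":0.0},
    {"offset":[0.002,0.0,0.0],"twist":0.0}
  ]
}}

```text
time: 7.45
tool_pos: [463.6, -182.0, 207.9]
tcp_rot: [3.141, -0.0, 0.058]
contact_force: [0.1, 0.1, 0.4]
grip_width: 9.7
```

Emit:
{"fn": "play_rows", "kwargs": {
  "commands": [
    {"offset":[0.002,0.0,0.0],"twist":0.0},
    {"offset":[0.002,0.0,0.0],"twist":0.0},
    {"offset":[0.001,0.0,0.0],"twist":0.0},
    {"offset":[0.0,0.0,0.0],"twist":0.0}
  ]
}}

```text
time: 7.85
tool_pos: [468.1, -181.7, 207.7]
tcp_rot: [-3.141, 0.001, 0.058]
contact_force: [-1.5, -0.0, 0.1]
grip_width: 9.7
```

Run:
```python
from h import *
o,im=snap('side','d6',(180,130,430,330),3); print(o['tool_pos'],o['tcp_rot'],o['contact_force'])
```

```text
[ 468.11758302 -181.67546092  207.70075073] [-3.14122377e+00  7.24944452e-04  5.76055751e-02] [-1.52434019 -0.01639164  0.05839016]
```

View pics/d6.png

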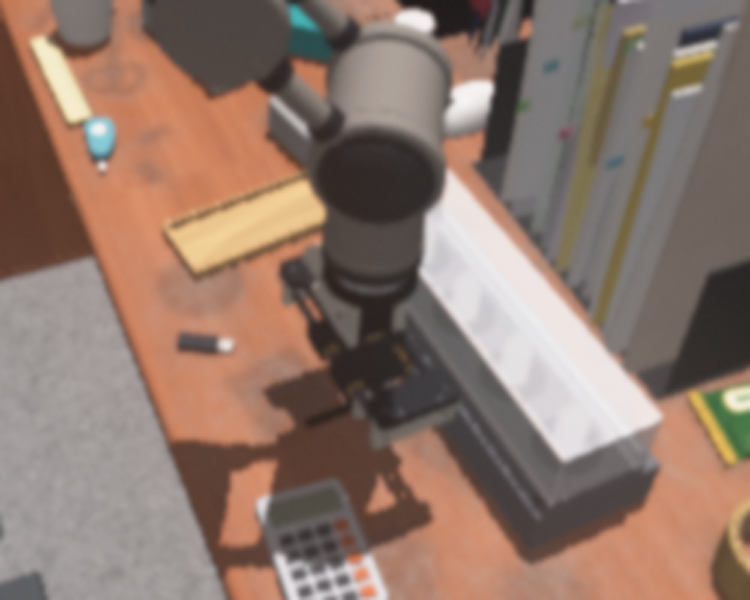

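Force is 1.5 N, so the pen is on the tab. I'll press a few more millimetres.

Emit:
{"fn": "play_rows", "kwargs": {
  "commands": [
    {"offset":[0.002,0.0,0.0],"twist":0.0},
    {"offset":[0.002,0.0,0.0],"twist":0.0},
    {"offset":[0.001,0.0,0.0],"twist":0.0},
    {"offset":[0.0,0.0,0.0],"twist":0.0}
  ]
}}

```text
time: 8.3
tool_pos: [473.4, -181.4, 207.8]
tcp_rot: [-3.141, 0.0, 0.058]
contact_force: [-3.4, -0.4, -0.6]
grip_width: 9.5
```

Run:
```python
from h import *
o,im=snap('side','d7',(180,130,430,330),3); print(o['tool_pos'],o['tcp_rot'],o['contact_force'])
```

```text
[ 473.3506811  -181.37749192  207.78497958] [-3.14145233e+00  1.99242423e-04  5.77224426e-02] [-3.4205146  -0.36273896 -0.64119113]
```

View pics/d7.png

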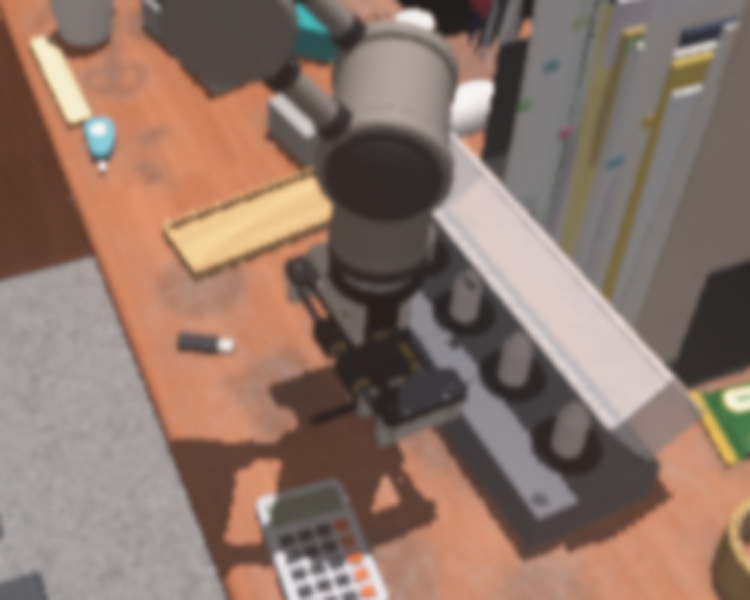

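The cover is springing open, so I'm pulling the pen out.

Emit:
{"fn": "play_rows", "kwargs": {
  "commands": [
    {"offset":[-0.01,0.0,0.0],"twist":0.0},
    {"offset":[-0.02,0.0,0.0],"twist":0.0},
    {"offset":[-0.025,0.0,0.0],"twist":0.0},
    {"offset":[-0.025,0.0,0.0],"twist":0.0},
    {"offset":[-0.02,0.0,0.0],"twist":0.0}
  ]
}}

```text
time: 8.85
tool_pos: [372.1, -187.1, 208.1]
tcp_rot: [3.141, -0.001, 0.057]
contact_force: [0.4, -0.6, -0.1]
grip_width: 9.6
```

Emit:
{"fn": "play_rows", "kwargs": {
  "commands": [
    {"offset":[0.0,-0.01,-0.02],"twist":0.0},
    {"offset":[0.0,-0.03,-0.03],"twist":0.0},
    {"offset":[0.015,-0.045,-0.015],"twist":0.0},
    {"offset":[0.02,-0.045,0.0],"twist":0.0},
    {"offset":[0.02,-0.045,0.0],"twist":0.0}
  ]
}}

```text
time: 9.35
tool_pos: [418.5, -7.9, 274.0]
tcp_rot: [3.141, -0.004, 0.056]
contact_force: [1.5, -0.4, 0.2]
grip_width: 9.8
```

Emit:
{"fn": "play_rows", "kwargs": {
  "commands": [
    {"offset":[0.02,-0.045,0.0],"twist":0.0},
    {"offset":[0.015,-0.035,0.0],"twist":-2.0},
    {"offset":[0.0,-0.02,0.0],"twist":-2.5},
    {"offset":[0.0,0.0,0.0],"twist":0.0},
    {"offset":[0.0,0.0,0.0],"twist":0.0}
  ]
}}

```text
time: 9.85
tool_pos: [446.5, 92.4, 272.9]
tcp_rot: [3.141, -0.001, 0.136]
contact_force: [0.3, -0.2, -0.4]
grip_width: 9.7
```

Run:
```python
from h import *
o,im=snap('wrist','w8'); print(o['tool_pos'],o['tcp_rot'],o['contact_force'])
```

```text
[446.5262529   92.38180374 272.92212828] [ 3.14137341e+00 -7.06097970e-04  1.36476574e-01] [ 0.27757491 -0.17179631 -0.40040856]
```

View pics/w8.png

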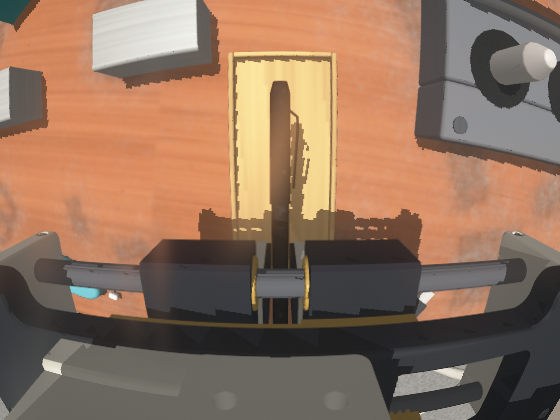

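Emit:
{"fn": "play_rows", "kwargs": {
  "commands": [
    {"offset":[0.014,0.0,0.02],"twist":0.0},
    {"offset":[0.0,0.0,0.03],"twist":0.0},
    {"offset":[0.0,0.0,0.02],"twist":0.0},
    {"offset":[0.0,0.0,0.01],"twist":0.0},
    {"offset":[0.0,0.0,0.005],"twist":0.0}
  ]
}}

```text
time: 10.4
tool_pos: [460.6, 93.4, 187.3]
tcp_rot: [-3.142, 0.001, 0.134]
contact_force: [0.1, 0.3, -0.3]
grip_width: 9.8
```

Emit:
{"fn": "play_rows", "kwargs": {
  "commands": [
    {"offset":[0.0,0.0,0.001],"twist":0.0},
    {"offset":[0.0,0.0,0.001],"twist":0.0},
    {"offset":[0.0,0.0,0.001],"twist":0.0},
    {"offset":[0.0,0.0,0.0],"twist":0.0}
  ]
}}

```text
time: 10.8
tool_pos: [460.8, 94.4, 185.3]
tcp_rot: [3.141, -0.001, 0.136]
contact_force: [-0.5, 0.4, 1.1]
grip_width: 9.7
```

Emit:
{"fn": "play_rows", "kwargs": {
  "commands": [
    {"offset":[0.0,0.0,0.0],"twist":0.0},
    {"offset":[0.0,0.0,0.0],"twist":0.0},
    {"offset":[0.0,0.0,0.0],"twist":0.0},
    {"offset":[0.0,0.0,0.0],"twist":0.0}
  ],
  "jaw": 190
}}

```text
time: 11.2
tool_pos: [460.7, 94.4, 184.9]
tcp_rot: [3.142, -0.0, 0.136]
contact_force: [0.2, 0.2, -0.4]
grip_width: 23.5
```

Emit:
{"fn": "play_rows", "kwargs": {
  "commands": [
    {"offset":[0.0,0.0,-0.01],"twist":0.0},
    {"offset":[0.0,0.0,-0.03],"twist":0.0},
    {"offset":[0.0,0.0,-0.04],"twist":0.0},
    {"offset":[0.0,0.0,-0.04],"twist":0.0},
    {"offset":[0.0,0.0,-0.03],"twist":0.0}
  ]
}}

```text
time: 11.7
tool_pos: [460.6, 94.4, 338.0]
tcp_rot: [3.141, -0.003, 0.136]
contact_force: [0.1, 0.7, -0.5]
grip_width: 23.6
```

Run:
```python
from h import *
o,im=snap('wrist','w9'); print(o['tool_pos'],o['tcp_rot'],o['contact_force'],o['grip_width'])
```

```text
[460.55023715  94.41790911 338.00540818] [ 3.14130012e+00 -2.89833559e-03  1.36204830e-01] [ 0.05300076  0.68879197 -0.53651448] 23.636230393952506
```

View pics/w9.png

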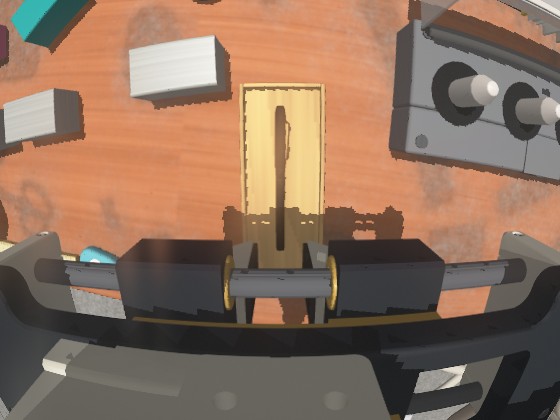

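Pen lies in the tray, from (280,107) to (280,250). The next target is the nearest tumbler, at wrist (175,68).

Emit:
{"fn": "play_rows", "kwargs": {
  "commands": [
    {"offset":[0.04,-0.008,0.0],"twist":0.0},
    {"offset":[0.04,-0.008,0.0],"twist":0.0},
    {"offset":[0.038,-0.008,0.0],"twist":-8.0},
    {"offset":[0.0,0.0,0.0],"twist":-8.5},
    {"offset":[0.0,0.0,0.0],"twist":-8.5}
  ],
  "jaw": 0
}}

```text
time: 12.25
tool_pos: [574.9, 134.5, 334.5]
tcp_rot: [-3.141, 0.0, 0.579]
contact_force: [-0.8, 1.0, -0.5]
grip_width: 58.6
```

Emit:
{"fn": "play_rows", "kwargs": {
  "commands": [
    {"offset":[0.0,0.0,0.0],"twist":-8.5},
    {"offset":[0.0,0.0,0.0],"twist":-8.5},
    {"offset":[0.0,0.0,0.0],"twist":-8.5},
    {"offset":[0.0,0.0,0.0],"twist":-8.5},
    {"offset":[0.0,0.0,0.0],"twist":-8.5}
  ]
}}

```text
time: 12.75
tool_pos: [574.1, 134.2, 335.2]
tcp_rot: [-3.142, 0.0, 1.32]
contact_force: [0.3, -0.1, -1.2]
grip_width: 91.6
```

Emit:
{"fn": "play_rows", "kwargs": {
  "commands": [
    {"offset":[0.0,0.0,0.0],"twist":-8.5},
    {"offset":[0.0,0.0,0.0],"twist":-6.0},
    {"offset":[0.0,0.0,0.0],"twist":0.0},
    {"offset":[0.0,0.0,0.0],"twist":0.0}
  ]
}}

```text
time: 13.15
tool_pos: [574.2, 134.2, 335.1]
tcp_rot: [3.141, 0.0, 1.564]
contact_force: [-0.3, -0.9, -0.7]
grip_width: 91.7
```

Run:
```python
from h import *
o,im=snap('wrist','w10'); print(o['tool_pos'],o['tcp_rot'],o['contact_force'],o['grip_width'])
```

```text
[574.18095353 134.16423481 335.11968283] [3.14141691e+00 2.11857694e-05 1.56438067e+00] [-0.27230784 -0.86095795 -0.72257689] 91.74521754664339
```

View pics/w10.png

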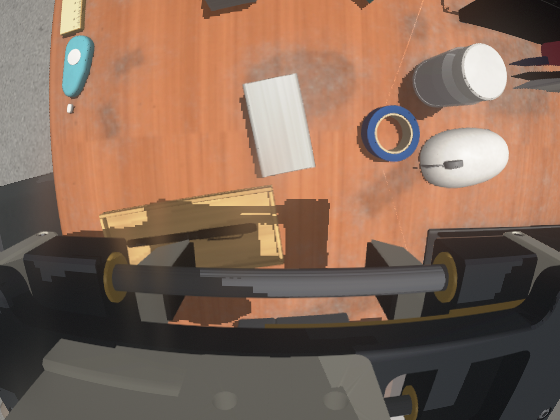

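Target tumbler top face has corners near (244,84), (296,74), (314,166) and (263,177), plain grey steel. I'll measure it.

```bash
cat > cup.py <<'E'
from h import *
def cup(fn,o,box,z=46,thr=(60,130)):
    im=cv2.imread(fn); x0,y0,x1,y1=box; c=im[y0:y1,x0:x1]; hsv=cv2.cvtColor(c,cv2.COLOR_BGR2HSV)
    m=((hsv[:,:,1]<thr[0])&(hsv[:,:,2]>thr[1])).astype(np.uint8)*255
    m=cv2.morphologyEx(m,cv2.MORPH_OPEN,np.ones((3,3)))
    cs=max(cv2.findContours(m,cv2.RETR_EXTERNAL,cv2.CHAIN_APPROX_NONE)[0],key=cv2.contourArea)
    P=np.array([onz('wrist',p[0][0]+x0,p[0][1]+y0,z,o)[:2] for p in cs]).astype(np.float32)
    r=cv2.minAreaRect(P); b=cv2.boxPoints(r)
    # long axis
    e=b[1]-b[0]; f=b[2]-b[1]; a=e if np.hypot(*e)>np.hypot(*f) else f
    a=a/np.hypot(*a); a=a if a[1]>0 else -a
    c0=np.array(r[0]); bot=c0-40*a
    R=Rn.from_euler('xyz',o['tcp_rot']).as_matrix(); 
    print('centre',c0.round(1),'size',np.round(r[1],1),'axis ang',np.degrees(np.arctan2(a[1],a[0])).round(2),'bottom',bot.round(1))
    g=bot+13*a; d=R.T@(np.array([g[0],g[1],0])-np.array([o['tool_pos'][0],o['tool_pos'][1],0])); print('grasp',g.round(1),'tool shift',d.round(1))
    print('twist', (np.degrees(o['tcp_rot'][2])-np.degrees(np.arctan2(a[1],a[0]))).round(2))
    return c0,a
E
python3 - <<'E'
from cup import *
o=dict(tool_pos=np.array([574.18,134.16,335.12]),tcp_rot=np.array([3.14142,0,1.56438]))
cup('pics/w10_raw.png',o,(230,60,330,190))
for p in((244,84),(296,74),(314,166),(263,177)):print(onz('wrist',*p,46,o).round(1))
E
```

```text
centre [573.1 205.1] size [45.8 80.5] axis ang 101.01 bottom [580.8 165.8]
grasp [578.3 178.6] tool shift [44.4  3.8  0. ]
twist -11.38
[544.6 239.5  46. ]
[587.4 247.4  46. ]
[602.3 170.2  46. ]
[559.5 161.1  46. ]
```

Emit:
{"fn": "play_rows", "kwargs": {
  "commands": [
    {"offset":[0.0444,0.0038,0.0],"twist":-6.0},
    {"offset":[0.0,0.0,0.03],"twist":-5.4},
    {"offset":[0.0,0.0,0.04],"twist":0.0},
    {"offset":[0.0,0.0,0.03],"twist":0.0},
    {"offset":[0.0,0.0,0.02],"twist":0.0}
  ]
}}

```text
time: 13.7
tool_pos: [577.5, 178.6, 212.4]
tcp_rot: [-3.139, -0.0, 1.764]
contact_force: [-0.7, -0.2, -0.7]
grip_width: 91.9
```

Emit:
{"fn": "play_rows", "kwargs": {
  "commands": [
    {"offset":[0.0,0.0,0.015],"twist":0.0},
    {"offset":[0.0,0.0,0.01],"twist":0.0},
    {"offset":[0.0,0.0,0.005],"twist":0.0},
    {"offset":[0.0,0.0,0.002],"twist":0.0},
    {"offset":[0.0,0.0,0.0],"twist":0.0}
  ]
}}

```text
time: 14.2
tool_pos: [578.5, 178.6, 183.3]
tcp_rot: [3.141, 0.0, 1.766]
contact_force: [-0.6, -0.3, 0.3]
grip_width: 91.5
```

Emit:
{"fn": "play_rows", "kwargs": {
  "commands": [
    {"offset":[0.0,0.0,0.0],"twist":0.0},
    {"offset":[0.0,0.0,0.0],"twist":0.0},
    {"offset":[0.0,0.0,0.0],"twist":0.0},
    {"offset":[0.0,0.0,0.0],"twist":0.0},
    {"offset":[0.0,0.0,0.0],"twist":0.0}
  ],
  "jaw": 255
}}

```text
time: 14.7
tool_pos: [578.3, 178.6, 183.0]
tcp_rot: [3.141, 0.0, 1.766]
contact_force: [-0.4, 0.1, 0.2]
grip_width: 56.4
```

Emit:
{"fn": "play_rows", "kwargs": {
  "commands": [
    {"offset":[0.0,0.0,0.0],"twist":0.0},
    {"offset":[0.0,0.0,0.0],"twist":0.0},
    {"offset":[0.0,0.0,0.0],"twist":0.0}
  ]
}}

```text
time: 15.0
tool_pos: [578.3, 178.6, 182.9]
tcp_rot: [3.141, 0.0, 1.766]
contact_force: [-0.8, -0.4, 0.4]
grip_width: 46.1
```

Gripped at 46.1 mm. I'll lift and see whether the tumbler stays level or sags.

Emit:
{"fn": "play_rows", "kwargs": {
  "commands": [
    {"offset":[0.0,0.0,-0.01],"twist":0.0},
    {"offset":[0.0,0.0,-0.02],"twist":0.0},
    {"offset":[0.0,0.0,-0.04],"twist":0.0},
    {"offset":[0.0,0.0,-0.04],"twist":0.0},
    {"offset":[0.0,0.0,0.0],"twist":0.0}
  ]
}}

```text
time: 15.5
tool_pos: [579.6, 178.9, 299.6]
tcp_rot: [3.13, 0.0, 1.766]
contact_force: [0.5, 1.0, -0.1]
grip_width: 45.5
```

Run:
```python
from h import *
o,im=snap('wrist','w11'); print(o['tool_pos'],o['tcp_rot'],o['contact_force'],o['grip_width'])
snap('side','d11',(200,80,400,230),4)
```

```text
[579.63483359 178.89544291 299.57488448] [3.12990956e+00 2.60863501e-04 1.76636988e+00] [ 0.51411333  0.96727606 -0.08427376] 45.50910073677346
```

View pics/w11.png

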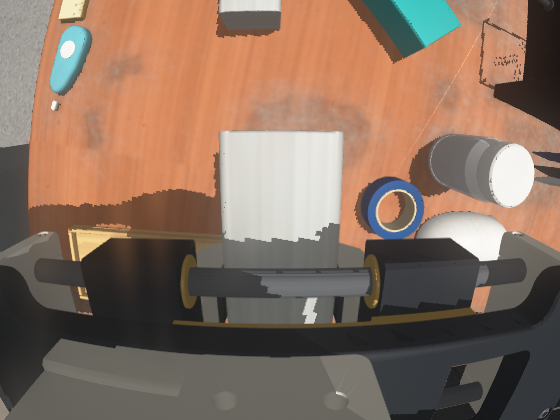

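View pics/d11.png

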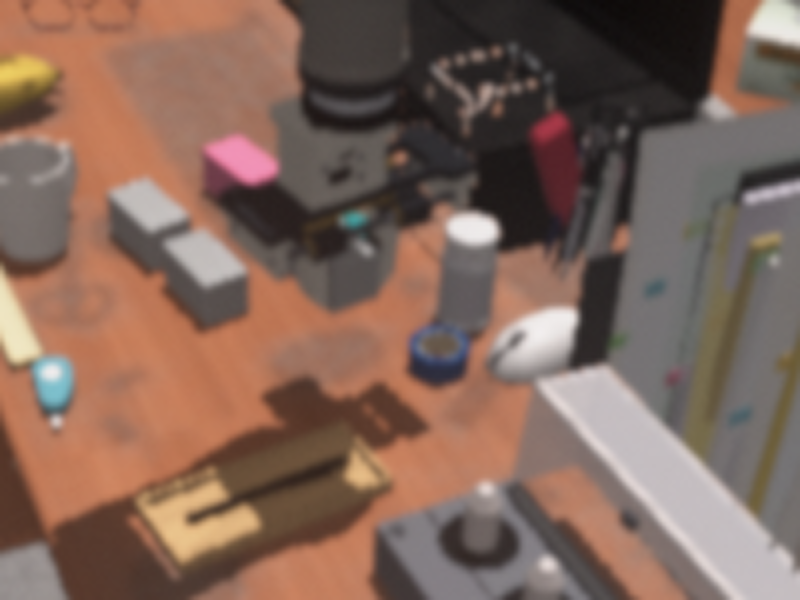

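The grip holds it level with no sag, and the tool can't tilt. I'll lower it and try easing the grip so the mouth swings down by its own weight. A drop from here is harmless.

Emit:
{"fn": "play_rows", "kwargs": {
  "commands": [
    {"offset":[0.0,0.0,0.02],"twist":0.0},
    {"offset":[0.0,0.0,0.03],"twist":0.0},
    {"offset":[0.0,0.0,0.015],"twist":0.0},
    {"offset":[0.0,0.0,0.0],"twist":0.0}
  ]
}}

```text
time: 16.0
tool_pos: [576.8, 178.2, 223.8]
tcp_rot: [-3.133, -0.0, 1.766]
contact_force: [0.5, 0.0, -1.0]
grip_width: 45.9
```

Emit:
{"fn": "play_rows", "kwargs": {
  "commands": [
    {"offset":[0.0,0.0,0.0],"twist":0.0},
    {"offset":[0.0,0.0,0.0],"twist":0.0},
    {"offset":[0.0,0.0,0.0],"twist":0.0}
  ],
  "jaw": 129
}}

```text
time: 16.3
tool_pos: [578.5, 178.6, 228.8]
tcp_rot: [3.14, 0.0, 1.766]
contact_force: [0.0, -0.8, -0.8]
grip_width: 46.2
```

Run:
```python
from h import *
o,im=snap('wrist','w12',(150,60,410,330),2); print(o['tool_pos'],o['grip_width'])
```

```text
[578.52736208 178.63501018 228.81299706] 46.19462199110695
```

View pics/w12.png

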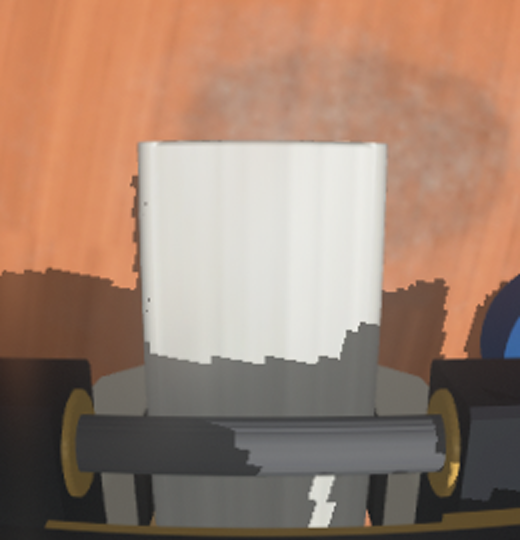

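Emit:
{"fn": "play_rows", "kwargs": {
  "commands": [
    {"offset":[0.0,0.0,0.0],"twist":0.0},
    {"offset":[0.0,0.0,0.0],"twist":0.0}
  ],
  "jaw": 127
}}

```text
time: 16.55
tool_pos: [578.3, 178.6, 228.3]
tcp_rot: [3.141, 0.0, 1.766]
contact_force: [0.3, -0.0, -0.6]
grip_width: 46.1
```

```bash
cat > edge.py <<'E'
from h import *
import sys
o,im=snap('wrist',sys.argv[1]); hsv=cv2.cvtColor(im,cv2.COLOR_BGR2HSV)
c=hsv[:260,275:285,1].mean(1); v=np.where(c<50)[0]; print(o['tool_pos'].round(1),o['grip_width'],'edge rows',v.min() if len(v) else None,v.max() if len(v) else None)
E
python3 edge.py w13
```

```text
[578.3 178.6 228.3] 46.143380181923376 edge rows 130 259
```

Emit:
{"fn": "play_rows", "kwargs": {
  "commands": [
    {"offset":[0.0,0.0,0.0],"twist":0.0},
    {"offset":[0.0,0.0,0.0],"twist":0.0}
  ],
  "jaw": 126
}}

```text
time: 16.8
tool_pos: [578.3, 178.6, 228.1]
tcp_rot: [3.141, -0.0, 1.766]
contact_force: [-0.5, 1.0, 0.1]
grip_width: 46.4
```

```bash
python3 edge.py w14
```

```text
[578.3 178.6 228.1] 46.41894150529461 edge rows 129 259
```

Emit:
{"fn": "play_rows", "kwargs": {
  "commands": [
    {"offset":[0.0,0.0,0.0],"twist":0.0},
    {"offset":[0.0,0.0,0.0],"twist":0.0}
  ],
  "jaw": 125
}}

```text
time: 17.05
tool_pos: [578.3, 178.6, 227.9]
tcp_rot: [3.141, 0.0, 1.766]
contact_force: [0.2, 0.2, -0.7]
grip_width: 46.9
```

```bash
python3 edge.py w15
```

```text
[578.3 178.6 227.9] 46.88558383995526 edge rows 129 259
```

Emit:
{"fn": "play_rows", "kwargs": {
  "commands": [
    {"offset":[0.0,0.0,0.0],"twist":0.0},
    {"offset":[0.0,0.0,0.0],"twist":0.0},
    {"offset":[0.0,0.0,0.0],"twist":0.0}
  ]
}}

```text
time: 17.4
tool_pos: [578.3, 178.6, 227.9]
tcp_rot: [3.142, 0.0, 1.766]
contact_force: [0.7, -0.9, -0.5]
grip_width: 46.7
```

```bash
python3 edge.py w16
python3 - <<'E'
from h import *
crop(cv2.imread('pics/w16_raw.png'),'w16',(150,60,410,330),2)
E
```

```text
[578.3 178.6 227.9] 46.74148706671919 edge rows 129 259
```

View pics/w16.png

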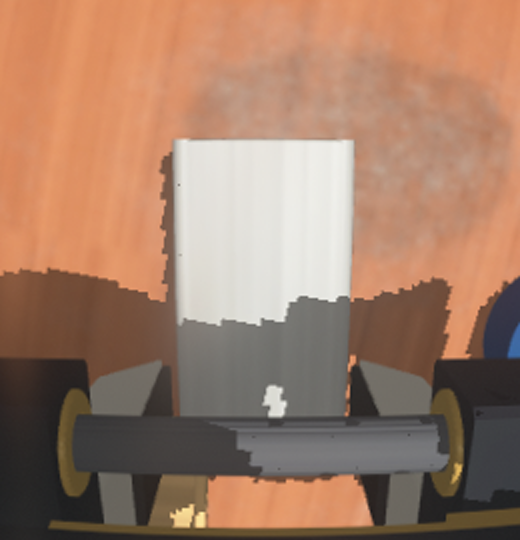

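It let go instead of swinging and now lies on the desk again, so gravity won't do it. The new plan is to grip near mid-length and use the dock's fixed left top edge to pry the closed end up, pivoting the tumbler between the pads. First I'll re-measure.

Emit:
{"fn": "play_rows", "kwargs": {
  "commands": [
    {"offset":[0.0,0.0,0.0],"twist":0.0},
    {"offset":[0.0,0.0,-0.02],"twist":0.0},
    {"offset":[-0.02,0.0,-0.05],"twist":0.0},
    {"offset":[-0.02,0.0,-0.035],"twist":0.0},
    {"offset":[0.0,0.0,0.0],"twist":0.0}
  ],
  "jaw": 0
}}

```text
time: 17.95
tool_pos: [587.3, 139.1, 335.0]
tcp_rot: [3.131, 0.002, 1.764]
contact_force: [0.4, -0.6, -0.2]
grip_width: 82.4
```

Emit:
{"fn": "play_rows", "kwargs": {
  "commands": [
    {"offset":[0.0,0.0,0.0],"twist":0.0},
    {"offset":[0.0,0.0,0.0],"twist":0.0}
  ]
}}

```text
time: 18.15
tool_pos: [585.2, 141.0, 327.9]
tcp_rot: [-3.139, -0.0, 1.766]
contact_force: [-0.6, 0.4, 0.4]
grip_width: 91.2
```

Run:
```python
from cup import *
crop(cv2.imread('pics/w9_raw.png'),'w9c',(380,10,480,170),3.7)
o,im=snap('wrist','w17'); print(o['tool_pos'],o['tcp_rot'])
cup('pics/w17_raw.png',o,(200,40,360,230))
```

```text
[585.24372968 140.98856273 327.93486363] [-3.13911781e+00 -3.52120273e-04  1.76644091e+00]
centre [572.6 205.5] size [45.6 80.2] axis ang 101.25 bottom [580.4 166.3]
grasp [577.9 179. ] tool shift [38.8  0.2  0. ]
twist -0.04
```

View pics/w17.png

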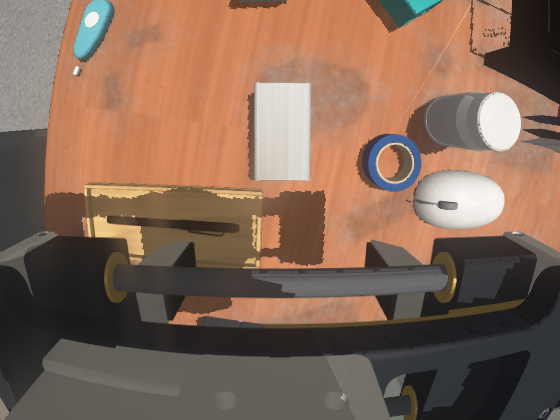

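View pics/w9c.png

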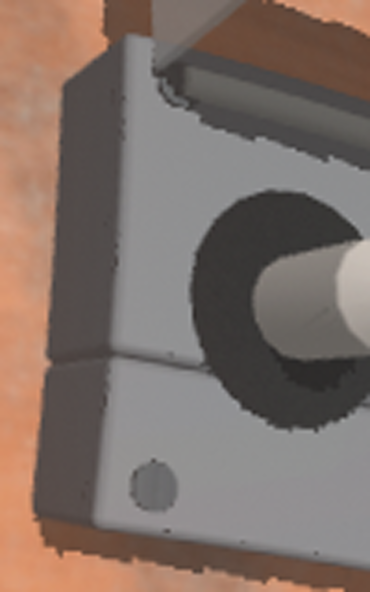

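Run:
```python
from h import *
o=dict(tool_pos=np.array([460.55,94.418,338.005]),tcp_rot=np.array([3.1413,-.0029,.1362]))
A=onz('wrist',405.7,151.9,50,o);B=onz('wrist',415.1,19.5,50,o);print(A.round(1),B.round(1),np.hypot(*(A-B)[:2]),np.degrees(np.arctan2(*(B-A)[1::-1])))
print('peg4',onz('wrist',457,93.8,50,o).round(1), 'foot',onz('wrist',380+120/3.7,10+105/3.7,50,o))
u=np.array([.9982,.0598]);v=np.array([-.0598,.9982]);C=np.array([535,-178.2])+62*u
print('C',C,'leftend',C+172.5*v,'peg',[ (C+k*82*v).round(1) for k in (-1.5,-.5,.5,1.5)])
```

```text
[526.5  -6.2  50. ] [6.479e+02 6.000e-01 5.000e+01] 121.57935964503443 3.1826186663613076
peg4 [589.3 -48.9  50. ] foot [628.65730713   1.61919274  50.        ]
C [ 596.8884 -174.4924] leftend [586.5729  -2.3029] peg [array([ 604.2, -297.3]), array([ 599.3, -215.4]), array([ 594.4, -133.6]), array([589.5, -51.7])]
```

Emit:
{"fn": "play_rows", "kwargs": {
  "commands": [
    {"offset":[0.045,0.0,0.01],"twist":0.0},
    {"offset":[0.019,0.0,0.03],"twist":0.0},
    {"offset":[0.0,0.0,0.045],"twist":0.0},
    {"offset":[0.0,0.0,0.03],"twist":0.0},
    {"offset":[0.0,0.0,0.015],"twist":0.0}
  ]
}}

```text
time: 18.7
tool_pos: [571.4, 204.1, 194.5]
tcp_rot: [-3.134, 0.0, 1.768]
contact_force: [-0.0, -0.1, 0.5]
grip_width: 91.9
```

Emit:
{"fn": "play_rows", "kwargs": {
  "commands": [
    {"offset":[0.0,0.0,0.01],"twist":0.0},
    {"offset":[0.0,0.0,0.005],"twist":0.0},
    {"offset":[0.0,0.0,0.001],"twist":0.0},
    {"offset":[0.0,0.0,0.0],"twist":0.0},
    {"offset":[0.0,0.0,0.0],"twist":0.0}
  ],
  "jaw": 255
}}

```text
time: 19.2
tool_pos: [573.6, 203.6, 184.2]
tcp_rot: [3.14, 0.0, 1.766]
contact_force: [0.9, 0.6, 0.4]
grip_width: 56.5
```

Emit:
{"fn": "play_rows", "kwargs": {
  "commands": [
    {"offset":[0.0,0.0,0.0],"twist":0.0},
    {"offset":[0.0,0.0,0.0],"twist":0.0},
    {"offset":[0.0,0.0,0.0],"twist":0.0},
    {"offset":[0.0,0.0,0.0],"twist":0.0}
  ]
}}

```text
time: 19.6
tool_pos: [573.6, 203.5, 184.1]
tcp_rot: [3.14, 0.0, 1.766]
contact_force: [-0.5, -1.3, 6.0]
grip_width: 45.6
```

Emit:
{"fn": "play_rows", "kwargs": {
  "commands": [
    {"offset":[0.0,0.0,-0.01],"twist":0.0},
    {"offset":[0.0,0.0,-0.03],"twist":0.0},
    {"offset":[0.0,0.0,-0.04],"twist":0.0},
    {"offset":[0.0,0.0,0.0],"twist":4.0},
    {"offset":[0.0,0.0,0.0],"twist":3.8}
  ]
}}

```text
time: 20.1
tool_pos: [573.5, 203.6, 265.2]
tcp_rot: [3.139, -0.0, 1.627]
contact_force: [0.0, -0.4, -1.4]
grip_width: 45.8
```

Run:
```python
from h import *
o,im=snap('wrist','w18'); print(o['tool_pos'],o['tcp_rot'],o['grip_width'],o['contact_force'])
```

```text
[573.47039853 203.58714828 265.23508703] [ 3.13872334e+00 -4.46281769e-04  1.62746982e+00] 45.75030132160088 [ 0.03116212 -0.37112317 -1.41163595]
```

View pics/w18.png

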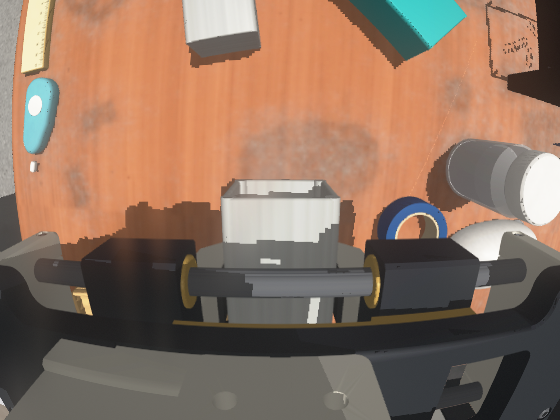

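Emit:
{"fn": "play_rows", "kwargs": {
  "commands": [
    {"offset":[-0.03,0.005,0.0],"twist":0.0},
    {"offset":[-0.045,0.006,0.0],"twist":0.0},
    {"offset":[-0.045,0.005,0.0],"twist":0.0},
    {"offset":[-0.04,0.0054,0.0],"twist":0.0},
    {"offset":[-0.017,0.0,0.0],"twist":0.0}
  ]
}}

```text
time: 20.65
tool_pos: [605.6, 24.7, 263.3]
tcp_rot: [3.141, 0.001, 1.628]
contact_force: [0.0, 0.1, -1.3]
grip_width: 45.9
```

Emit:
{"fn": "play_rows", "kwargs": {
  "commands": [
    {"offset":[0.0,0.0,0.01],"twist":0.0},
    {"offset":[0.0,0.0,0.01],"twist":0.0},
    {"offset":[0.0,0.0,0.004],"twist":0.0},
    {"offset":[0.0,0.0,0.0],"twist":0.0}
  ]
}}

```text
time: 21.05
tool_pos: [608.0, 26.8, 251.0]
tcp_rot: [3.12, 0.008, 1.63]
contact_force: [-20.9, -14.0, 62.7]
grip_width: 45.6
```

Run:
```python
from h import *
o,im=snap('side','d19',(200,100,400,250),4); print(o['tool_pos'],o['tcp_rot'],o['grip_width'],o['contact_force'])
```

```text
[608.04153128  26.78299194 251.020416  ] [3.12031482 0.0080712  1.6300529 ] 45.55510837686428 [-20.86003956 -14.0104463   62.66875266]
```

View pics/d19.png

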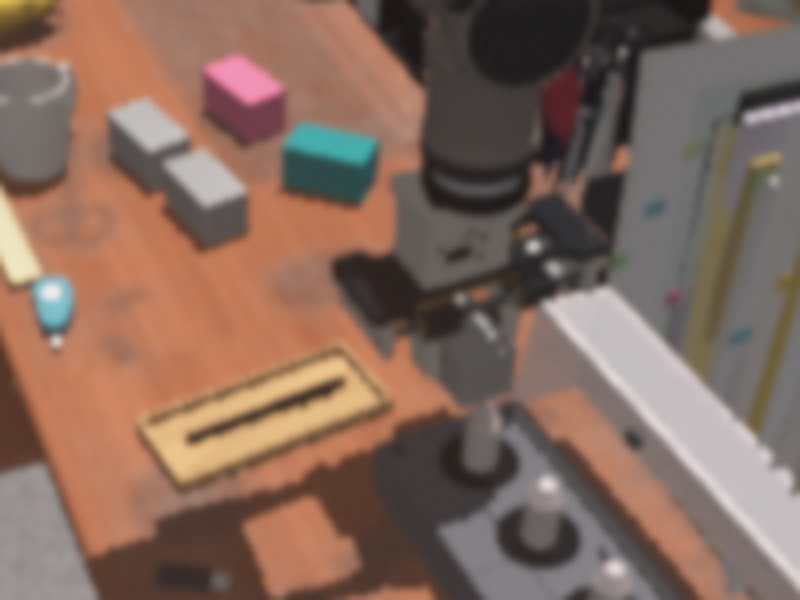

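62 N: the 190 mm wide gripper body touched the opened cover. I'm raising it at once. I'll use the dock's front edge instead, with the jaws along y, clear of the cover.

Emit:
{"fn": "play_rows", "kwargs": {
  "commands": [
    {"offset":[0.0,0.0,-0.02],"twist":0.0},
    {"offset":[0.01,-0.01,-0.03],"twist":0.0},
    {"offset":[0.02,-0.03,-0.02],"twist":0.0},
    {"offset":[0.0,-0.04,0.0],"twist":0.0},
    {"offset":[0.0,-0.04,0.0],"twist":0.0}
  ]
}}

```text
time: 21.6
tool_pos: [481.7, 52.9, 309.2]
tcp_rot: [3.141, -0.001, 1.633]
contact_force: [-0.3, 0.0, -1.5]
grip_width: 45.8
```

Run:
```python
from h import *
o,im=snap('side','d20',(200,100,400,250),4); print(o['tool_pos'],o['tcp_rot'],o['grip_width'],o['contact_force'],o['joint_positions'])
```

```text
[481.69045874  52.91354308 309.24180815] [ 3.14122015e+00 -5.26428132e-04  1.63343945e+00] 45.756681436177786 [-0.26712414  0.04804166 -1.51413897] [-4.90745608e-02  3.73521801e-01  1.77026987e+00  6.72143029e-04
  9.97489588e-01 -1.12082078e-01]
```

View pics/d20.png

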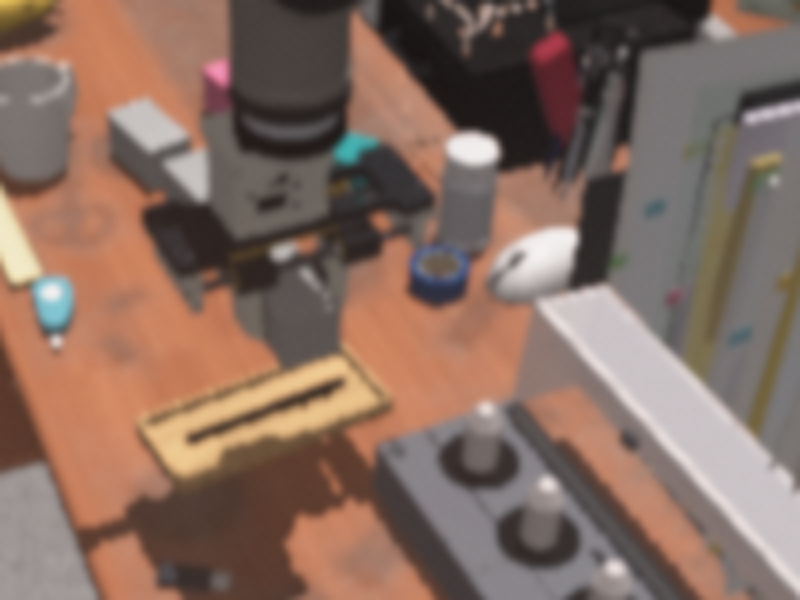

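Emit:
{"fn": "play_rows", "kwargs": {
  "commands": [
    {"offset":[0.0,0.0,0.0],"twist":-8.5},
    {"offset":[0.0,0.0,0.0],"twist":-8.5},
    {"offset":[0.0,0.0,0.0],"twist":-8.5},
    {"offset":[0.0,0.0,0.0],"twist":-8.5},
    {"offset":[0.0,0.0,0.0],"twist":-8.5}
  ]
}}

```text
time: 22.15
tool_pos: [483.2, 52.4, 308.7]
tcp_rot: [-3.141, -0.001, 2.38]
contact_force: [-0.0, -0.4, -0.8]
grip_width: 45.8
```

Emit:
{"fn": "play_rows", "kwargs": {
  "commands": [
    {"offset":[0.0,0.0,0.0],"twist":-8.5},
    {"offset":[0.0,0.0,0.0],"twist":-8.5},
    {"offset":[0.0,0.0,0.0],"twist":-8.5},
    {"offset":[0.0,0.0,0.0],"twist":-8.5},
    {"offset":[0.0,0.0,0.0],"twist":-8.5}
  ]
}}

```text
time: 22.65
tool_pos: [483.2, 52.4, 308.7]
tcp_rot: [3.141, -0.001, 3.122]
contact_force: [-0.3, 0.1, -1.4]
grip_width: 45.9
```

Emit:
{"fn": "play_rows", "kwargs": {
  "commands": [
    {"offset":[0.0,0.0,0.0],"twist":-4.8},
    {"offset":[0.0,0.0,0.0],"twist":0.0},
    {"offset":[0.0,0.0,0.0],"twist":0.0}
  ]
}}

```text
time: 22.95
tool_pos: [483.4, 51.9, 308.9]
tcp_rot: [3.141, -0.001, -3.087]
contact_force: [0.4, 0.4, -1.3]
grip_width: 45.8
```

Run:
```python
from h import *
o,im=snap('side','d21',(180,100,380,250),4); print(o['tool_pos'],o['tcp_rot'],o['grip_width'],o['contact_force'])
snap('wrist','w21')
```

```text
[483.39048553  51.85592614 308.90344689] [ 3.14120416e+00 -7.71828420e-04 -3.08667581e+00] 45.78939611747553 [ 0.38960155  0.37873196 -1.30852839]
```

View pics/d21.png

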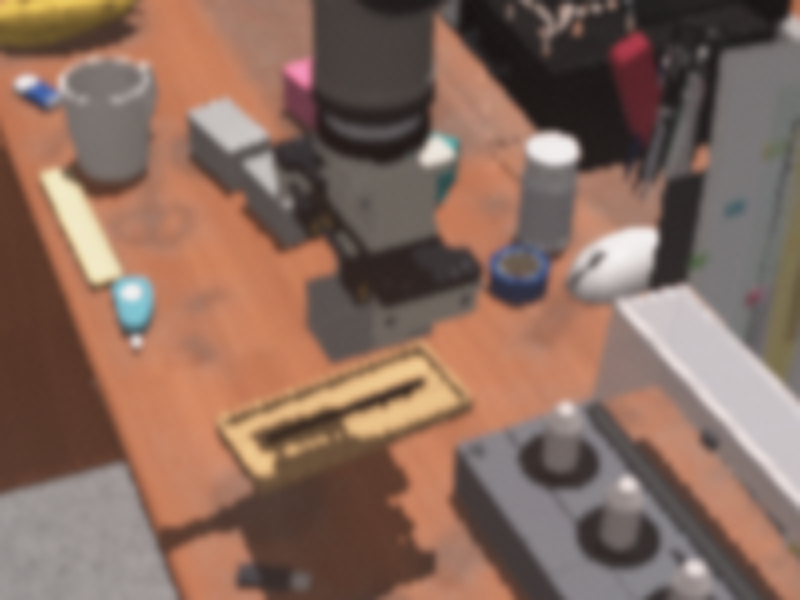

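View pics/w21.png

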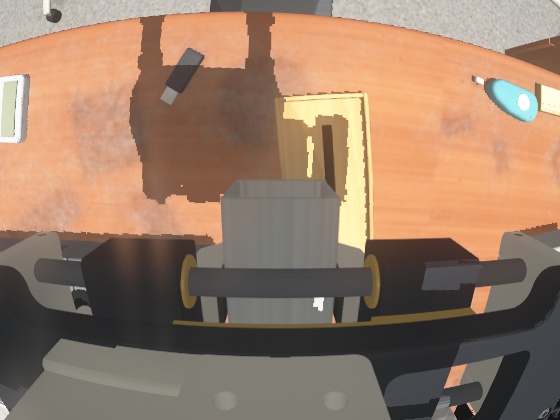

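Emit:
{"fn": "play_rows", "kwargs": {
  "commands": [
    {"offset":[-0.003,-0.03,0.0],"twist":0.0},
    {"offset":[-0.003,-0.045,0.0],"twist":0.0},
    {"offset":[-0.003,-0.045,0.0],"twist":0.0},
    {"offset":[-0.003,-0.033,0.03],"twist":0.0},
    {"offset":[0.0,0.0,0.02],"twist":0.0}
  ]
}}

```text
time: 23.55
tool_pos: [504.6, -104.7, 258.4]
tcp_rot: [-3.14, 0.002, -3.091]
contact_force: [0.3, 0.9, -1.5]
grip_width: 46.3
```

Emit:
{"fn": "play_rows", "kwargs": {
  "commands": [
    {"offset":[0.0,0.0,0.01],"twist":0.0},
    {"offset":[0.0,0.0,0.005],"twist":0.0},
    {"offset":[0.0,0.0,0.003],"twist":0.0},
    {"offset":[0.0,0.0,0.0],"twist":0.0}
  ]
}}

```text
time: 23.95
tool_pos: [504.4, -100.5, 241.7]
tcp_rot: [-3.141, 0.001, -3.085]
contact_force: [0.4, 1.1, -1.7]
grip_width: 45.9
```

Run:
```python
from h import *
o,im=snap('side','d22',(200,120,400,270),4); print(o['tool_pos'],o['tcp_rot'],o['grip_width'],o['contact_force'])
```

```text
[ 504.36243617 -100.46809544  241.69600517] [-3.14135236e+00  7.60328887e-04 -3.08464676e+00] 45.89719570576468 [ 0.36875503  1.14509356 -1.74742356]
```

View pics/d22.png

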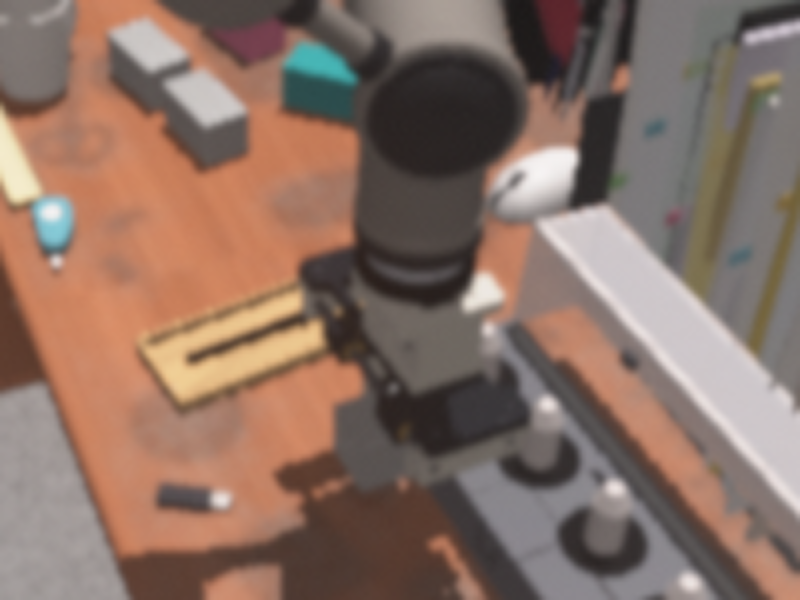

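Emit:
{"fn": "play_rows", "kwargs": {
  "commands": [
    {"offset":[0.0,0.0,0.004],"twist":0.0},
    {"offset":[0.0,0.0,0.003],"twist":0.0},
    {"offset":[0.0,0.0,0.002],"twist":0.0},
    {"offset":[0.0,0.0,0.002],"twist":0.0},
    {"offset":[0.0,0.0,0.0],"twist":0.0}
  ]
}}

```text
time: 24.5
tool_pos: [503.8, -101.1, 231.8]
tcp_rot: [-3.141, 0.0, -3.086]
contact_force: [-7.3, 1.0, 14.6]
grip_width: 46.0
```

Emit:
{"fn": "play_rows", "kwargs": {
  "commands": [
    {"offset":[0.0,0.0,0.002],"twist":0.0},
    {"offset":[0.0,0.0,0.002],"twist":0.0},
    {"offset":[0.0,0.0,0.0],"twist":0.0}
  ]
}}

```text
time: 24.8
tool_pos: [503.4, -101.1, 227.9]
tcp_rot: [-3.141, -0.001, -3.085]
contact_force: [-10.4, 1.3, 17.8]
grip_width: 46.2
```

Emit:
{"fn": "play_rows", "kwargs": {
  "commands": [
    {"offset":[0.0,0.0,0.002],"twist":0.0},
    {"offset":[0.0,0.0,0.002],"twist":0.0},
    {"offset":[0.0,0.0,0.002],"twist":0.0},
    {"offset":[0.0,0.0,0.002],"twist":0.0},
    {"offset":[0.0,0.0,0.0],"twist":0.0}
  ]
}}

```text
time: 25.3
tool_pos: [503.2, -101.1, 219.8]
tcp_rot: [-3.142, -0.002, -3.085]
contact_force: [-10.3, -0.5, 17.1]
grip_width: 46.0
```

Run:
```python
from h import *
o,im=snap('side','d23',(200,120,400,270),4); print(o['tool_pos'],o['tcp_rot'],o['grip_width'],o['contact_force'])
snap('wrist','w23',(150,60,410,330),2)
```

```text
[ 503.21286285 -101.12622506  219.78633214] [-3.14152547e+00 -1.53120638e-03 -3.08547762e+00] 45.9575985230433 [-10.30550349  -0.50588146  17.14709058]
```

View pics/d23.png

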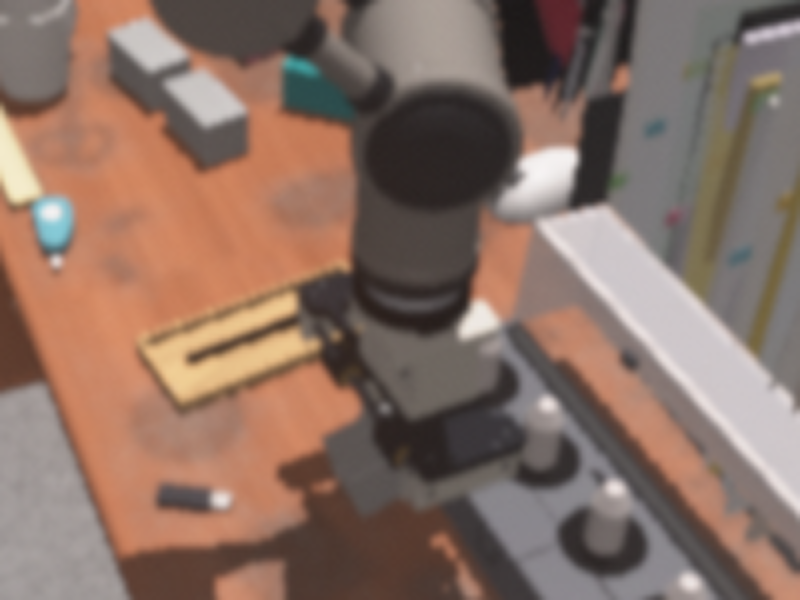

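View pics/w23.png

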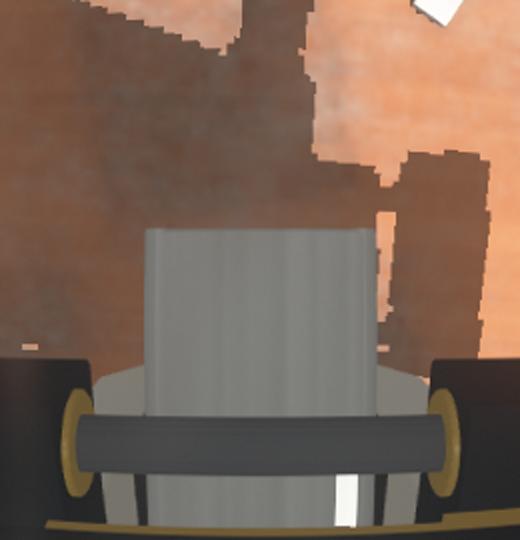

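It works: the mouth is tilting down while the grip holds. Continuing.

Emit:
{"fn": "play_rows", "kwargs": {
  "commands": [
    {"offset":[0.0,0.0,0.002],"twist":0.0},
    {"offset":[0.0,0.0,0.002],"twist":0.0},
    {"offset":[0.0,0.0,0.002],"twist":0.0},
    {"offset":[0.0,0.0,0.001],"twist":0.0},
    {"offset":[0.0,0.0,0.0],"twist":0.0}
  ]
}}

```text
time: 25.9
tool_pos: [503.3, -101.1, 212.6]
tcp_rot: [-3.142, -0.002, -3.085]
contact_force: [-9.6, -0.8, 16.6]
grip_width: 45.9
```

Emit:
{"fn": "play_rows", "kwargs": {
  "commands": [
    {"offset":[0.0,0.0,0.001],"twist":0.0},
    {"offset":[-0.001,0.0,0.001],"twist":0.0},
    {"offset":[-0.001,0.0,0.001],"twist":0.0},
    {"offset":[-0.001,0.0,0.0],"twist":0.0},
    {"offset":[0.0,0.0,0.0],"twist":0.0}
  ]
}}

```text
time: 26.4
tool_pos: [504.9, -101.1, 209.0]
tcp_rot: [3.141, -0.007, -3.085]
contact_force: [-15.2, -2.5, 17.9]
grip_width: 46.1
```

Run:
```python
from h import *
o,im=snap('side','d24',(230,180,350,270),6); print(o['tool_pos'],o['tcp_rot'],o['grip_width'],o['contact_force'])
snap('wrist','w24',(150,60,410,330),2)
```

```text
[ 504.90535014 -101.09087784  209.00742753] [ 3.14082033 -0.00660219 -3.08517331] 46.10719611118324 [-15.24450435  -2.54120213  17.89909146]
```

View pics/d24.png

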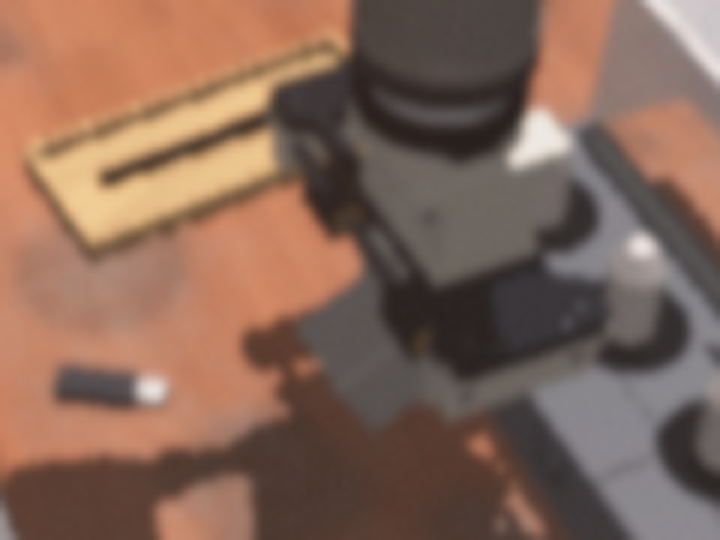

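View pics/w24.png

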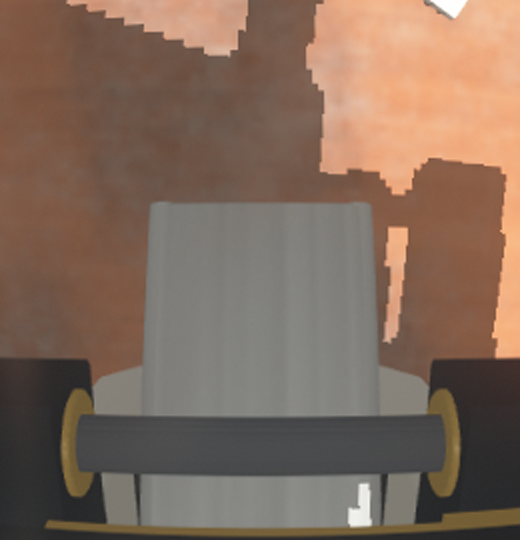

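Emit:
{"fn": "play_rows", "kwargs": {
  "commands": [
    {"offset":[0.005,0.0,-0.01],"twist":0.0},
    {"offset":[0.01,0.0,-0.03],"twist":0.0},
    {"offset":[0.01,0.0,-0.04],"twist":0.0},
    {"offset":[0.0,0.0,0.0],"twist":0.0},
    {"offset":[0.0,0.0,0.0],"twist":0.0}
  ]
}}

```text
time: 27.0
tool_pos: [482.2, -102.4, 289.1]
tcp_rot: [-3.141, 0.003, -3.086]
contact_force: [0.3, -0.0, -1.7]
grip_width: 45.7
```

Run:
```python
from h import *
o,im=snap('side','d25',(220,150,340,250),6); print(o['tool_pos'],o['tcp_rot'],o['grip_width'],o['contact_force'])
print(ray('side',280,200)[0], ray('scene',280,200)[0])
snap('wrist','w25',(150,60,410,330),2)
```

```text
[ 482.24593871 -102.39926844  289.14594788] [-3.14056956e+00  2.73228097e-03 -3.08590919e+00] 45.74573175995843 [ 0.27343222 -0.04348743 -1.68601933]
[ 170.78262643 -733.47970627  845.6329873 ] [-649.38698469  823.1728529  1230.51978997]
```

View pics/d25.png

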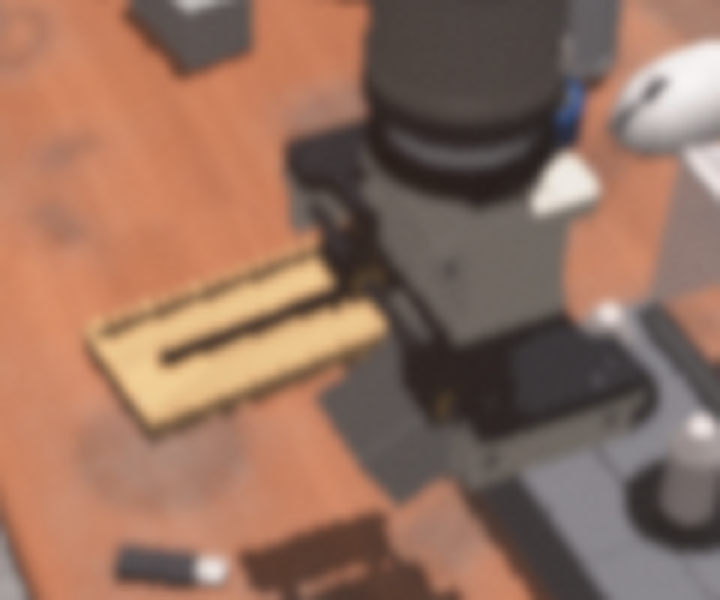

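View pics/w25.png

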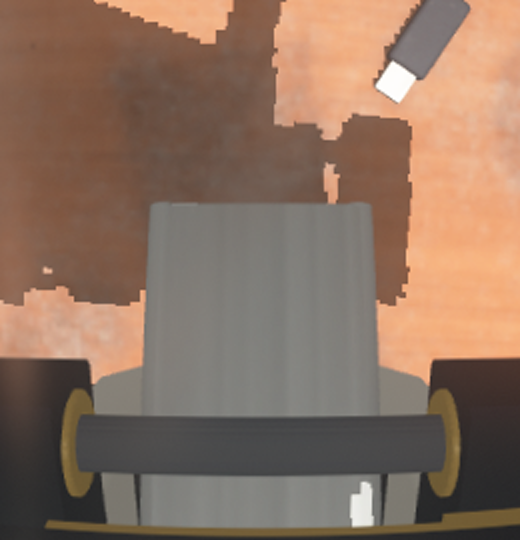

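Measured tilt is only about 25°, because the tumbler also slid in the grip. A better lever is a peg. I'll turn the mouth towards +x, hook the lower lip behind peg 3 from the robot's side and push, so the tumbler swings upright over the peg.

Emit:
{"fn": "play_rows", "kwargs": {
  "commands": [
    {"offset":[0.0,0.0,-0.01],"twist":8.5},
    {"offset":[0.0,0.0,-0.01],"twist":8.5},
    {"offset":[0.0,0.0,0.0],"twist":8.5},
    {"offset":[0.0,0.0,0.0],"twist":8.5},
    {"offset":[0.0,0.0,0.0],"twist":8.5}
  ]
}}

```text
time: 27.6
tool_pos: [482.1, -102.3, 306.7]
tcp_rot: [-3.141, -0.003, 2.45]
contact_force: [0.7, 0.7, -0.6]
grip_width: 45.6
```

Emit:
{"fn": "play_rows", "kwargs": {
  "commands": [
    {"offset":[0.0,0.0,0.0],"twist":8.5},
    {"offset":[0.0,0.0,0.0],"twist":8.5},
    {"offset":[0.0,0.0,0.0],"twist":8.5},
    {"offset":[0.0,0.0,0.0],"twist":8.5},
    {"offset":[0.0,0.0,0.0],"twist":8.5}
  ]
}}

```text
time: 28.1
tool_pos: [482.2, -102.3, 306.6]
tcp_rot: [-3.139, -0.001, 1.708]
contact_force: [0.0, 0.4, -1.1]
grip_width: 45.9
```

Emit:
{"fn": "play_rows", "kwargs": {
  "commands": [
    {"offset":[0.0,0.0,0.0],"twist":8.5},
    {"offset":[0.0,0.0,0.0],"twist":8.5},
    {"offset":[0.0,0.0,0.0],"twist":8.5},
    {"offset":[0.0,0.0,0.0],"twist":8.5},
    {"offset":[0.0,0.0,0.0],"twist":8.5}
  ]
}}

```text
time: 28.6
tool_pos: [482.2, -102.3, 306.6]
tcp_rot: [-3.139, 0.001, 0.966]
contact_force: [0.9, -0.1, 0.1]
grip_width: 45.4
```

Emit:
{"fn": "play_rows", "kwargs": {
  "commands": [
    {"offset":[0.0,0.0,0.0],"twist":8.5},
    {"offset":[0.0,0.0,0.0],"twist":8.5},
    {"offset":[0.0,0.0,0.0],"twist":8.5},
    {"offset":[0.0,0.0,0.0],"twist":8.5},
    {"offset":[0.0,0.0,0.0],"twist":8.5}
  ]
}}

```text
time: 29.1
tool_pos: [482.1, -102.3, 306.6]
tcp_rot: [-3.14, 0.002, 0.224]
contact_force: [-1.0, 0.4, -1.2]
grip_width: 45.9
```

Emit:
{"fn": "play_rows", "kwargs": {
  "commands": [
    {"offset":[0.0,0.0,0.0],"twist":8.5},
    {"offset":[0.0,0.0,0.0],"twist":1.0},
    {"offset":[0.0,0.0,0.0],"twist":0.0},
    {"offset":[0.0,0.0,0.0],"twist":0.0}
  ]
}}

```text
time: 29.5
tool_pos: [482.2, -102.3, 307.7]
tcp_rot: [-3.141, 0.001, 0.068]
contact_force: [-0.2, -0.5, -0.5]
grip_width: 45.9
```

Run:
```python
from h import *
o,im=snap('wrist','w26'); print(o['tool_pos'],o['tcp_rot'],o['grip_width'],o['contact_force'])
snap('scene','s26',(220,100,380,220),5)
```

```text
[ 482.17118728 -102.34848719  307.6688638 ] [-3.14113649e+00  9.69589850e-04  6.75670307e-02] 45.87056279032112 [-0.19039535 -0.50407576 -0.50899632]
```

View pics/w26.png

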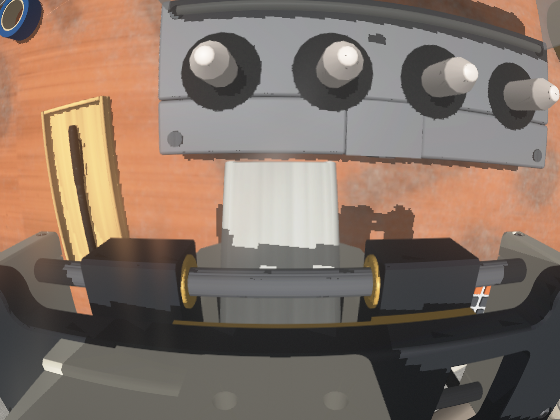

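View pics/s26.png

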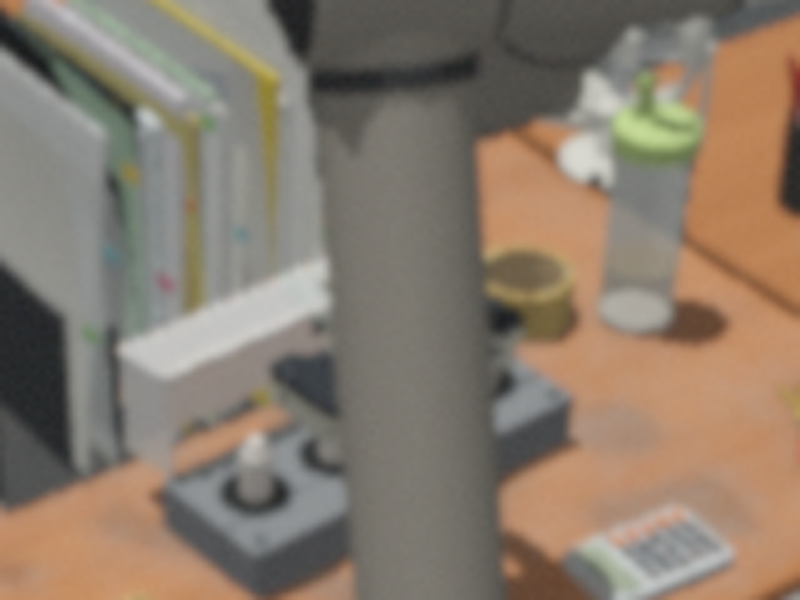

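All four pegs are visible, with tops at (203,53), (347,55), (468,73) and (553,93).

Run:
```python
from h import *
o=dict(tool_pos=np.array([482.171,-102.348,307.669]),tcp_rot=np.array([-3.14114,.00097,.06757]))
im=cv2.imread('pics/w26_raw.png'); crop(im,'w26c',(160,0,400,180),3.3)
for p in((203,52),(347,54),(468,73),(553,93)):print(onz('wrist',*p,105,o).round(1))
for p in((221,71),(332,72),(441,82),(516,96)):print('foot',onz('wrist',*p,50,o).round(1))
```

```text
[591.3 -51.1 105. ]
[ 595.2 -132.8  105. ]
[ 598.1 -212.6  105. ]
[ 603.6 -294.4  105. ]
foot [589.3 -51.9  50. ]
foot [ 593.8 -132.9   50. ]
foot [ 600.  -221.3   50. ]
foot [ 605.  -301.8   50. ]
```

View pics/w26c.png

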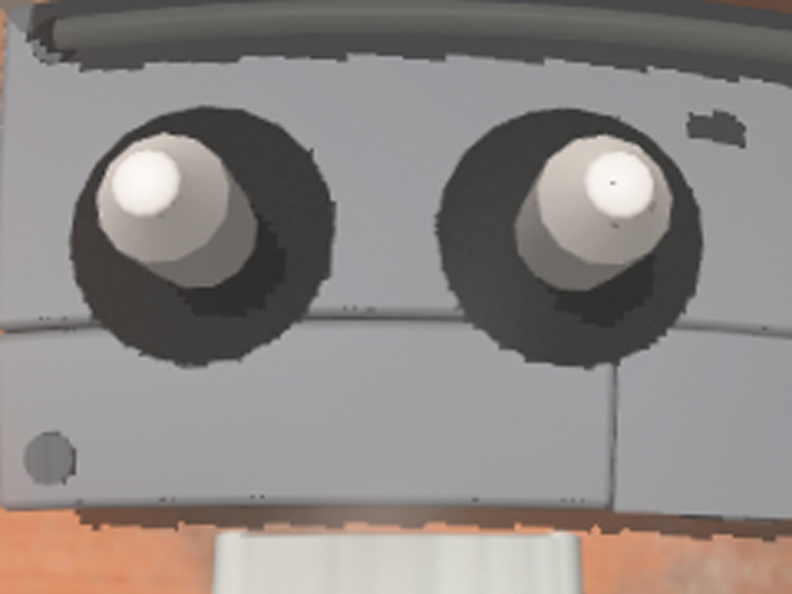

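Emit:
{"fn": "play_rows", "kwargs": {
  "commands": [
    {"offset":[0.02,0.015,0.0],"twist":0.0},
    {"offset":[0.02,0.015,0.0],"twist":0.0},
    {"offset":[0.015,0.008,0.01],"twist":0.4},
    {"offset":[0.0,0.0,0.01],"twist":0.0},
    {"offset":[0.0,0.0,0.01],"twist":0.0}
  ]
}}

```text
time: 30.1
tool_pos: [539.0, -136.6, 277.2]
tcp_rot: [-3.141, 0.001, 0.058]
contact_force: [-1.2, -0.7, -0.7]
grip_width: 46.1
```

Emit:
{"fn": "play_rows", "kwargs": {
  "commands": [
    {"offset":[0.0,0.0,0.0],"twist":0.0},
    {"offset":[0.0,0.0,0.0],"twist":0.0}
  ]
}}

```text
time: 30.3
tool_pos: [539.0, -136.4, 278.1]
tcp_rot: [-3.141, 0.001, 0.058]
contact_force: [-0.0, 0.1, -0.4]
grip_width: 45.8
```

Run:
```python
from h import *
o,im=snap('wrist','w27',(130,0,430,250),2.4); print(o['tool_pos'],o['tcp_rot'],o['grip_width'],o['contact_force'])
```

```text
[ 538.95748091 -136.37637422  278.12320399] [-3.14111238e+00  9.99717001e-04  5.82045243e-02] 45.78514535452457 [-0.00243901  0.11383387 -0.42023899]
```

View pics/w27.png

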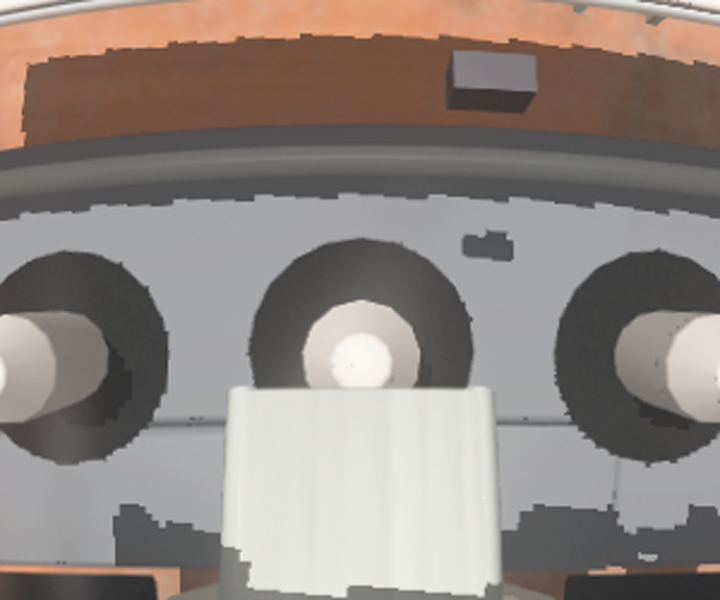

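The peg tip is centred in front of the mouth. I'll drop 6 mm and push forwards gently.

Emit:
{"fn": "play_rows", "kwargs": {
  "commands": [
    {"offset":[0.002,0.0,0.004],"twist":0.0},
    {"offset":[0.003,0.0,0.002],"twist":0.0},
    {"offset":[0.003,0.0,0.0],"twist":0.0},
    {"offset":[0.003,0.0,0.0],"twist":0.0},
    {"offset":[0.003,0.0,0.0],"twist":0.0}
  ]
}}

```text
time: 30.85
tool_pos: [551.4, -136.0, 271.8]
tcp_rot: [-3.14, 0.01, 0.058]
contact_force: [-20.4, -4.3, 10.1]
grip_width: 45.5
```

Emit:
{"fn": "play_rows", "kwargs": {
  "commands": [
    {"offset":[0.003,0.0,0.0],"twist":0.0},
    {"offset":[0.003,0.0,0.0],"twist":0.0},
    {"offset":[0.003,0.0,0.0],"twist":0.0},
    {"offset":[0.003,0.0,0.0],"twist":0.0}
  ]
}}

```text
time: 31.25
tool_pos: [562.8, -135.2, 271.8]
tcp_rot: [-3.14, 0.011, 0.058]
contact_force: [-16.7, -1.2, 7.6]
grip_width: 46.1
```

Run:
```python
from h import *
o,im=snap('wrist','w28',(130,0,430,250),2.4); print(o['tool_pos'],o['tcp_rot'],o['grip_width'],o['contact_force'])
```

```text
[ 562.78334498 -135.21180619  271.78422378] [-3.13951589  0.0110982   0.05812361] 46.10763830953615 [-16.67588068  -1.23710286   7.58768875]
```

View pics/w28.png

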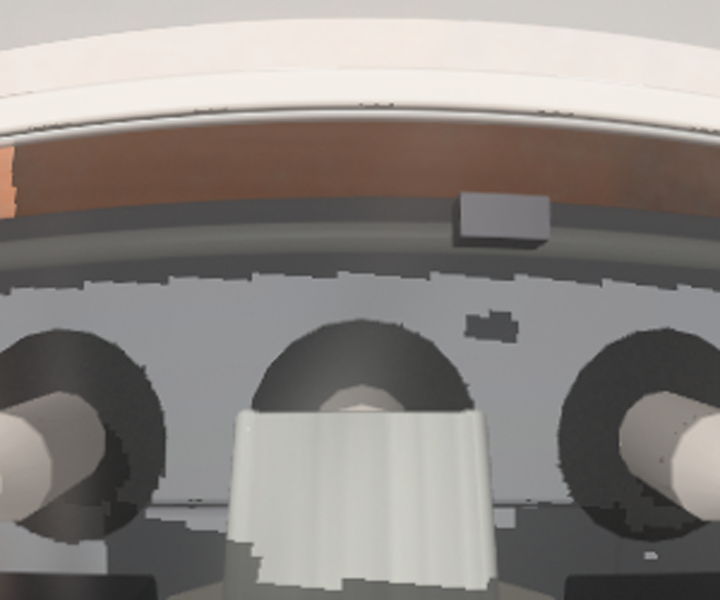

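Emit:
{"fn": "play_rows", "kwargs": {
  "commands": [
    {"offset":[0.003,0.0,0.0],"twist":0.0},
    {"offset":[0.003,0.0,0.0],"twist":0.0},
    {"offset":[0.003,0.0,0.0],"twist":0.0},
    {"offset":[0.003,0.0,0.0],"twist":0.0},
    {"offset":[0.0,0.0,0.0],"twist":0.0}
  ]
}}

```text
time: 31.8
tool_pos: [575.5, -134.5, 271.7]
tcp_rot: [-3.14, 0.009, 0.058]
contact_force: [-12.1, -1.3, 5.7]
grip_width: 45.9
```

Run:
```python
from h import *
o,im=snap('wrist','w29',(130,0,430,250),2.4); print(o['tool_pos'],o['tcp_rot'],o['grip_width'],o['contact_force'])
```

```text
[ 575.49550076 -134.45909371  271.73099764] [-3.13984824  0.00884384  0.05812807] 45.92439138125867 [-12.13750265  -1.32301569   5.69236656]
```

View pics/w29.png

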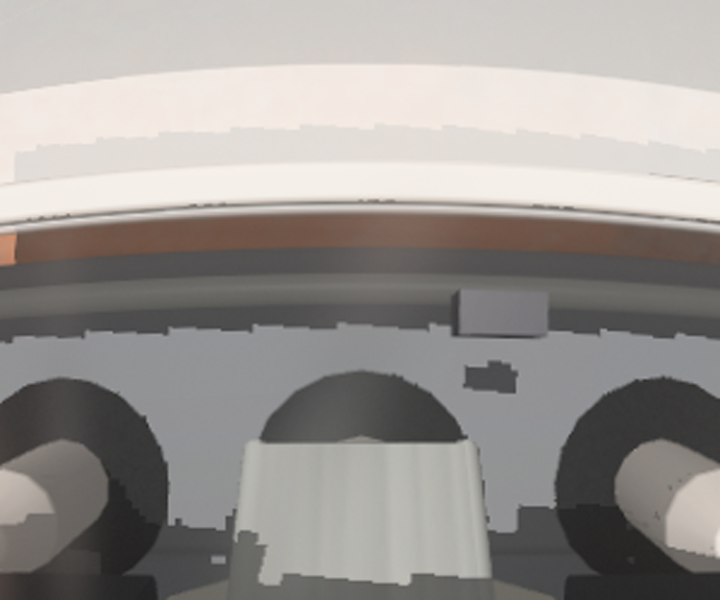

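Emit:
{"fn": "play_rows", "kwargs": {
  "commands": [
    {"offset":[0.003,0.0,0.0],"twist":0.0},
    {"offset":[0.003,0.0,0.0],"twist":0.0},
    {"offset":[0.003,0.0,0.0],"twist":0.0},
    {"offset":[0.003,0.0,0.0],"twist":0.0},
    {"offset":[0.0,0.0,0.0],"twist":0.0}
  ]
}}

```text
time: 32.35
tool_pos: [587.7, -133.8, 271.6]
tcp_rot: [-3.14, 0.008, 0.058]
contact_force: [-11.4, -0.8, 4.2]
grip_width: 45.7
```

```bash
cat > wl.py <<'E'
from h import *
import sys
o,im=snap('wrist',sys.argv[1],(130,0,430,250),2.4); print(o['tool_pos'].round(1),o['tcp_rot'].round(3),o['grip_width'].round(1),o['contact_force'].round(1))
E
python3 wl.py w30
```

```text
Traceback (most recent call last):
  File "wl.py", line 3, in <module>
    o,im=snap('wrist',sys.argv[1],(130,0,430,250),2.4); print(o['tool_pos'].round(1),o['tcp_rot'].round(3),o['grip_width'].round(1),o['contact_force'].round(1))
                                                                                                           ^^^^^^^^^^^^^^^^^^^^^
AttributeError: 'float' object has no attribute 'round'
```

View pics/w30.png

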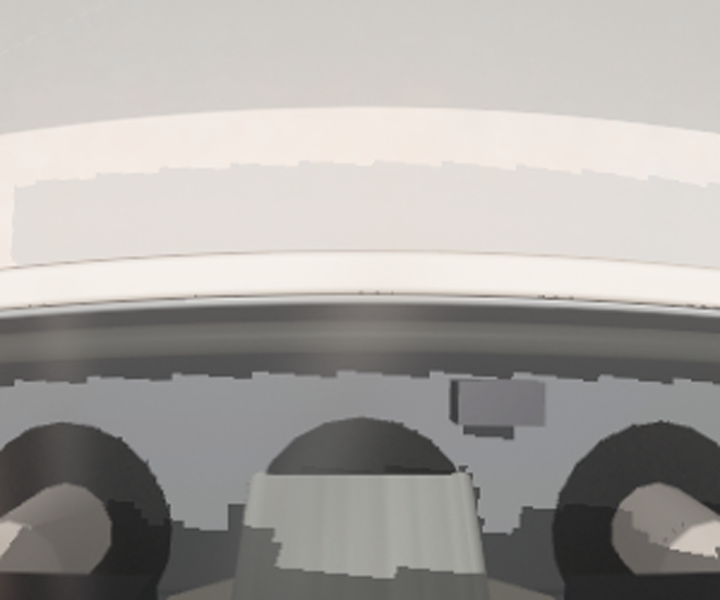

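Emit:
{"fn": "play_rows", "kwargs": {
  "commands": [
    {"offset":[0.003,0.0,0.0],"twist":0.0},
    {"offset":[0.003,0.0,0.0],"twist":0.0},
    {"offset":[0.003,0.0,0.0],"twist":0.0},
    {"offset":[0.002,0.0,0.0],"twist":0.0},
    {"offset":[0.0,0.0,0.0],"twist":0.0}
  ]
}}

```text
time: 32.9
tool_pos: [598.2, -133.2, 270.5]
tcp_rot: [-3.139, 0.011, 0.058]
contact_force: [-11.7, -1.0, -0.3]
grip_width: 45.7
```

```bash
sed -i "s/o\['grip_width'\].round(1)/o['grip_width']/" wl.py; python3 wl.py w31
```

```text
[ 598.2 -133.2  270.5] [-3.139  0.011  0.058] 45.67215171078795 [-11.7  -1.   -0.3]
```

View pics/w31.png

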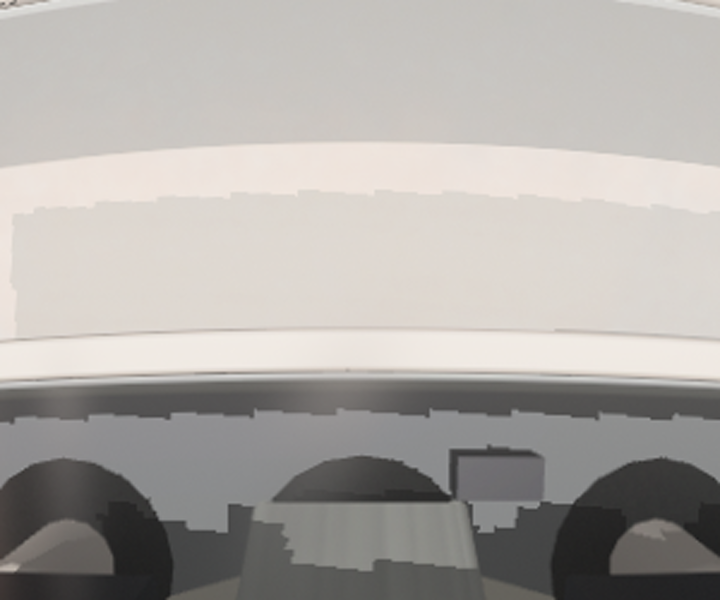

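Emit:
{"fn": "play_rows", "kwargs": {
  "commands": [
    {"offset":[0.002,0.0,0.003],"twist":0.0},
    {"offset":[0.002,0.0,0.004],"twist":0.0},
    {"offset":[0.0,0.0,0.004],"twist":0.0},
    {"offset":[0.0,0.0,0.003],"twist":0.0},
    {"offset":[0.0,0.0,0.002],"twist":0.0}
  ]
}}

```text
time: 33.45
tool_pos: [602.8, -133.0, 255.6]
tcp_rot: [-3.14, 0.007, 0.058]
contact_force: [-9.5, -0.1, 2.9]
grip_width: 45.6
```

Emit:
{"fn": "play_rows", "kwargs": {
  "commands": [
    {"offset":[0.0,0.0,0.002],"twist":0.0},
    {"offset":[0.0,0.0,0.002],"twist":0.0},
    {"offset":[0.0,0.0,0.002],"twist":0.0},
    {"offset":[0.0,0.0,0.0],"twist":0.0}
  ]
}}

```text
time: 33.85
tool_pos: [602.7, -133.0, 249.2]
tcp_rot: [-3.14, 0.007, 0.058]
contact_force: [-9.0, -1.2, 0.3]
grip_width: 45.8
```

```bash
python3 wl.py w32; python3 -c "
from h import *
snap('side','d32',(250,150,400,270),5)"
```

```text
[ 602.7 -133.   249.2] [-3.14   0.007  0.058] 45.833943222633195 [-9.  -1.2  0.3]
```

View pics/d32.png

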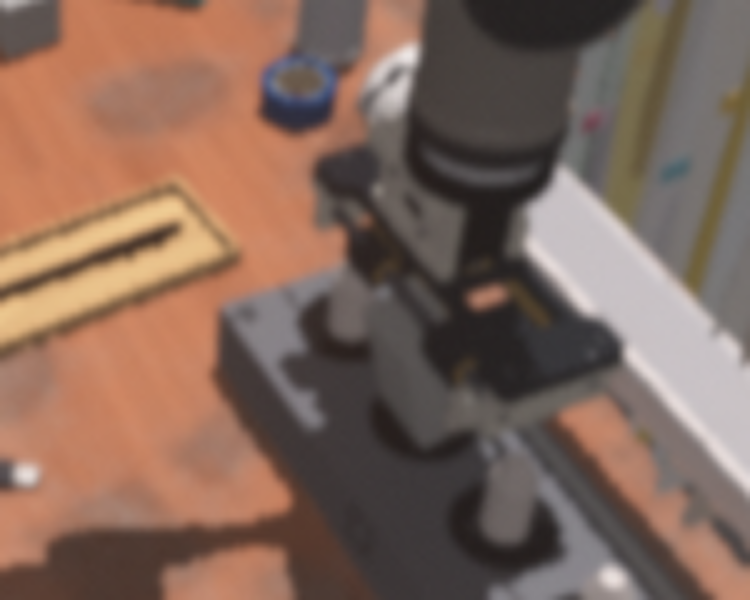

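View pics/w32.png

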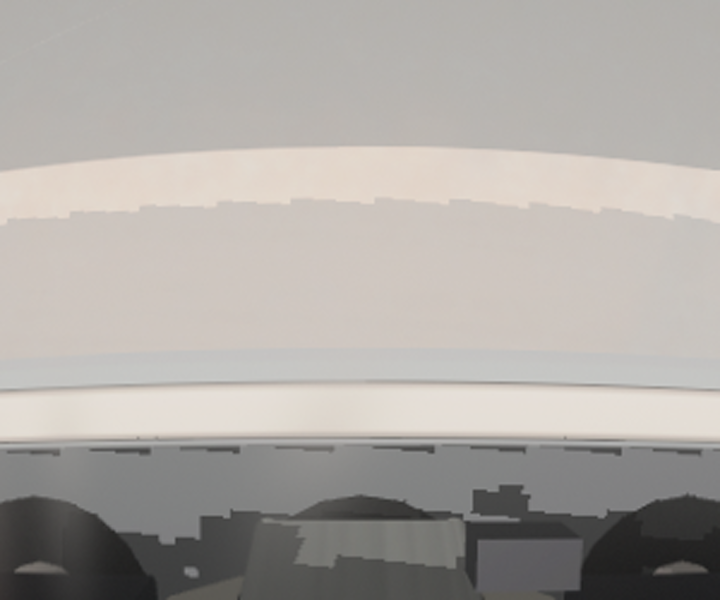

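Emit:
{"fn": "play_rows", "kwargs": {
  "commands": [
    {"offset":[-0.002,0.0,0.002],"twist":0.0},
    {"offset":[-0.002,0.0,0.002],"twist":0.0},
    {"offset":[-0.001,0.0,0.0],"twist":0.0},
    {"offset":[0.0,0.0,0.0],"twist":0.0}
  ]
}}

```text
time: 34.35
tool_pos: [599.6, -133.3, 246.4]
tcp_rot: [3.141, -0.001, 0.058]
contact_force: [0.7, 0.4, -1.2]
grip_width: 46.2
```

Emit:
{"fn": "play_rows", "kwargs": {
  "commands": [
    {"offset":[0.0,0.0,0.002],"twist":0.0},
    {"offset":[0.0,0.0,0.002],"twist":0.0},
    {"offset":[0.0,0.0,0.0],"twist":0.0},
    {"offset":[0.0,0.0,0.0],"twist":0.0}
  ]
}}

```text
time: 34.75
tool_pos: [599.7, -133.3, 243.5]
tcp_rot: [3.141, -0.002, 0.058]
contact_force: [-1.4, 1.2, 5.5]
grip_width: 46.0
```

Emit:
{"fn": "play_rows", "kwargs": {
  "commands": [
    {"offset":[0.0,0.0,0.002],"twist":0.0},
    {"offset":[0.0,0.0,0.002],"twist":0.0},
    {"offset":[0.0,0.0,0.0],"twist":0.0},
    {"offset":[0.0,0.0,0.0],"twist":0.0}
  ]
}}

```text
time: 35.15
tool_pos: [600.7, -133.1, 241.7]
tcp_rot: [3.14, -0.007, 0.058]
contact_force: [0.1, 1.8, 16.8]
grip_width: 46.0
```

```bash
python3 wl.py w33; python3 -c "
from h import *
snap('side','d33',(250,150,400,270),5)"
```

```text
[ 600.7 -133.1  241.7] [ 3.14  -0.007  0.058] 45.96588161448213 [ 0.1  1.8 16.8]
```

View pics/d33.png

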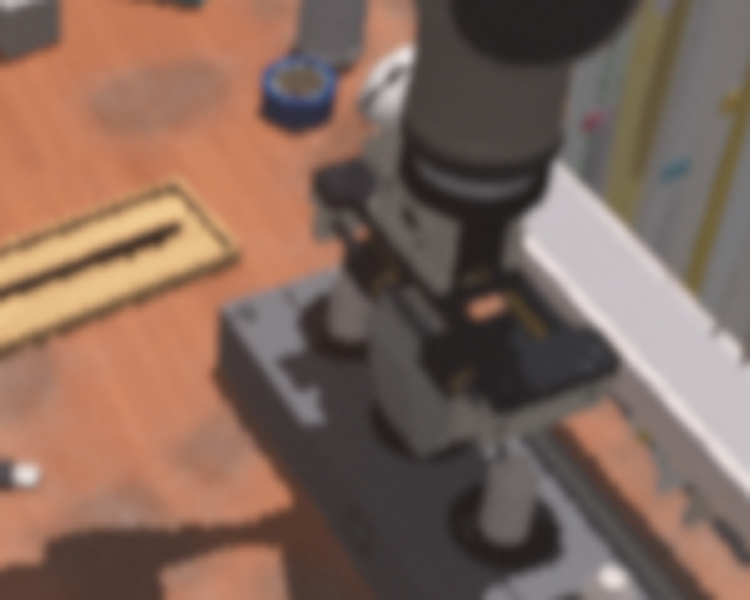

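View pics/w33.png

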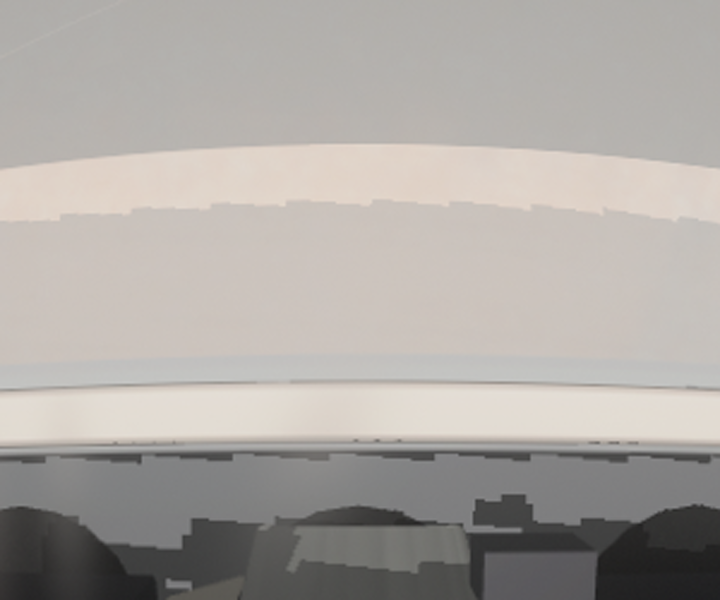

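Nearly upright and over the peg with the rim touching. Releasing so it settles.

Emit:
{"fn": "play_rows", "kwargs": {
  "commands": [
    {"offset":[0.0,0.0,0.0],"twist":0.0},
    {"offset":[0.0,0.0,0.0],"twist":0.0},
    {"offset":[0.0,0.0,0.0],"twist":0.0},
    {"offset":[0.0,0.0,0.0],"twist":0.0}
  ],
  "jaw": 80
}}

```text
time: 35.65
tool_pos: [599.3, -133.3, 237.8]
tcp_rot: [-3.141, 0.001, 0.058]
contact_force: [-1.2, 0.1, -0.1]
grip_width: 62.9
```

Emit:
{"fn": "play_rows", "kwargs": {
  "commands": [
    {"offset":[0.0,0.0,-0.01],"twist":0.0},
    {"offset":[0.0,0.0,-0.03],"twist":0.0},
    {"offset":[0.0,0.0,-0.04],"twist":0.0},
    {"offset":[-0.03,0.0,-0.04],"twist":0.0},
    {"offset":[-0.05,0.0,0.0],"twist":0.0}
  ]
}}

```text
time: 36.15
tool_pos: [521.2, -138.4, 364.1]
tcp_rot: [3.136, -0.012, 0.059]
contact_force: [0.5, -0.7, 0.6]
grip_width: 63.0
```

Emit:
{"fn": "play_rows", "kwargs": {
  "commands": [
    {"offset":[-0.04,0.0,0.0],"twist":0.0},
    {"offset":[0.0,0.0,0.0],"twist":0.0}
  ]
}}

```text
time: 36.35
tool_pos: [475.4, -139.7, 358.8]
tcp_rot: [-3.14, 0.003, 0.056]
contact_force: [-0.6, -0.1, 0.6]
grip_width: 63.3
```

```bash
python3 wl.py w34; python3 -c "
from h import *
snap('side','d34',(250,150,400,270),5)"
```

```text
[ 475.4 -139.7  358.8] [-3.14e+00  3.00e-03  5.60e-02] 63.333711659354655 [-0.6 -0.1  0.6]
```

View pics/d34.png

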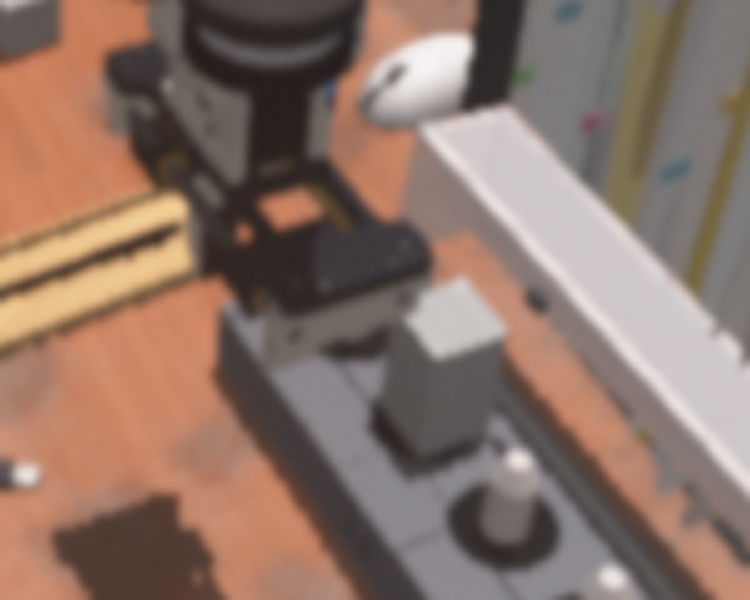

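View pics/w34.png

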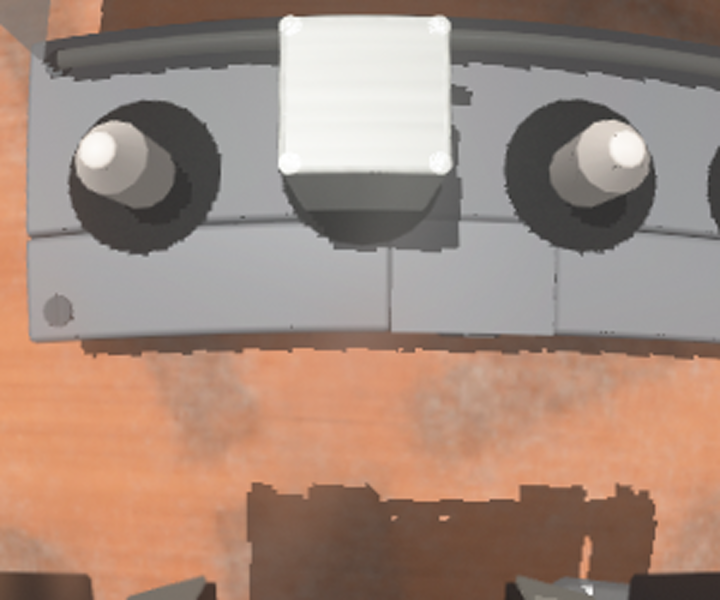

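Tumbler 1 stands upside down over peg 3, top face around wrist crop (365,90). Next, the middle tumbler.

Emit:
{"fn": "play_rows", "kwargs": {
  "commands": [
    {"offset":[0.01,-0.04,0.0],"twist":0.0},
    {"offset":[0.01,-0.048,0.0],"twist":0.0},
    {"offset":[0.01,-0.048,0.0],"twist":0.0},
    {"offset":[0.01,-0.048,0.0],"twist":0.0},
    {"offset":[0.01,-0.048,0.0],"twist":0.0}
  ],
  "jaw": 0
}}

```text
time: 36.95
tool_pos: [517.4, 96.7, 358.6]
tcp_rot: [-3.142, -0.002, 0.058]
contact_force: [0.2, -0.1, -0.1]
grip_width: 91.5
```

Emit:
{"fn": "play_rows", "kwargs": {
  "commands": [
    {"offset":[0.005,-0.048,0.0],"twist":0.0},
    {"offset":[0.005,-0.048,0.0],"twist":0.0},
    {"offset":[0.005,-0.048,0.0],"twist":0.0},
    {"offset":[0.0,-0.04,0.0],"twist":0.0},
    {"offset":[0.0,-0.01,0.0],"twist":-8.5}
  ]
}}

```text
time: 37.45
tool_pos: [520.0, 293.7, 358.0]
tcp_rot: [-3.14, -0.001, 0.211]
contact_force: [-0.4, -0.9, 0.6]
grip_width: 91.9
```

Emit:
{"fn": "play_rows", "kwargs": {
  "commands": [
    {"offset":[0.0,0.0,0.0],"twist":-8.5},
    {"offset":[0.0,0.0,0.0],"twist":-8.5},
    {"offset":[0.0,0.0,0.0],"twist":-8.5},
    {"offset":[0.0,0.0,0.0],"twist":-8.5},
    {"offset":[0.0,0.0,0.0],"twist":-8.5}
  ]
}}

```text
time: 37.95
tool_pos: [520.9, 289.8, 358.2]
tcp_rot: [3.141, -0.001, 0.954]
contact_force: [0.2, 0.3, 0.1]
grip_width: 91.5
```

Emit:
{"fn": "play_rows", "kwargs": {
  "commands": [
    {"offset":[0.0,0.0,0.0],"twist":-8.5},
    {"offset":[0.0,0.0,0.0],"twist":-8.5},
    {"offset":[0.0,0.0,0.0],"twist":-8.5},
    {"offset":[0.0,0.0,0.0],"twist":-8.5},
    {"offset":[0.0,0.0,0.0],"twist":0.0}
  ]
}}

```text
time: 38.45
tool_pos: [520.8, 289.6, 358.2]
tcp_rot: [3.141, -0.0, 1.543]
contact_force: [-0.6, -0.3, 0.0]
grip_width: 92.0
```

Run:
```python
from h import *
o,im=snap('wrist','w35'); print(repr(o['tool_pos']),repr(o['tcp_rot']))
```

```text
array([520.75281136, 289.64854676, 358.23952527]) array([ 3.14076370e+00, -4.15917978e-04,  1.54300310e+00])
```

View pics/w35.png

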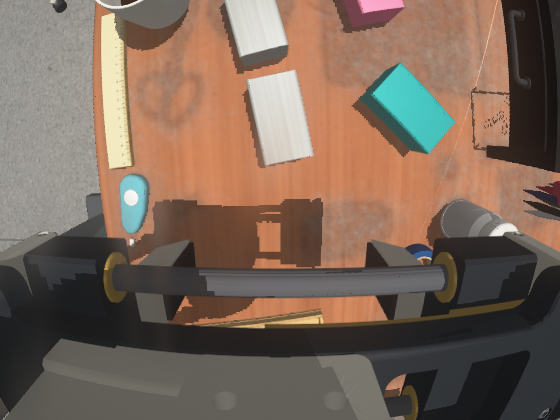

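Two grey steel tumblers are visible, at (280,117) and (255,28). I take the nearer one at (280,117); the turquoise block at (407,110) and pink block at (375,8) are decoys.

```bash
sed -i 's/g=bot+13\*a/g=bot+22*a/' cup.py
python3 - <<'E'
from cup import *
o=dict(tool_pos=np.array([520.753,289.649,358.24]),tcp_rot=np.array([3.14076,-.0004,1.5430]))
cup('pics/w35_raw.png',o,(225,66,335,190))
E
```

```text
centre [522.3 367.6] size [45.8 80.3] axis ang 100.27 bottom [529.5 328.2]
grasp [525.5 349.9] tool shift [60.3  3.1  0. ]
twist -11.86
```

Emit:
{"fn": "play_rows", "kwargs": {
  "commands": [
    {"offset":[0.04,0.0031,0.02],"twist":0.0},
    {"offset":[0.0203,0.0,0.04],"twist":-6.0},
    {"offset":[0.0,0.0,0.04],"twist":-5.9},
    {"offset":[0.0,0.0,0.035],"twist":0.0},
    {"offset":[0.0,0.0,0.015],"twist":0.0}
  ]
}}

```text
time: 39.0
tool_pos: [524.1, 349.1, 204.5]
tcp_rot: [-3.136, 0.002, 1.746]
contact_force: [-0.5, 0.3, -1.1]
grip_width: 91.8
```

Emit:
{"fn": "play_rows", "kwargs": {
  "commands": [
    {"offset":[0.0,0.0,0.015],"twist":0.0},
    {"offset":[0.0,0.0,0.007],"twist":0.0},
    {"offset":[0.0,0.0,0.003],"twist":0.0},
    {"offset":[0.0,0.0,0.0],"twist":0.0},
    {"offset":[0.0,0.0,0.0],"twist":0.0}
  ]
}}

```text
time: 39.5
tool_pos: [525.3, 349.1, 184.6]
tcp_rot: [3.139, -0.001, 1.748]
contact_force: [0.2, 0.5, -0.6]
grip_width: 92.0
```

Emit:
{"fn": "play_rows", "kwargs": {
  "commands": [
    {"offset":[0.0,0.0,0.0],"twist":0.0},
    {"offset":[0.0,0.0,0.0],"twist":0.0},
    {"offset":[0.0,0.0,0.0],"twist":0.0},
    {"offset":[0.0,0.0,0.0],"twist":0.0},
    {"offset":[0.0,0.0,0.0],"twist":0.0}
  ],
  "jaw": 255
}}

```text
time: 40.0
tool_pos: [524.9, 349.0, 183.3]
tcp_rot: [3.141, 0.0, 1.749]
contact_force: [0.0, 0.3, -0.2]
grip_width: 56.4
```

Emit:
{"fn": "play_rows", "kwargs": {
  "commands": [
    {"offset":[0.0,0.0,0.0],"twist":0.0},
    {"offset":[0.0,0.0,0.0],"twist":0.0},
    {"offset":[0.0,0.0,0.0],"twist":0.0},
    {"offset":[0.0,0.0,0.0],"twist":0.0}
  ]
}}

```text
time: 40.4
tool_pos: [524.9, 349.0, 183.3]
tcp_rot: [3.141, 0.0, 1.749]
contact_force: [-0.1, -0.0, 0.3]
grip_width: 45.7
```

Emit:
{"fn": "play_rows", "kwargs": {
  "commands": [
    {"offset":[0.0,0.0,-0.01],"twist":0.0},
    {"offset":[0.0,0.0,-0.03],"twist":0.0},
    {"offset":[0.0,0.0,-0.045],"twist":0.0},
    {"offset":[0.0,0.0,-0.045],"twist":0.0},
    {"offset":[0.0,0.0,-0.01],"twist":0.0}
  ]
}}

```text
time: 40.9
tool_pos: [525.6, 349.5, 330.1]
tcp_rot: [3.131, -0.003, 1.749]
contact_force: [0.2, -0.1, 0.3]
grip_width: 45.8
```

Gripped and lifted. I'll turn the mouth towards +x and carry it to peg 1, where the neighbouring peg is free.

Emit:
{"fn": "play_rows", "kwargs": {
  "commands": [
    {"offset":[0.0,0.0,0.0],"twist":8.5},
    {"offset":[0.0,0.0,0.0],"twist":8.5},
    {"offset":[0.0,0.0,0.0],"twist":8.5},
    {"offset":[0.0,0.0,0.0],"twist":8.5},
    {"offset":[0.0,0.0,0.0],"twist":8.5}
  ]
}}

```text
time: 41.4
tool_pos: [524.6, 348.9, 323.2]
tcp_rot: [-3.141, 0.001, 1.001]
contact_force: [-1.2, 0.9, -0.3]
grip_width: 46.2
```

Emit:
{"fn": "play_rows", "kwargs": {
  "commands": [
    {"offset":[0.0,0.0,0.0],"twist":8.5},
    {"offset":[0.0,0.0,0.0],"twist":8.5},
    {"offset":[0.0,0.0,0.0],"twist":8.5},
    {"offset":[0.0,0.0,0.0],"twist":8.5},
    {"offset":[0.0,0.0,0.0],"twist":8.5}
  ]
}}

```text
time: 41.9
tool_pos: [524.6, 348.9, 323.1]
tcp_rot: [3.141, 0.001, 0.259]
contact_force: [0.4, -0.3, -0.8]
grip_width: 45.9
```

Emit:
{"fn": "play_rows", "kwargs": {
  "commands": [
    {"offset":[0.0,0.0,0.0],"twist":8.5},
    {"offset":[0.0,0.0,0.0],"twist":3.3},
    {"offset":[0.0,0.0,0.0],"twist":0.0}
  ]
}}

```text
time: 42.2
tool_pos: [524.7, 348.9, 323.1]
tcp_rot: [3.141, 0.001, 0.059]
contact_force: [-0.0, -0.4, -0.3]
grip_width: 45.9
```

Emit:
{"fn": "play_rows", "kwargs": {
  "commands": [
    {"offset":[-0.008,0.04,-0.02],"twist":0.0},
    {"offset":[-0.008,0.048,-0.01],"twist":0.0},
    {"offset":[-0.008,0.048,0.0],"twist":0.0},
    {"offset":[-0.006,0.048,0.0],"twist":0.0},
    {"offset":[-0.004,0.048,0.0],"twist":0.0}
  ]
}}

```text
time: 42.7
tool_pos: [503.8, 113.8, 353.6]
tcp_rot: [3.142, -0.0, 0.062]
contact_force: [0.6, -0.5, -0.9]
grip_width: 45.8
```

Emit:
{"fn": "play_rows", "kwargs": {
  "commands": [
    {"offset":[0.0,0.048,0.0],"twist":0.0},
    {"offset":[0.0,0.048,0.0],"twist":0.0},
    {"offset":[0.0,0.048,0.0],"twist":0.0},
    {"offset":[0.0,0.048,0.0],"twist":0.0},
    {"offset":[0.0,0.048,0.0],"twist":0.0}
  ]
}}

```text
time: 43.2
tool_pos: [518.5, -126.1, 353.5]
tcp_rot: [-3.142, -0.0, 0.061]
contact_force: [1.2, 0.3, -0.6]
grip_width: 46.0
```

Emit:
{"fn": "play_rows", "kwargs": {
  "commands": [
    {"offset":[0.0,0.048,0.0],"twist":0.0},
    {"offset":[0.0,0.048,0.0],"twist":0.0},
    {"offset":[0.0,0.04,0.0],"twist":0.0},
    {"offset":[0.0,0.04,0.0],"twist":0.0},
    {"offset":[0.0,0.0,0.0],"twist":0.0}
  ]
}}

```text
time: 43.7
tool_pos: [528.7, -304.5, 352.8]
tcp_rot: [3.14, -0.0, 0.057]
contact_force: [-0.3, -0.1, -0.1]
grip_width: 45.9
```

```bash
python3 wl.py w36; python3 -c "
from h import *
snap('side','d36',(180,60,440,300),2.5)"
```

```text
[ 528.7 -304.5  352.8] [ 3.14  -0.     0.057] 45.899415600377374 [-0.3 -0.1 -0.1]
```

View pics/w36.png

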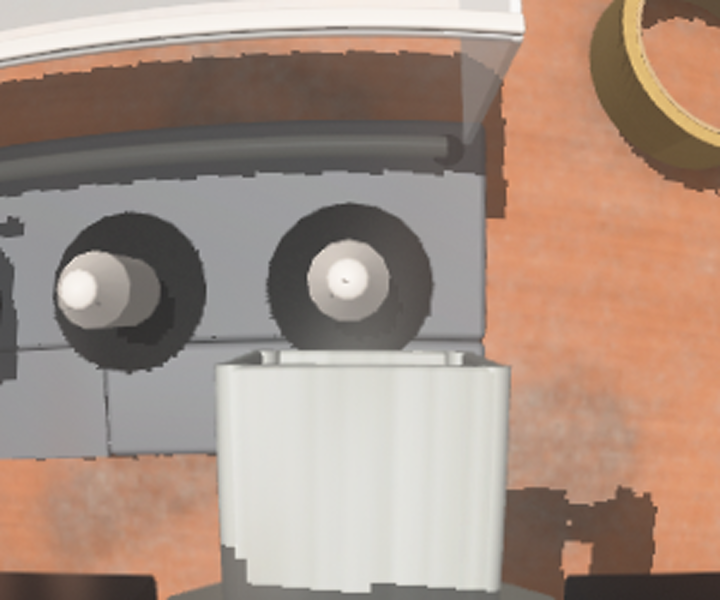

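View pics/d36.png

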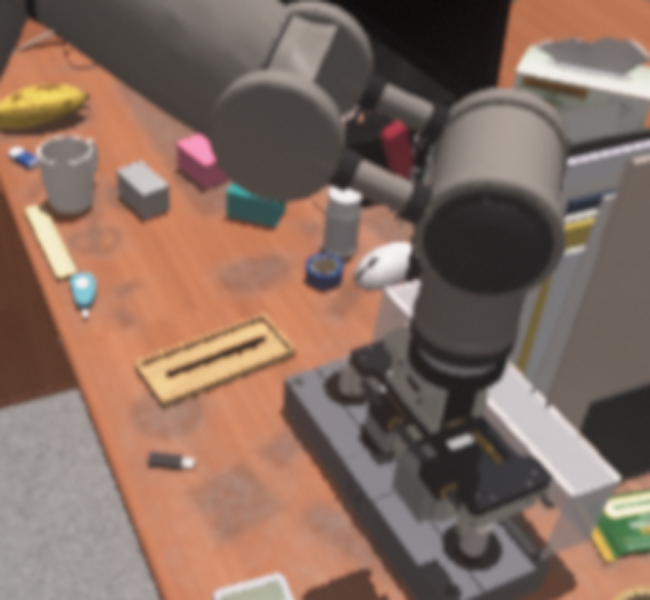

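```bash
cat > rel.py <<'E'
from h import *
import sys
def rel(o,u,v,z=105):
    R=Rn.from_euler('xyz',o['tcp_rot']).as_matrix(); P=onz('wrist',u,v,z,o); return P.round(1),(R.T@(P-o['tool_pos'])).round(1)
E
python3 - <<'E'
from rel import *
o=dict(tool_pos=np.array([528.7,-304.5,352.8]),tcp_rot=np.array([3.140,0,.057]))
print(rel(o,274.2,117.1))
o2=status.get_obs(); print(o2['tool_pos'],o2['tcp_rot'])
E
```

```text
(array([ 603.2, -296.8,  105. ]), array([ 74.8,  -3.9, 247.8]))
[ 528.94365016 -300.48953506  352.77244052] [-3.14057480e+00  6.70287115e-04  5.89062384e-02]
```

Emit:
{"fn": "play_rows", "kwargs": {
  "commands": [
    {"offset":[-0.002,0.001,0.02],"twist":0.0},
    {"offset":[0.0,0.0,0.03],"twist":0.0},
    {"offset":[0.0,0.0,0.02],"twist":0.0},
    {"offset":[0.0,0.0,0.012],"twist":0.0},
    {"offset":[0.0,0.0,0.005],"twist":0.0}
  ]
}}

```text
time: 44.3
tool_pos: [527.5, -299.8, 265.4]
tcp_rot: [-3.14, 0.001, 0.061]
contact_force: [0.3, -0.0, -0.5]
grip_width: 45.7
```

Emit:
{"fn": "play_rows", "kwargs": {
  "commands": [
    {"offset":[0.0,0.0,0.0],"twist":0.0},
    {"offset":[0.0,0.0,0.0],"twist":0.0}
  ]
}}

```text
time: 44.5
tool_pos: [527.8, -300.9, 267.4]
tcp_rot: [3.14, -0.001, 0.06]
contact_force: [0.0, 0.4, -0.1]
grip_width: 46.2
```

```bash
python3 wl.py w37
```

```text
[ 527.8 -300.9  267.4] [ 3.14e+00 -1.00e-03  6.00e-02] 46.16074958399567 [ 0.   0.4 -0.1]
```

View pics/w37.png

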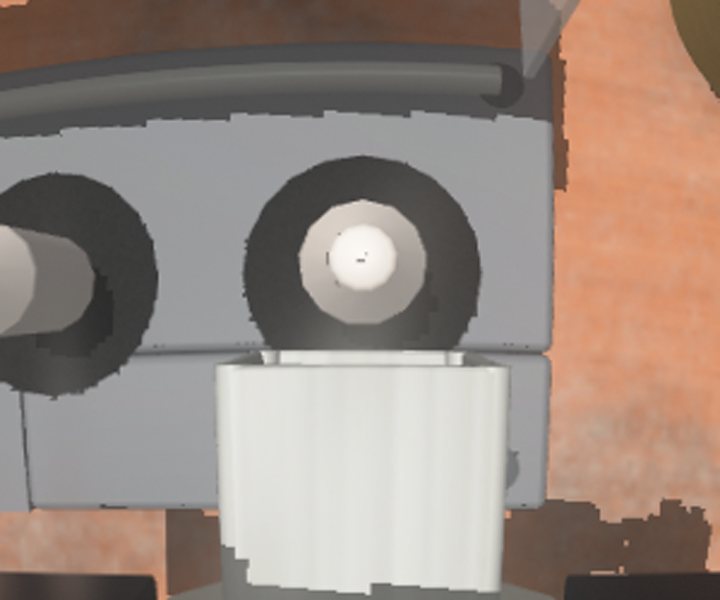

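Run:
```python
from rel import *
o=dict(tool_pos=np.array([527.8,-300.9,267.4]),tcp_rot=np.array([3.140,-.001,.060]))
print(rel(o,280.4,107.5))
```

```text
(array([ 603.9, -296.9,  105. ]), array([ 76. ,   0.3, 162.5]))
```

Aligned, with the peg 76 mm ahead and 0.3 mm to the side. I'll push forwards while rising slightly.

Emit:
{"fn": "play_rows", "kwargs": {
  "commands": [
    {"offset":[0.003,0.0,0.0],"twist":0.0},
    {"offset":[0.003,0.0,0.0],"twist":0.0},
    {"offset":[0.002,0.0,0.0],"twist":0.0},
    {"offset":[0.002,0.0,0.0],"twist":0.0},
    {"offset":[0.002,0.0,0.0],"twist":0.0}
  ]
}}

```text
time: 45.05
tool_pos: [536.3, -300.8, 266.2]
tcp_rot: [-3.14, 0.011, 0.06]
contact_force: [-26.1, -3.4, 8.2]
grip_width: 45.7
```

Emit:
{"fn": "play_rows", "kwargs": {
  "commands": [
    {"offset":[0.002,0.0,0.0],"twist":0.0},
    {"offset":[0.002,0.0,0.0],"twist":0.0},
    {"offset":[0.002,0.0,0.0],"twist":0.0},
    {"offset":[0.002,0.0,0.0],"twist":0.0}
  ]
}}

```text
time: 45.45
tool_pos: [541.4, -301.1, 266.1]
tcp_rot: [-3.138, 0.02, 0.059]
contact_force: [-38.4, -3.1, 17.0]
grip_width: 45.9
```

```bash
python3 wl.py w38
```

```text
[ 541.4 -301.1  266.1] [-3.138  0.02   0.059] 45.93242115116076 [-38.4  -3.1  17. ]
```

View pics/w38.png

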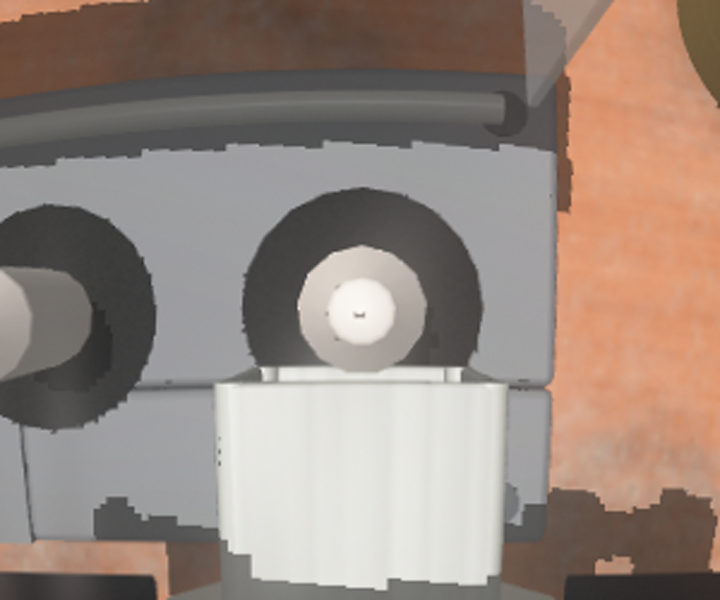

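It is slipping backwards at level tilt with 38 N. I'll rotate about the lip instead, rising while pressing, so friction at the peg pulls the lip down.

Emit:
{"fn": "play_rows", "kwargs": {
  "commands": [
    {"offset":[0.0,0.0,-0.002],"twist":0.0},
    {"offset":[0.0,0.0,-0.002],"twist":0.0},
    {"offset":[0.001,0.0,-0.002],"twist":0.0},
    {"offset":[0.001,0.0,-0.002],"twist":0.0}
  ]
}}

```text
time: 45.9
tool_pos: [546.7, -300.5, 272.9]
tcp_rot: [-3.139, 0.01, 0.059]
contact_force: [-11.4, -3.1, -2.9]
grip_width: 45.8
```

```bash
python3 wl.py w39
```

```text
[ 546.7 -300.5  272.9] [-3.139  0.01   0.059] 45.771682032822184 [-11.4  -3.1  -2.9]
```

View pics/w39.png

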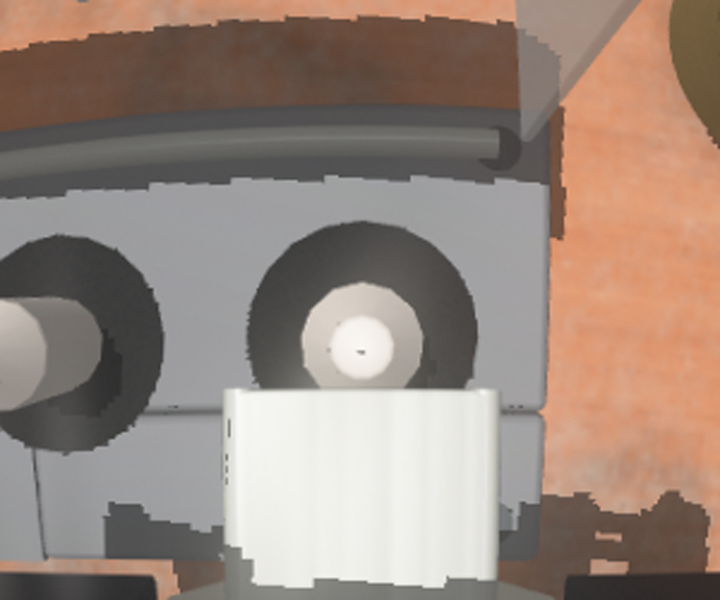

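That tipped it clearly with far less force. Continuing the same arc.

Emit:
{"fn": "play_rows", "kwargs": {
  "commands": [
    {"offset":[0.002,0.0,-0.002],"twist":0.0},
    {"offset":[0.002,0.0,-0.002],"twist":0.0},
    {"offset":[0.002,0.0,-0.002],"twist":0.0},
    {"offset":[0.003,0.0,-0.001],"twist":0.0},
    {"offset":[0.003,0.0,-0.001],"twist":0.0}
  ]
}}

```text
time: 46.45
tool_pos: [558.9, -299.7, 281.6]
tcp_rot: [-3.14, 0.01, 0.059]
contact_force: [-15.4, -3.9, 5.1]
grip_width: 45.4
```

```bash
python3 wl.py w40
```

```text
[ 558.9 -299.7  281.6] [-3.14   0.01   0.059] 45.37643964952209 [-15.4  -3.9   5.1]
```

View pics/w40.png

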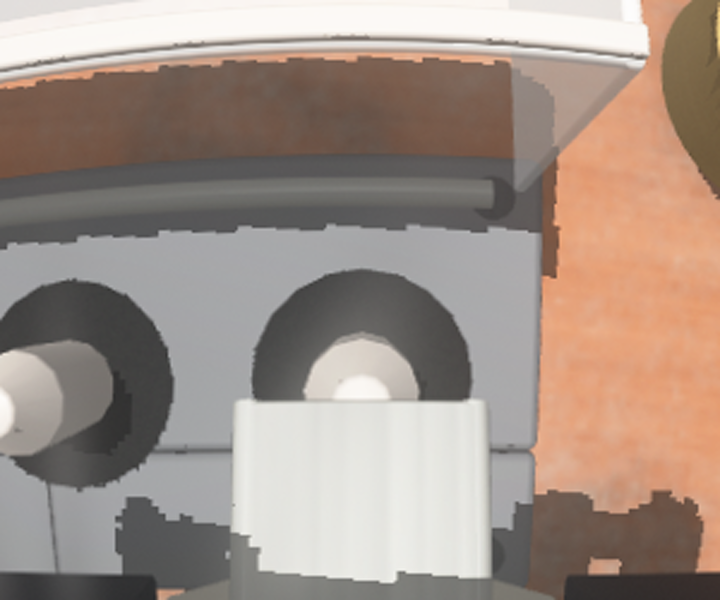

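Emit:
{"fn": "play_rows", "kwargs": {
  "commands": [
    {"offset":[0.003,0.0,0.0],"twist":0.0},
    {"offset":[0.003,0.0,0.0],"twist":0.0},
    {"offset":[0.003,0.0,0.0],"twist":0.0},
    {"offset":[0.003,0.0,0.0],"twist":0.0},
    {"offset":[0.003,0.0,0.0],"twist":0.0}
  ]
}}

```text
time: 47.0
tool_pos: [574.2, -298.6, 282.5]
tcp_rot: [-3.14, 0.008, 0.059]
contact_force: [-13.5, -0.7, 6.4]
grip_width: 46.1
```

Emit:
{"fn": "play_rows", "kwargs": {
  "commands": [
    {"offset":[0.003,0.0,0.0],"twist":0.0},
    {"offset":[0.003,0.0,0.0],"twist":0.0},
    {"offset":[0.003,0.0,0.0],"twist":0.0},
    {"offset":[0.0,0.0,0.0],"twist":0.0}
  ]
}}

```text
time: 47.4
tool_pos: [583.9, -298.0, 282.4]
tcp_rot: [-3.141, 0.006, 0.059]
contact_force: [-10.5, -0.8, 4.1]
grip_width: 46.1
```

```bash
python3 wl.py w41
```

```text
[ 583.9 -298.   282.4] [-3.141  0.006  0.059] 46.08600510455064 [-10.5  -0.8   4.1]
```

View pics/w41.png

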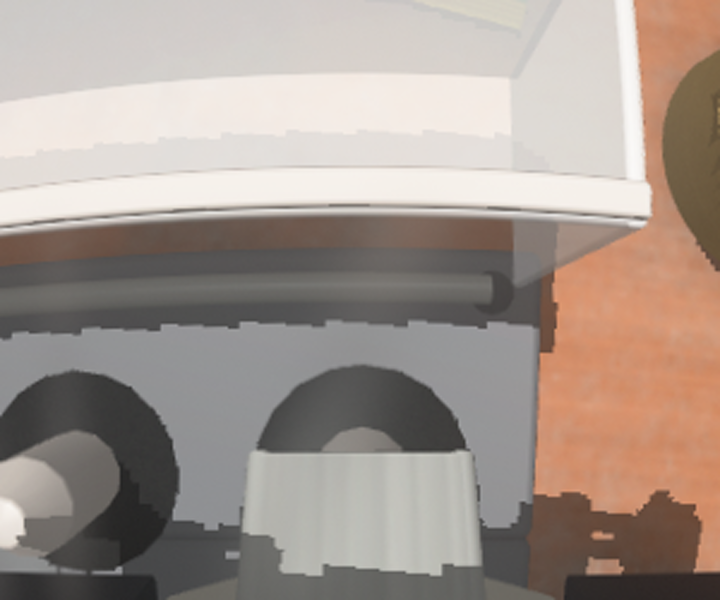

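Emit:
{"fn": "play_rows", "kwargs": {
  "commands": [
    {"offset":[0.003,0.0,0.0],"twist":0.0},
    {"offset":[0.003,0.0,0.0],"twist":0.0},
    {"offset":[0.003,0.0,0.0],"twist":0.0},
    {"offset":[0.003,0.0,0.0],"twist":0.0},
    {"offset":[0.003,0.0,0.0],"twist":0.0}
  ]
}}

```text
time: 47.95
tool_pos: [598.8, -297.1, 282.3]
tcp_rot: [-3.141, 0.006, 0.059]
contact_force: [-10.2, -1.0, 2.8]
grip_width: 45.9
```

Emit:
{"fn": "play_rows", "kwargs": {
  "commands": [
    {"offset":[0.003,0.0,0.0],"twist":0.0},
    {"offset":[0.003,0.0,0.0],"twist":0.0},
    {"offset":[0.003,0.0,0.0],"twist":0.0},
    {"offset":[0.002,0.0,0.0],"twist":0.0},
    {"offset":[0.0,0.0,0.0],"twist":0.0}
  ]
}}

```text
time: 48.45
tool_pos: [609.6, -296.6, 281.1]
tcp_rot: [-3.14, 0.008, 0.059]
contact_force: [-9.1, -1.4, -0.9]
grip_width: 46.2
```

```bash
python3 wl.py w42; python3 -c "
from h import *
snap('side','d42',(270,150,420,290),4.2)"
```

```text
[ 609.6 -296.6  281.1] [-3.14   0.008  0.059] 46.17252738940434 [-9.1 -1.4 -0.9]
```

View pics/w42.png

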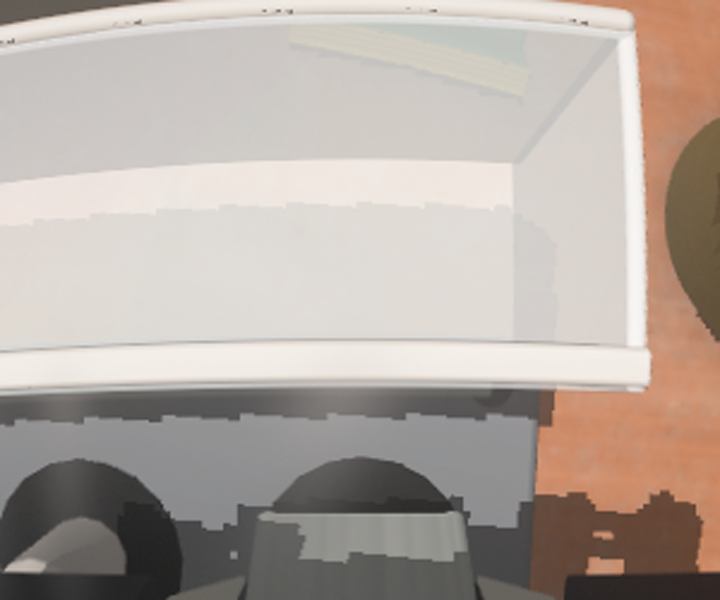

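View pics/d42.png

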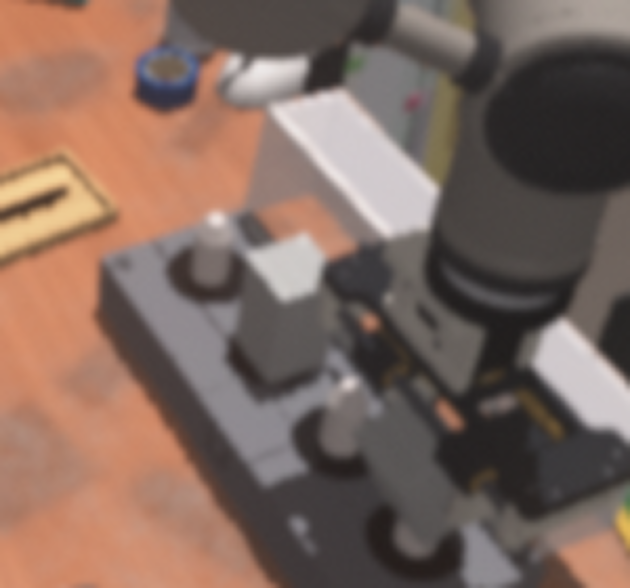

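Emit:
{"fn": "play_rows", "kwargs": {
  "commands": [
    {"offset":[0.002,0.0,0.003],"twist":0.0},
    {"offset":[0.001,0.0,0.004],"twist":0.0},
    {"offset":[0.0,0.0,0.004],"twist":0.0},
    {"offset":[0.0,0.0,0.004],"twist":0.0},
    {"offset":[-0.001,0.0,0.002],"twist":0.0}
  ]
}}

```text
time: 49.05
tool_pos: [612.3, -296.2, 264.9]
tcp_rot: [-3.141, 0.004, 0.059]
contact_force: [-5.0, -0.3, 1.9]
grip_width: 45.5
```

Emit:
{"fn": "play_rows", "kwargs": {
  "commands": [
    {"offset":[-0.001,0.0,0.002],"twist":0.0},
    {"offset":[-0.001,0.0,0.002],"twist":0.0},
    {"offset":[-0.001,0.0,0.002],"twist":0.0},
    {"offset":[0.0,0.0,0.0],"twist":0.0}
  ]
}}

```text
time: 49.45
tool_pos: [610.5, -295.9, 259.1]
tcp_rot: [-3.142, -0.001, 0.059]
contact_force: [-0.1, 0.6, -0.9]
grip_width: 45.6
```

Emit:
{"fn": "play_rows", "kwargs": {
  "commands": [
    {"offset":[-0.001,0.0,0.002],"twist":0.0},
    {"offset":[0.0,0.0,0.002],"twist":0.0},
    {"offset":[0.0,0.0,0.0],"twist":0.0},
    {"offset":[0.0,0.0,0.0],"twist":0.0}
  ]
}}

```text
time: 49.85
tool_pos: [609.3, -296.1, 255.2]
tcp_rot: [-3.142, -0.0, 0.059]
contact_force: [0.3, -0.4, -0.5]
grip_width: 45.7
```

Emit:
{"fn": "play_rows", "kwargs": {
  "commands": [
    {"offset":[0.0,0.0,0.002],"twist":0.0},
    {"offset":[0.0,0.0,0.002],"twist":0.0},
    {"offset":[0.0,0.0,0.0],"twist":0.0},
    {"offset":[0.0,0.0,0.0],"twist":0.0}
  ]
}}

```text
time: 50.25
tool_pos: [609.4, -296.1, 252.8]
tcp_rot: [3.141, -0.001, 0.059]
contact_force: [-1.2, 1.0, 8.0]
grip_width: 46.0
```

```bash
python3 wl.py w43; python3 -c "
from h import *
snap('side','d43',(270,150,420,290),4.2)"
```

```text
[ 609.4 -296.1  252.8] [ 3.141e+00 -1.000e-03  5.900e-02] 45.959359263311825 [-1.2  1.   8. ]
```

View pics/d43.png

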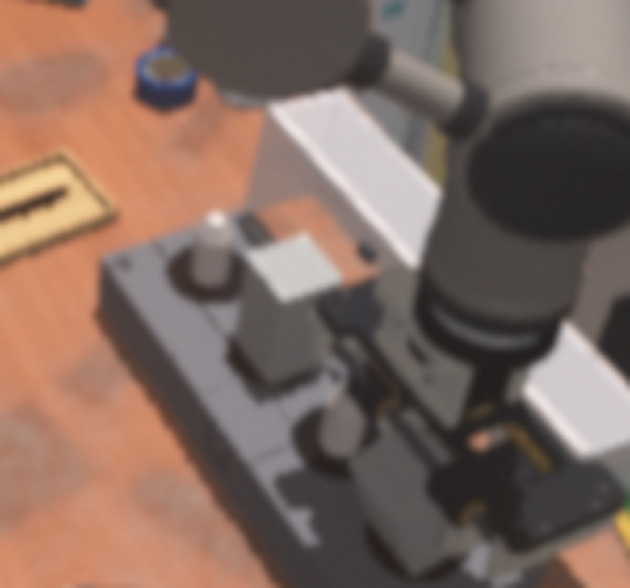

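Emit:
{"fn": "play_rows", "kwargs": {
  "commands": [
    {"offset":[0.0,0.0,0.001],"twist":0.0},
    {"offset":[0.0,0.0,0.0],"twist":0.0},
    {"offset":[0.0,0.0,0.0],"twist":0.0},
    {"offset":[0.0,0.0,0.0],"twist":0.0}
  ],
  "jaw": 80
}}

```text
time: 50.75
tool_pos: [609.2, -296.1, 250.0]
tcp_rot: [-3.141, 0.0, 0.059]
contact_force: [0.8, 0.2, 0.1]
grip_width: 62.8
```

Emit:
{"fn": "play_rows", "kwargs": {
  "commands": [
    {"offset":[0.0,0.0,-0.01],"twist":0.0},
    {"offset":[0.0,0.0,-0.03],"twist":0.0},
    {"offset":[0.0,0.0,-0.04],"twist":0.0},
    {"offset":[-0.03,0.0,-0.03],"twist":0.0},
    {"offset":[-0.05,0.0,0.0],"twist":0.0}
  ]
}}

```text
time: 51.25
tool_pos: [530.7, -301.0, 365.7]
tcp_rot: [3.134, -0.009, 0.062]
contact_force: [0.1, -1.8, 0.8]
grip_width: 62.9
```

Emit:
{"fn": "play_rows", "kwargs": {
  "commands": [
    {"offset":[-0.04,-0.03,0.0],"twist":0.0},
    {"offset":[0.0,-0.03,0.0],"twist":0.0},
    {"offset":[0.0,0.0,0.0],"twist":0.0}
  ]
}}

```text
time: 51.55
tool_pos: [484.7, -240.9, 361.7]
tcp_rot: [-3.141, -0.001, 0.06]
contact_force: [-0.3, -0.1, 0.1]
grip_width: 63.3
```

```bash
python3 -c "
from h import *
o,_=snap('wrist','w44'); print(o['tool_pos'],o['tcp_rot'])
snap('side','d44',(180,60,440,310),2.4)"
```

```text
[ 484.6928417  -240.90382922  361.66526313] [-3.14092328e+00 -6.05097095e-04  6.03031522e-02]
```

View pics/w44.png

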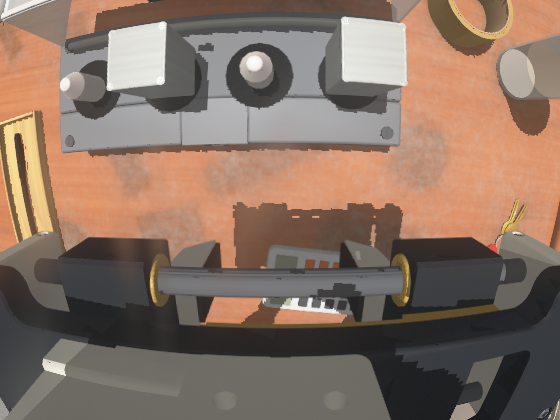

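View pics/d44.png

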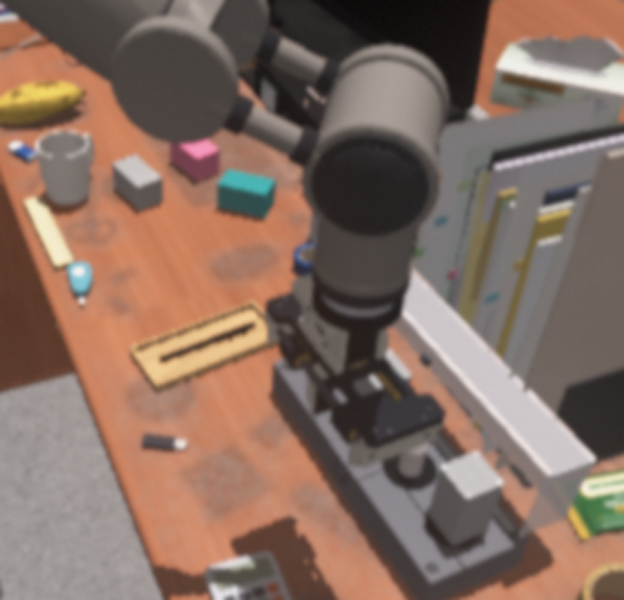

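Both placed tumblers sit square on pegs 3 and 1. Now the last tumbler, beside the mug.

Emit:
{"fn": "play_rows", "kwargs": {
  "commands": [
    {"offset":[0.004,-0.04,0.0],"twist":0.0},
    {"offset":[0.004,-0.047,0.0],"twist":0.0},
    {"offset":[0.004,-0.047,0.0],"twist":0.0},
    {"offset":[0.004,-0.047,0.0],"twist":0.0},
    {"offset":[0.004,-0.047,0.0],"twist":0.0}
  ],
  "jaw": 0
}}

```text
time: 52.15
tool_pos: [493.3, -13.5, 360.6]
tcp_rot: [3.141, -0.001, 0.059]
contact_force: [0.8, -0.1, -0.4]
grip_width: 91.2
```

Emit:
{"fn": "play_rows", "kwargs": {
  "commands": [
    {"offset":[0.004,-0.047,0.0],"twist":0.0},
    {"offset":[0.004,-0.047,0.0],"twist":0.0},
    {"offset":[0.004,-0.047,0.0],"twist":0.0},
    {"offset":[0.004,-0.047,0.0],"twist":0.0},
    {"offset":[0.004,-0.047,0.0],"twist":0.0}
  ]
}}

```text
time: 52.65
tool_pos: [499.4, 223.1, 360.5]
tcp_rot: [3.141, -0.001, 0.059]
contact_force: [1.0, -0.4, -0.2]
grip_width: 91.7
```

Emit:
{"fn": "play_rows", "kwargs": {
  "commands": [
    {"offset":[0.004,-0.047,0.0],"twist":0.0},
    {"offset":[0.004,-0.047,0.0],"twist":0.0},
    {"offset":[0.004,-0.047,0.0],"twist":0.0},
    {"offset":[0.004,-0.03,0.0],"twist":0.0},
    {"offset":[0.0,0.0,0.0],"twist":-8.5}
  ]
}}

```text
time: 53.15
tool_pos: [504.7, 396.8, 359.5]
tcp_rot: [-3.14, -0.001, 0.213]
contact_force: [0.3, -0.8, -0.4]
grip_width: 92.0
```

Emit:
{"fn": "play_rows", "kwargs": {
  "commands": [
    {"offset":[0.0,0.0,0.0],"twist":-8.5},
    {"offset":[0.0,0.0,0.0],"twist":-8.5},
    {"offset":[0.0,0.0,0.0],"twist":-8.5},
    {"offset":[0.0,0.0,0.0],"twist":-8.5},
    {"offset":[0.0,0.0,0.0],"twist":-8.5}
  ]
}}

```text
time: 53.65
tool_pos: [505.5, 393.0, 360.1]
tcp_rot: [3.141, -0.001, 0.955]
contact_force: [0.2, -0.4, 0.0]
grip_width: 92.1
```

Emit:
{"fn": "play_rows", "kwargs": {
  "commands": [
    {"offset":[0.0,0.0,0.0],"twist":-8.5},
    {"offset":[0.0,0.0,0.0],"twist":-8.5},
    {"offset":[0.0,0.0,0.0],"twist":-8.5},
    {"offset":[0.0,0.0,0.0],"twist":-8.5},
    {"offset":[0.0,0.0,0.0],"twist":0.0}
  ]
}}

```text
time: 54.15
tool_pos: [505.3, 392.9, 360.1]
tcp_rot: [3.141, 0.0, 1.544]
contact_force: [0.5, 0.2, 0.4]
grip_width: 91.9
```

Run:
```python
from h import *
o,im=snap('wrist','w45'); print(repr(o['tool_pos']),repr(o['tcp_rot']),o['joint_positions'])
```

```text
array([505.33136312, 392.91910492, 360.06796629]) array([3.14090957e+00, 1.71720315e-06, 1.54393735e+00]) [ 5.41341919e-01  5.88668526e-01  1.24557618e+00 -3.82272984e-04
  1.30677314e+00  5.68300548e-01]
```

View pics/w45.png

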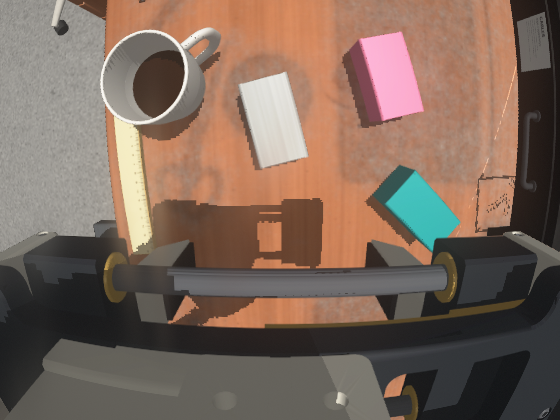

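Grey tumbler at (273,120). The mug is at (155,80) with its handle reaching to (215,40), and the decoys are pink at (387,78) and turquoise at (418,205). I'll check clearances.

Run:
```python
from cup import *
o=dict(tool_pos=np.array([505.331,392.919,360.068]),tcp_rot=np.array([3.14091,0,1.54394]))
cup('pics/w45_raw.png',o,(225,66,325,185))
for n,p,z in (('mug rim R',(205,80),90),('mug rim bottom',(150,124),90),('mug rim L',(102,75),90),('handle',(220,40),60),('mug base?',(190,105),10),('pink near',(362,75),46),('pink near b',(374,122),10),('teal',(375,195),46)): print(n,onz('wrist',*p,z,o).round())
```

```text
centre [500.6 468.7] size [45.8 80.6] axis ang 102.95 bottom [509.5 429.8]
grasp [504.6 451.2] tool shift [58.2 -2.3 -0. ]
twist -14.49
mug rim R [450. 501.  90.]
mug rim bottom [402. 470.  90.]
mug rim L [358. 518.  90.]
handle [457. 542.  60.]
mug base? [415. 490.  10.]
pink near [583. 510.  46.]
pink near b [604. 467.  10.]
teal [596. 397.  46.]
```

Gripping 12 mm from the closed end keeps the gripper body about 13 mm clear of the mug.

Emit:
{"fn": "play_rows", "kwargs": {
  "commands": [
    {"offset":[0.04,0.0,0.01],"twist":0.0},
    {"offset":[0.0086,0.0,0.03],"twist":-7.3},
    {"offset":[0.0,0.0,0.045],"twist":-7.2},
    {"offset":[0.0,0.0,0.04],"twist":0.0},
    {"offset":[0.0,0.0,0.02],"twist":0.0}
  ]
}}

```text
time: 54.7
tool_pos: [505.1, 440.9, 210.8]
tcp_rot: [-3.136, 0.002, 1.792]
contact_force: [-0.5, 0.6, 0.2]
grip_width: 91.9
```

Emit:
{"fn": "play_rows", "kwargs": {
  "commands": [
    {"offset":[0.0,0.0,0.015],"twist":0.0},
    {"offset":[0.0,0.0,0.01],"twist":0.0},
    {"offset":[0.0,0.0,0.005],"twist":0.0},
    {"offset":[0.0,0.0,0.002],"twist":0.0},
    {"offset":[0.0,0.0,0.0],"twist":0.0}
  ]
}}

```text
time: 55.2
tool_pos: [505.9, 441.6, 184.1]
tcp_rot: [3.14, -0.001, 1.796]
contact_force: [-0.7, 0.2, 0.8]
grip_width: 92.1
```

Emit:
{"fn": "play_rows", "kwargs": {
  "commands": [
    {"offset":[0.0,0.0,0.0],"twist":0.0},
    {"offset":[0.0,0.0,0.0],"twist":0.0},
    {"offset":[0.0,0.0,0.0],"twist":0.0},
    {"offset":[0.0,0.0,0.0],"twist":0.0},
    {"offset":[0.0,0.0,0.0],"twist":0.0}
  ],
  "jaw": 255
}}

```text
time: 55.7
tool_pos: [505.6, 441.4, 183.4]
tcp_rot: [3.141, -0.0, 1.796]
contact_force: [-0.1, -0.4, -0.2]
grip_width: 56.6
```

Emit:
{"fn": "play_rows", "kwargs": {
  "commands": [
    {"offset":[0.0,0.0,0.0],"twist":0.0},
    {"offset":[0.0,0.0,0.0],"twist":0.0},
    {"offset":[0.0,0.0,0.0],"twist":0.0},
    {"offset":[0.0,0.0,0.0],"twist":0.0}
  ]
}}

```text
time: 56.1
tool_pos: [505.6, 441.4, 183.3]
tcp_rot: [3.141, 0.0, 1.796]
contact_force: [-0.1, 0.2, -0.4]
grip_width: 46.0
```

Emit:
{"fn": "play_rows", "kwargs": {
  "commands": [
    {"offset":[0.0,0.0,-0.01],"twist":0.0},
    {"offset":[0.0,0.0,-0.03],"twist":0.0},
    {"offset":[0.0,0.0,-0.045],"twist":0.0},
    {"offset":[-0.03,0.0,-0.045],"twist":0.0},
    {"offset":[-0.04,0.0,-0.03],"twist":0.0}
  ]
}}

```text
time: 56.6
tool_pos: [520.1, 376.3, 343.5]
tcp_rot: [3.138, -0.002, 1.799]
contact_force: [0.8, -0.1, -1.1]
grip_width: 46.0
```

Emit:
{"fn": "play_rows", "kwargs": {
  "commands": [
    {"offset":[0.0,0.0,0.0],"twist":8.5},
    {"offset":[0.0,0.0,0.0],"twist":8.5},
    {"offset":[0.0,0.0,0.0],"twist":8.5},
    {"offset":[0.0,0.0,0.0],"twist":8.5},
    {"offset":[0.0,0.0,0.0],"twist":8.5}
  ]
}}

```text
time: 57.1
tool_pos: [520.5, 375.3, 340.5]
tcp_rot: [3.142, -0.0, 1.048]
contact_force: [-0.0, -0.0, -1.8]
grip_width: 45.9
```

Emit:
{"fn": "play_rows", "kwargs": {
  "commands": [
    {"offset":[0.0,0.0,0.0],"twist":8.5},
    {"offset":[0.0,0.0,0.0],"twist":8.5},
    {"offset":[0.0,0.0,0.0],"twist":8.5},
    {"offset":[0.0,0.0,0.0],"twist":8.5},
    {"offset":[0.0,0.0,0.0],"twist":8.5}
  ]
}}

```text
time: 57.6
tool_pos: [520.5, 375.4, 340.4]
tcp_rot: [-3.142, -0.0, 0.306]
contact_force: [0.2, -0.4, -1.6]
grip_width: 46.0
```

Emit:
{"fn": "play_rows", "kwargs": {
  "commands": [
    {"offset":[0.0,0.0,0.0],"twist":8.5},
    {"offset":[0.0,0.0,0.0],"twist":6.0},
    {"offset":[0.0,0.0,0.0],"twist":0.0}
  ]
}}

```text
time: 57.9
tool_pos: [520.5, 375.4, 340.4]
tcp_rot: [-3.142, -0.0, 0.059]
contact_force: [0.3, -0.3, -1.0]
grip_width: 45.6
```

Emit:
{"fn": "play_rows", "kwargs": {
  "commands": [
    {"offset":[-0.005,0.04,0.0],"twist":0.0},
    {"offset":[-0.005,0.046,0.0],"twist":0.0},
    {"offset":[-0.005,0.046,0.0],"twist":0.0},
    {"offset":[-0.005,0.046,0.0],"twist":0.0},
    {"offset":[-0.005,0.046,0.0],"twist":0.0}
  ]
}}

```text
time: 58.4
tool_pos: [508.5, 148.7, 340.4]
tcp_rot: [-3.142, -0.001, 0.063]
contact_force: [1.5, 0.4, -1.6]
grip_width: 45.9
```

Emit:
{"fn": "play_rows", "kwargs": {
  "commands": [
    {"offset":[-0.005,0.046,0.0],"twist":0.0},
    {"offset":[-0.005,0.046,0.0],"twist":0.0},
    {"offset":[-0.005,0.046,0.0],"twist":0.0},
    {"offset":[-0.004,0.046,0.0],"twist":0.0},
    {"offset":[0.0,0.022,0.02],"twist":0.0}
  ]
}}

```text
time: 58.9
tool_pos: [502.6, -59.8, 322.4]
tcp_rot: [3.139, -0.006, 0.06]
contact_force: [0.9, -0.4, 0.1]
grip_width: 46.0
```

Emit:
{"fn": "play_rows", "kwargs": {
  "commands": [
    {"offset":[0.0,0.0,0.0],"twist":0.0},
    {"offset":[0.0,0.0,0.0],"twist":0.0}
  ]
}}

```text
time: 59.1
tool_pos: [502.1, -56.6, 320.0]
tcp_rot: [-3.141, 0.001, 0.06]
contact_force: [-0.3, 0.3, 0.4]
grip_width: 46.0
```

```bash
python3 wl.py w46
```

```text
[502.1 -56.6 320. ] [-3.141e+00  1.000e-03  6.000e-02] 46.00627451064515 [-0.3  0.3  0.4]
```

View pics/w46.png

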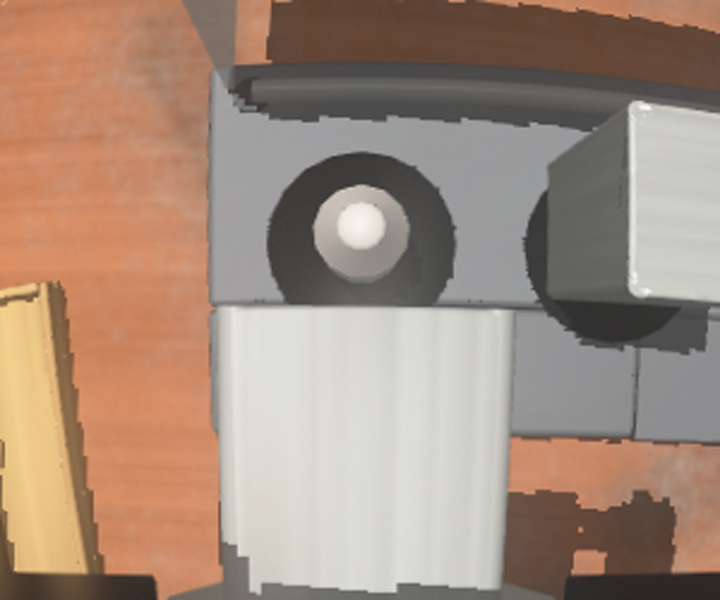

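Run:
```python
from rel import *
o=dict(tool_pos=np.array([502.1,-56.6,320.0]),tcp_rot=np.array([-3.141,.001,.060]))
print(rel(o,280.4,94.2))
```

```text
(array([589.3, -51.6, 105. ]), array([ 87.5,   0.4, 214.9]))
```

Emit:
{"fn": "play_rows", "kwargs": {
  "commands": [
    {"offset":[0.0,0.0,0.02],"twist":0.0},
    {"offset":[0.0,0.0,0.02],"twist":0.0},
    {"offset":[0.0,0.0,0.01],"twist":0.0},
    {"offset":[0.0,0.0,0.004],"twist":0.0},
    {"offset":[0.0,0.0,0.0],"twist":0.0}
  ]
}}

```text
time: 59.65
tool_pos: [502.5, -55.9, 266.1]
tcp_rot: [-3.142, -0.0, 0.061]
contact_force: [0.7, -0.2, -1.0]
grip_width: 45.8
```

Emit:
{"fn": "play_rows", "kwargs": {
  "commands": [
    {"offset":[0.003,0.0,0.0],"twist":0.0},
    {"offset":[0.002,0.0,0.0],"twist":0.0},
    {"offset":[0.002,0.0,0.0],"twist":0.0},
    {"offset":[0.0,0.0,0.0],"twist":0.0}
  ]
}}

```text
time: 60.05
tool_pos: [509.5, -56.1, 266.2]
tcp_rot: [3.141, -0.001, 0.059]
contact_force: [0.2, -0.4, -1.0]
grip_width: 45.7
```

Emit:
{"fn": "play_rows", "kwargs": {
  "commands": [
    {"offset":[0.001,0.0,0.0],"twist":0.0},
    {"offset":[0.001,0.0,0.0],"twist":0.0},
    {"offset":[0.001,0.0,0.0],"twist":0.0},
    {"offset":[0.0,0.0,0.0],"twist":0.0}
  ]
}}

```text
time: 60.45
tool_pos: [511.1, -55.8, 265.3]
tcp_rot: [-3.141, 0.005, 0.059]
contact_force: [-7.1, -1.1, 0.6]
grip_width: 45.8
```

Contact at 7 N. Now arc upwards and forwards about the lip.

Emit:
{"fn": "play_rows", "kwargs": {
  "commands": [
    {"offset":[0.002,0.0,0.0],"twist":0.0},
    {"offset":[0.002,0.0,-0.001],"twist":0.0},
    {"offset":[0.001,0.0,-0.002],"twist":0.0},
    {"offset":[0.001,0.0,-0.002],"twist":0.0},
    {"offset":[0.001,0.0,-0.002],"twist":0.0}
  ]
}}

```text
time: 60.95
tool_pos: [516.7, -55.8, 271.1]
tcp_rot: [-3.14, 0.011, 0.059]
contact_force: [-10.9, -4.8, -3.4]
grip_width: 45.6
```

Emit:
{"fn": "play_rows", "kwargs": {
  "commands": [
    {"offset":[0.001,0.0,-0.002],"twist":0.0},
    {"offset":[0.001,0.0,-0.002],"twist":0.0},
    {"offset":[0.001,0.0,-0.002],"twist":0.0}
  ]
}}

```text
time: 61.25
tool_pos: [520.5, -55.4, 277.4]
tcp_rot: [-3.14, 0.008, 0.059]
contact_force: [-6.2, -1.3, -4.7]
grip_width: 45.8
```

```bash
python3 wl.py w47
```

```text
[520.5 -55.4 277.4] [-3.14   0.008  0.059] 45.77215956760819 [-6.2 -1.3 -4.7]
```

View pics/w47.png

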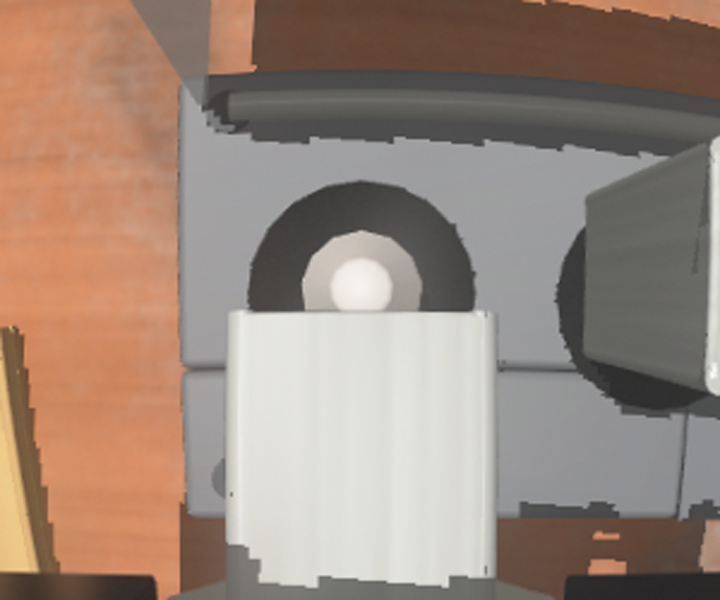

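Emit:
{"fn": "play_rows", "kwargs": {
  "commands": [
    {"offset":[0.002,0.0,-0.002],"twist":0.0},
    {"offset":[0.002,0.0,-0.002],"twist":0.0},
    {"offset":[0.002,0.0,-0.002],"twist":0.0},
    {"offset":[0.002,0.0,-0.002],"twist":0.0},
    {"offset":[0.002,0.0,-0.002],"twist":0.0}
  ]
}}

```text
time: 61.8
tool_pos: [530.5, -54.8, 287.4]
tcp_rot: [-3.14, 0.008, 0.059]
contact_force: [-6.8, -2.0, -3.8]
grip_width: 45.6
```

Emit:
{"fn": "play_rows", "kwargs": {
  "commands": [
    {"offset":[0.003,0.0,-0.002],"twist":0.0},
    {"offset":[0.003,0.0,-0.002],"twist":0.0},
    {"offset":[0.003,0.0,-0.001],"twist":0.0},
    {"offset":[0.003,0.0,-0.001],"twist":0.0},
    {"offset":[0.003,0.0,0.0],"twist":0.0}
  ]
}}

```text
time: 62.3
tool_pos: [545.0, -53.8, 294.2]
tcp_rot: [-3.141, 0.009, 0.06]
contact_force: [-12.4, -1.4, 5.0]
grip_width: 45.9
```

```bash
python3 wl.py w48
```

```text
[545.  -53.8 294.2] [-3.141  0.009  0.06 ] 45.87634108584121 [-12.4  -1.4   5. ]
```

View pics/w48.png

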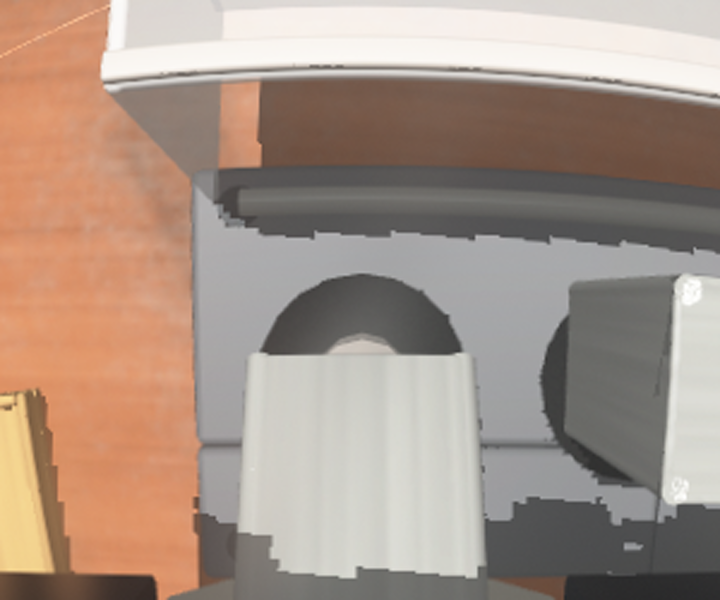

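Emit:
{"fn": "play_rows", "kwargs": {
  "commands": [
    {"offset":[0.003,0.0,-0.001],"twist":0.0},
    {"offset":[0.003,0.0,0.0],"twist":0.0},
    {"offset":[0.003,0.0,0.0],"twist":0.0},
    {"offset":[0.003,0.0,0.0],"twist":0.0},
    {"offset":[0.003,0.0,0.0],"twist":0.0}
  ]
}}

```text
time: 62.85
tool_pos: [560.5, -52.8, 295.3]
tcp_rot: [-3.141, 0.007, 0.06]
contact_force: [-10.0, -0.6, 4.1]
grip_width: 45.6
```

Emit:
{"fn": "play_rows", "kwargs": {
  "commands": [
    {"offset":[0.003,0.0,0.0],"twist":0.0},
    {"offset":[0.003,0.0,0.0],"twist":0.0},
    {"offset":[0.003,0.0,0.0],"twist":0.0},
    {"offset":[0.003,0.0,0.0],"twist":0.0},
    {"offset":[0.003,0.0,0.0],"twist":0.0}
  ]
}}

```text
time: 63.35
tool_pos: [575.7, -52.0, 295.3]
tcp_rot: [-3.141, 0.006, 0.059]
contact_force: [-8.5, -0.3, 3.6]
grip_width: 45.8
```

```bash
python3 wl.py w49
```

```text
[575.7 -52.  295.3] [-3.141  0.006  0.059] 45.84083264960337 [-8.5 -0.3  3.6]
```

View pics/w49.png

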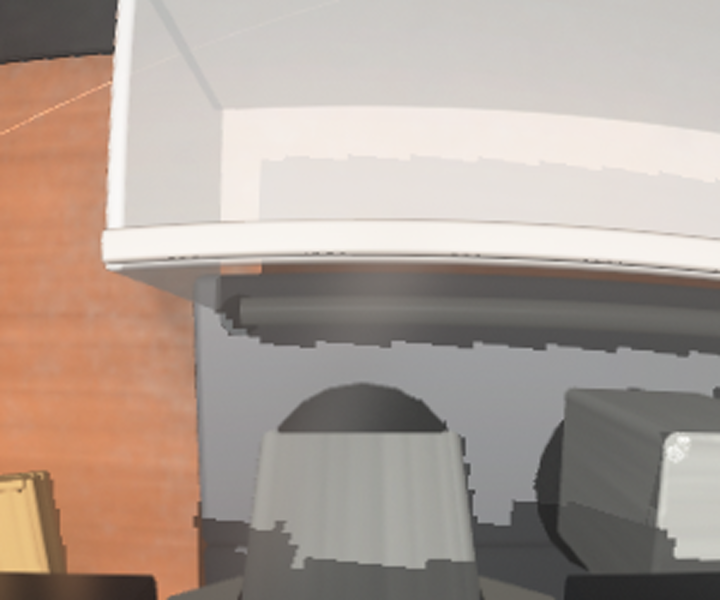

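Emit:
{"fn": "play_rows", "kwargs": {
  "commands": [
    {"offset":[0.003,0.0,0.0],"twist":0.0},
    {"offset":[0.003,0.0,0.0],"twist":0.0},
    {"offset":[0.003,0.0,0.0],"twist":0.0},
    {"offset":[0.003,0.0,0.0],"twist":0.0},
    {"offset":[0.003,0.0,0.0],"twist":0.0}
  ]
}}

```text
time: 63.9
tool_pos: [590.6, -51.1, 294.7]
tcp_rot: [-3.14, 0.008, 0.06]
contact_force: [-9.0, -0.6, -0.9]
grip_width: 46.3
```

Emit:
{"fn": "play_rows", "kwargs": {
  "commands": [
    {"offset":[0.003,0.0,0.0],"twist":0.0},
    {"offset":[0.002,0.0,0.0],"twist":0.0},
    {"offset":[0.001,0.0,0.0],"twist":0.0},
    {"offset":[0.0,0.0,0.0],"twist":0.0}
  ]
}}

```text
time: 64.3
tool_pos: [596.3, -50.8, 294.0]
tcp_rot: [-3.14, 0.009, 0.06]
contact_force: [-7.9, -1.0, -2.5]
grip_width: 46.0
```

```bash
python3 wl.py w50; python3 -c "
from h import *
snap('side','d50',(240,120,390,260),4.2)"
```

```text
[596.3 -50.8 294. ] [-3.14   0.009  0.06 ] 46.031109455119584 [-7.9 -1.  -2.5]
```

View pics/d50.png

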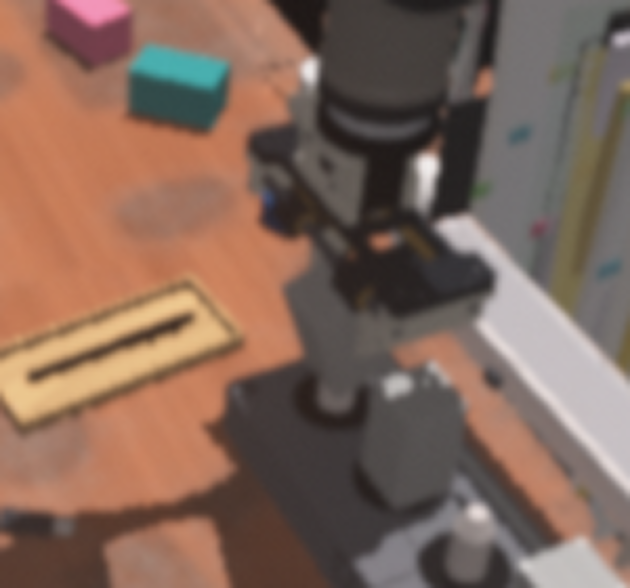

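View pics/w50.png

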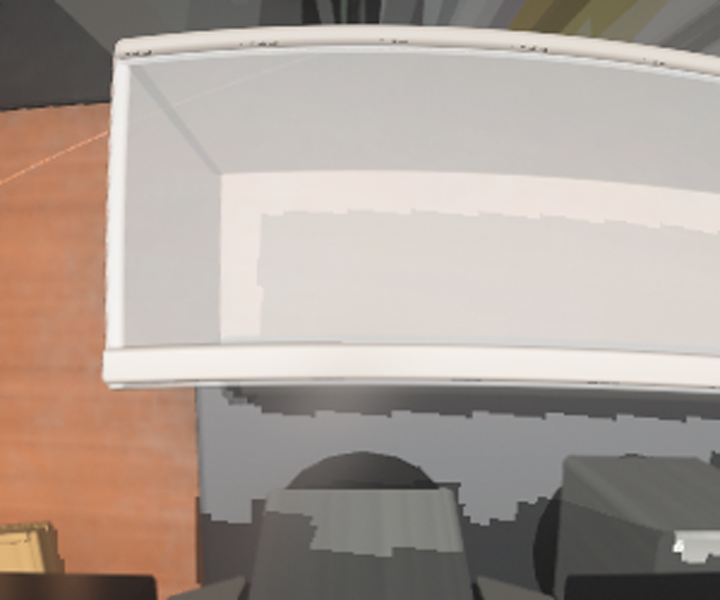

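Emit:
{"fn": "play_rows", "kwargs": {
  "commands": [
    {"offset":[0.002,0.0,0.003],"twist":0.0},
    {"offset":[0.001,0.0,0.004],"twist":0.0},
    {"offset":[0.0,0.0,0.004],"twist":0.0},
    {"offset":[0.0,0.0,0.004],"twist":0.0},
    {"offset":[-0.001,0.0,0.002],"twist":0.0}
  ]
}}

```text
time: 64.9
tool_pos: [599.3, -50.6, 278.1]
tcp_rot: [-3.141, 0.004, 0.059]
contact_force: [-3.8, 0.4, 1.1]
grip_width: 45.7
```

Emit:
{"fn": "play_rows", "kwargs": {
  "commands": [
    {"offset":[-0.001,0.0,0.002],"twist":0.0},
    {"offset":[-0.001,0.0,0.002],"twist":0.0},
    {"offset":[-0.001,0.0,0.002],"twist":0.0},
    {"offset":[0.0,0.0,0.0],"twist":0.0}
  ]
}}

```text
time: 65.3
tool_pos: [597.4, -50.8, 272.8]
tcp_rot: [3.141, -0.001, 0.059]
contact_force: [-0.4, -0.5, -1.4]
grip_width: 45.6
```

Emit:
{"fn": "play_rows", "kwargs": {
  "commands": [
    {"offset":[-0.001,0.0,0.002],"twist":0.0},
    {"offset":[0.0,0.0,0.002],"twist":0.0},
    {"offset":[0.0,0.0,0.0],"twist":0.0},
    {"offset":[0.0,0.0,0.0],"twist":0.0}
  ]
}}

```text
time: 65.7
tool_pos: [596.2, -50.9, 268.8]
tcp_rot: [-3.142, -0.0, 0.059]
contact_force: [-0.7, -0.3, -1.4]
grip_width: 46.0
```

Emit:
{"fn": "play_rows", "kwargs": {
  "commands": [
    {"offset":[0.0,0.0,0.002],"twist":0.0},
    {"offset":[0.0,0.0,0.002],"twist":0.0},
    {"offset":[0.0,0.0,0.0],"twist":0.0}
  ]
}}

```text
time: 66.0
tool_pos: [596.5, -50.8, 266.6]
tcp_rot: [3.141, -0.003, 0.059]
contact_force: [-1.2, 0.6, 9.3]
grip_width: 45.9
```

Rim touches with 9 N. Releasing with a small opening, because the neighbouring tumbler is close.

Emit:
{"fn": "play_rows", "kwargs": {
  "commands": [
    {"offset":[0.0,0.0,0.001],"twist":0.0},
    {"offset":[0.0,0.0,0.0],"twist":0.0},
    {"offset":[0.0,0.0,0.0],"twist":0.0},
    {"offset":[0.0,0.0,0.0],"twist":0.0}
  ],
  "jaw": 98
}}

```text
time: 66.4
tool_pos: [596.1, -50.9, 263.7]
tcp_rot: [-3.142, 0.0, 0.059]
contact_force: [0.5, -0.1, -0.3]
grip_width: 56.6
```

Emit:
{"fn": "play_rows", "kwargs": {
  "commands": [
    {"offset":[0.0,0.0,-0.01],"twist":0.0},
    {"offset":[0.0,0.0,-0.03],"twist":0.0},
    {"offset":[0.0,0.0,-0.04],"twist":0.0},
    {"offset":[-0.03,0.0,-0.03],"twist":0.0},
    {"offset":[-0.05,0.0,0.0],"twist":0.0}
  ]
}}

```text
time: 66.9
tool_pos: [517.6, -55.9, 378.6]
tcp_rot: [3.138, -0.011, 0.06]
contact_force: [1.1, -0.9, 0.8]
grip_width: 56.5
```

Emit:
{"fn": "play_rows", "kwargs": {
  "commands": [
    {"offset":[-0.04,0.03,-0.03],"twist":0.0},
    {"offset":[-0.03,0.04,-0.03],"twist":0.0},
    {"offset":[0.0,0.04,0.0],"twist":0.0},
    {"offset":[0.0,0.0,0.0],"twist":0.0},
    {"offset":[0.0,0.0,0.0],"twist":0.0}
  ]
}}

```text
time: 67.4
tool_pos: [462.0, -159.6, 425.8]
tcp_rot: [-3.142, -0.001, 0.057]
contact_force: [-0.1, -0.4, -0.7]
grip_width: 56.7
```

```bash
python3 -c "
from h import *
o,_=snap('wrist','w51'); print(o['time'],o['tool_pos'],o['tcp_rot'])
snap('side','d51',(160,60,440,310),2.3);snap('scene','s51')"
```

```text
67.4 [ 461.97932963 -159.58271151  425.79790472] [-3.14156150e+00 -6.03513235e-04  5.72066525e-02]
```

View pics/w51.png

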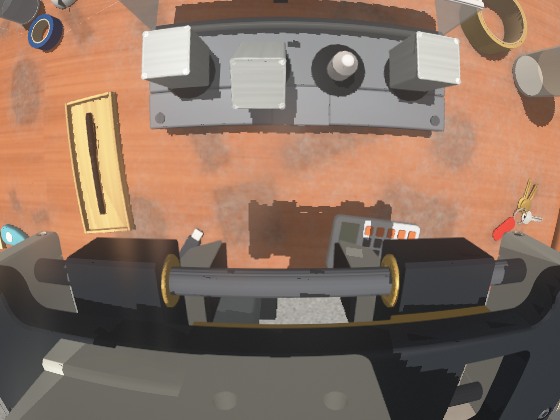

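View pics/d51.png

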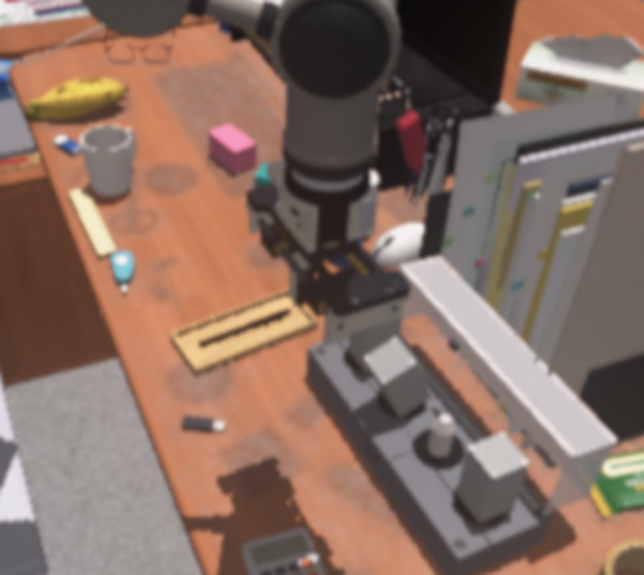

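View pics/s51.png

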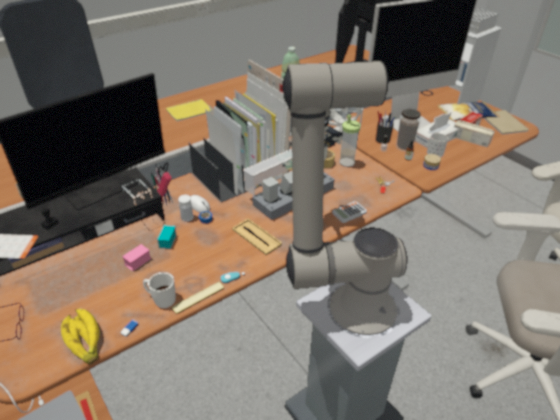

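The peg 3 tumbler now leans towards the robot; it was either knocked or brushed. I'll take a closer look.

```bash
python3 -c "
from h import *
crop(cv2.imread('pics/w51_raw.png'),'w51c',(130,0,480,150),2.2)
crop(cv2.imread('pics/d51_raw.png'),'d51c',(280,180,400,310),4.5)"
```

```text
(no output)
```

View pics/w51c.png

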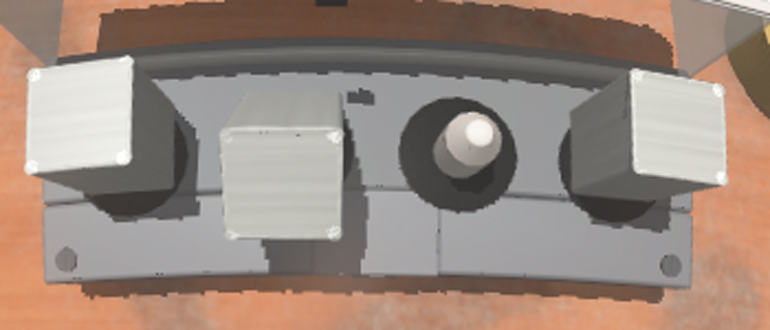

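View pics/d51c.png

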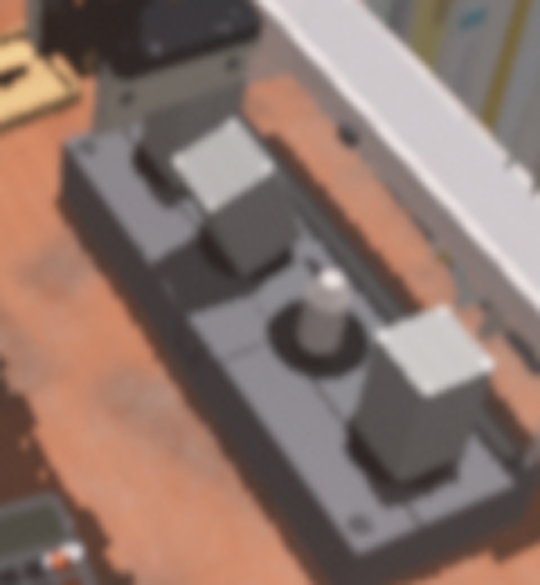

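Run:
```python
from h import *
from scipy.optimize import least_squares
o=dict(tool_pos=np.array([461.979,-159.583,425.798]),tcp_rot=np.array([-3.14156,-.0006,.05721]))
c=[(220,132),(342,132),(335,235),(228,237)]
px=np.array([(130+x/2.2,y/2.2) for x,y in c])
# square 46mm face, solve centre + tilt (pitch) + yaw: points on calibrated rays
def corners(p):
    R=Rn.from_euler('ZY',[p[3],p[4]]).as_matrix()
    L=np.array([[23,23,0],[23,-23,0],[-23,-23,0],[-23,23,0]])
    return (R@L.T).T+p[:3]
f=lambda p:np.concatenate([proj('wrist',q,o)-u for q,u in zip(corners(p),px)])
for t in (-.6,.6):
    r=least_squares(f,[580,-133,120,.06,t]); print(r.x.round(3),r.cost)
    R=Rn.from_euler('ZY',[r.x[3],r.x[4]]).as_matrix(); print('axis up',R[:,2].round(2),'mouth centre',(r.x[:3]-80*R[:,2]).round(1))
```

```text
[ 5.67570e+02 -1.34155e+02  1.18326e+02  3.80000e-02 -5.31000e-01] 1.4851246579206112
axis up [-0.51 -0.02  0.86] mouth centre [ 608.  -132.6   49.3]
[ 5.67570e+02 -1.34155e+02  1.18326e+02  3.80000e-02 -5.31000e-01] 1.4851246579188158
axis up [-0.51 -0.02  0.86] mouth centre [ 608.  -132.6   49.3]
```

The peg 3 tumbler leans about 30° towards the robot, with its top centre near (567,-134), and is propped on its peg. I'll nudge it back upright with the closed fingertips from the robot's side.

Emit:
{"fn": "play_rows", "kwargs": {
  "commands": [
    {"offset":[0.02,-0.01,0.02],"twist":0.0},
    {"offset":[0.02,-0.009,0.04],"twist":0.0},
    {"offset":[0.01,0.0,0.04],"twist":0.0},
    {"offset":[0.0,0.0,0.03],"twist":0.0},
    {"offset":[0.0,0.0,0.015],"twist":0.0}
  ],
  "jaw": 255
}}

```text
time: 68.05
tool_pos: [510.7, -135.3, 277.0]
tcp_rot: [-3.139, 0.005, 0.062]
contact_force: [-0.5, -0.3, 0.3]
grip_width: 21.3
```

Emit:
{"fn": "play_rows", "kwargs": {
  "commands": [
    {"offset":[0.0,0.0,0.008],"twist":0.0},
    {"offset":[0.0,0.0,0.003],"twist":0.0},
    {"offset":[0.0,0.0,0.0],"twist":0.0},
    {"offset":[0.0,0.0,0.0],"twist":0.0}
  ]
}}

```text
time: 68.45
tool_pos: [511.4, -137.0, 270.4]
tcp_rot: [3.141, -0.002, 0.06]
contact_force: [0.4, 0.4, 0.3]
grip_width: 0.2
```

```bash
python3 wl.py w52; python3 -c "
from h import *
snap('side','d52',(260,150,400,290),4.2)"
```

```text
[ 511.4 -137.   270.4] [ 3.141e+00 -2.000e-03  6.000e-02] 0.2343857602573015 [0.4 0.4 0.3]
```

View pics/w52.png

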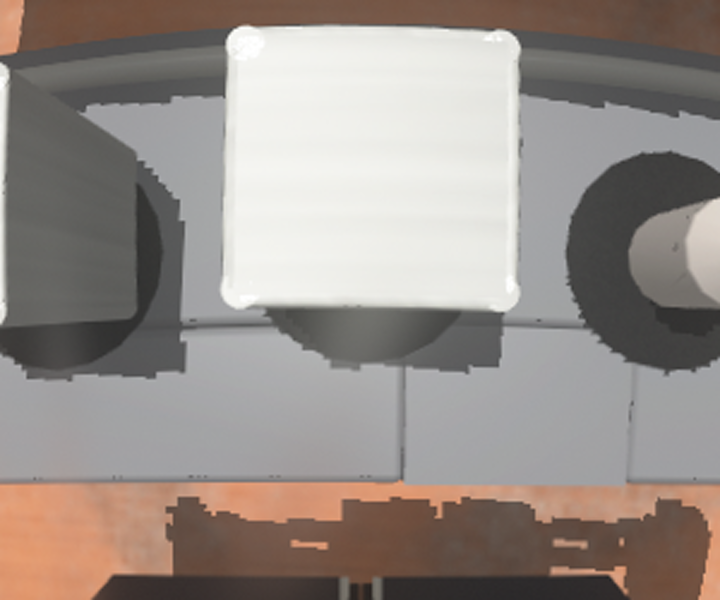

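View pics/d52.png

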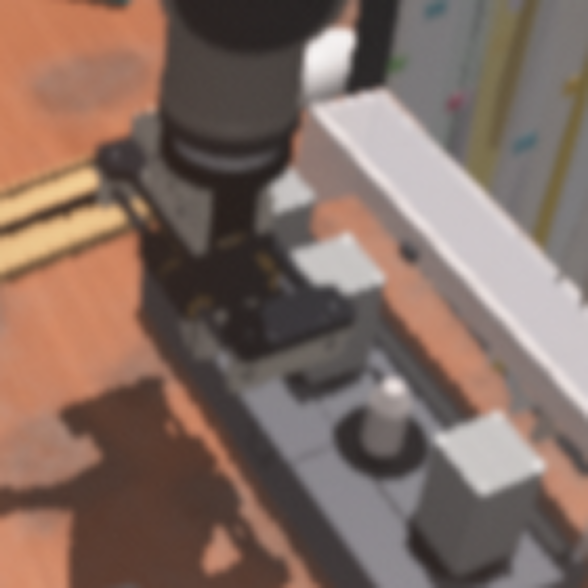

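It had been caught mid-rock during the knock and is already upright again by itself, so no contact is needed. I'll back off and verify everything.

Emit:
{"fn": "play_rows", "kwargs": {
  "commands": [
    {"offset":[-0.01,0.0,-0.02],"twist":0.0},
    {"offset":[-0.03,0.015,-0.045],"twist":0.0},
    {"offset":[-0.02,0.015,-0.045],"twist":0.0},
    {"offset":[0.0,0.01,-0.045],"twist":0.0},
    {"offset":[0.0,0.0,0.0],"twist":0.0}
  ]
}}

```text
time: 69.05
tool_pos: [457.5, -179.7, 425.1]
tcp_rot: [3.134, -0.012, 0.058]
contact_force: [0.7, -0.2, 0.3]
grip_width: 0.7
```

Emit:
{"fn": "play_rows", "kwargs": {
  "commands": [
    {"offset":[0.0,0.0,0.0],"twist":0.0},
    {"offset":[0.0,0.0,0.0],"twist":0.0},
    {"offset":[0.0,0.0,0.0],"twist":0.0},
    {"offset":[0.0,0.0,0.0],"twist":0.0},
    {"offset":[0.0,0.0,0.0],"twist":0.0}
  ]
}}

```text
time: 69.55
tool_pos: [457.3, -178.1, 417.4]
tcp_rot: [-3.141, 0.001, 0.06]
contact_force: [0.8, 0.0, 0.7]
grip_width: 0.3
```

```bash
python3 -c "
from h import *
o,im=snap('wrist','w53'); print(o['time'],repr(o['tool_pos']),repr(o['tcp_rot']))
crop(im,'w53c',(60,0,500,250),1.8)
snap('side','d53',(160,60,440,310),2.3)"
```

```text
69.55 array([ 457.34957078, -178.12259695,  417.37518891]) array([-3.14076720e+00,  1.20120029e-03,  5.97044833e-02])
```

View pics/w53c.png

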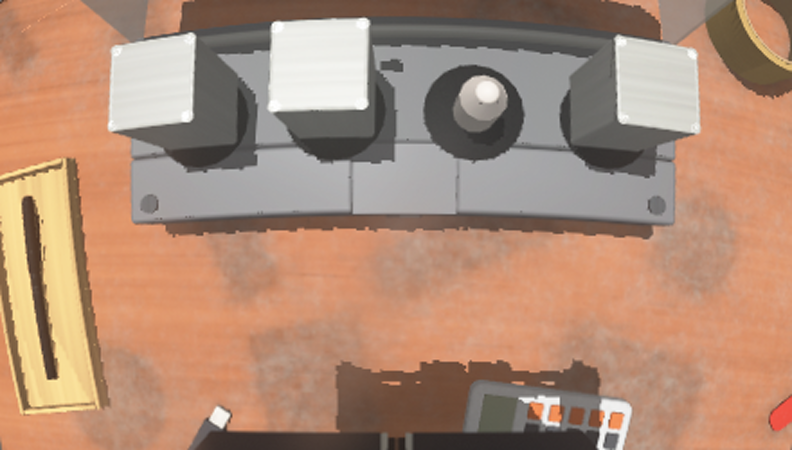

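View pics/d53.png

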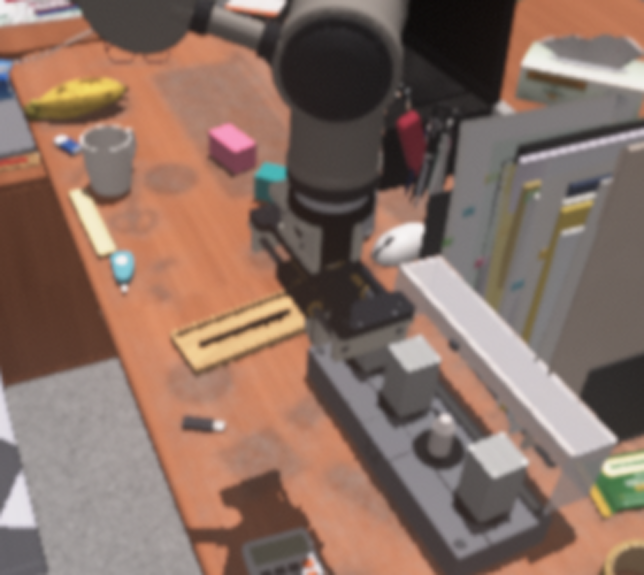

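Measure each tumbler's top face against its peg (expected height 130 mm, side 46 mm).

Run:
```python
from h import *
o=dict(tool_pos=np.array([457.35,-178.123,417.375]),tcp_rot=np.array([-3.14077,.0012,.0597]))
F={'peg4':([(112,46),(194,34),(195,119),(110,131)],(590,-51.5)),'peg3':([(272,24),(368,19),(368,107),(272,110)],(594.6,-133)),'peg1':([(621,37),(697,50),(699,134),(617,118)],(604,-297))}
for n,(c,p) in F.items():
    P=np.array([onz('wrist',60+x/1.8,y/1.8,130,o)[:2] for x,y in c]).astype(np.float32); m=P.mean(0)
    print(n,m.round(1),'off',np.hypot(*(m-np.array(p))).round(1),'sides',[np.hypot(*(P[i]-P[i-1])).round(1) for i in range(4)])
for n,q in(('pen a',(27,195)),('pen b',(52,380)),('usb',(222,410))): print(n,onz('wrist',60+q[0]/1.8,q[1]/1.8,8,o).round())
```

```text
peg4 [595.6 -51.5] off 5.6 sides [np.float32(45.3), np.float32(44.7), np.float32(44.0), np.float32(45.8)]
peg3 [ 601.5 -134.3] off 7.0 sides [np.float32(43.6), np.float32(45.0), np.float32(44.1), np.float32(44.3)]
peg1 [ 610.7 -297.8] off 6.7 sides [np.float32(42.7), np.float32(42.6), np.float32(45.2), np.float32(45.4)]
pen a [550. 107.   8.]
pen b [406.  88.   8.]
usb [392. -56.   8.]
```

All checks are within limits, so I'm handing in.

```bash
python3 -c "
from plant import ticket
print(ticket.close_job())"
```

```text
the job is handed in; nothing more can be done
None
```

The task looks complete, but one contact on the way may count against it: the gripper's body pressed on the opened cover with a wrist reading of about 62 N. That is over the 40 N limit for the gripper's body if it all went through that contact; I backed off at once and the cover stayed open.

**What I did**
- I pushed the pen into the slot until the catch let go. Contact was about 3.4 N and the cover sprang open. I then pulled the pen out and laid it in the tray.
- Three tumblers were present. Because the tool cannot tilt, I gripped each one on its side, hooked its lip behind a peg, swung it upright and set it down. They stand on pegs 4, 3 and 1.

**Last checks (camera)**

| Tumbler on | Offset from peg axis (limit 20 mm) | Top face sides, taken at 130 mm height (true 46 mm) |
|---|---|---|
| peg 4 | 5.6 mm | 44–46 mm |
| peg 3 | 7.0 mm | 44–45 mm |
| peg 1 | 6.7 mm | 43–45 mm |

- All three look level.
- The pen lies inside the tray and the cover is open.
- The mug, memory stick and correction tape look where they were, though I judged that by eye.
- The arm is clear of everything, and the clock read about 70 s of the 210 s.

**What disagreed or went wrong**
- **Descent on the pen:** the arm overshot and the wrist read 103 N for a moment, under the 120 N limit.
- **First tumbler:** easing the grip dropped it a few centimetres back onto the desk. I picked it up again.
- **Peg 3 tumbler:** it was seen leaning about 30° just after I placed the third tumbler, probably from the announced knock. About a second later it stood upright again without being touched.

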